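Drop expired strips into the safety-cap canister and lock it again

ROBOT

A 6-joint arm with a two-finger parallel gripper is mounted at the origin on a cart in front of the work surface, level with it; the furniture and walls round the work are solid. World frame = base frame: x ahead of the robot, y to its left, z up, the work surface at z = 0. Lengths are in m, angles in rad, forces in N, time in s.
With the tool pointing down it reaches from about 0.425 to 1.125 m from the base axis. Payload 14.9 kg.
Tool frame: the origin (TCP) lies midway between the tips of the shut fingers; the grasp point (between the pads) lies 19 mm behind it; z points along the fingers, y is the line along which they close (so a half turn about z gives the same grasp; the last joint's range is limited). The gripper opens to 91 mm and grips with 3 to 60 N. Pads are 32 mm wide; open, the fingers measure 118 mm over their backs; the gripper's body (76 mm by 178 mm) begins 60 mm behind the grasp point.
Start: joints at [-1.334, 0.379, 1.734, -0, 1.028, -0.033], TCP at [0.187, -0.675, 0.214] pointing down, gripper open.
Joint ranges: [-2.77, 2.77], [-0.74, 2.19], [0, 2.66], [-1.06, 4.2], [0.31, 2.87], [-3.08, 3.08]. Speed limits (rad/s): [1.89, 1.89, 2.39, 3.14, 3.14, 3.14].

INTERFACE

Orientations are given as a unit quaternion [x, y, z, w].
In Python, from bench import robot gives the robot as it stands.
- The arm moves only by the tool servo_tool, never from a script. Its argument "moves" is a list of rows, each an object of numbers: "tx", "ty", "tz": the shift along the tool's x, y, z in mm; "ax", "ay", "az": the turn, a rotation vector about the tool's x, y, z in rad; "hand": the finger opening in mm, from 0 to 91.2. A call has 1 to 5 rows; each row shifts and turns the commanded pose from where the row before left it, along the tool's axes as they then stand; what a row does not reach is not made up. A row lasts 1/10 s, in which the tool goes at most 50 mm and 8.59 degrees, less where a joint would pass 70% of its speed; a pose out of reach is approached as far as the arm can. A call is refused whole if a number of a shift passes 50 or a number of a turn 0.15, either way. A call with a gripper value outside its range is refused whole. The fingers move at their own pace and stop on an object; "squeeze" is the grip in N (left out, the last holds). Time passes only in rows, so rows that do not move let the fingers close. It gives the time, the measured TCP pose, the force, the opening and the grip force at its end, in the units of the state.
- robot.state(): the state, without advancing time (a new reading comes with each control period).
- robot.get_image(name): name is "scene" or "top" or "wrist"; returns (picture, depth): 384x512x3 uint8, blue, green, red; 384x512 float32, m along the optical axis (not along the pixel's ray), 0 where there is no reading.
- robot.camera_params(name): a dict with "fx", "fy", "cx", "cy" (pixels), "D" ([k1, k2, p1, p2, k3] as OpenCV has them; the pictures are not rectified), "rvec" (rotation vector, rad) and "tvec" (3), from world to camera coordinates, as OpenCV has them. Camera axes: x right, y down, z forward; pixel columns grow to the right and rows downward; lengths in m; the calibration is good to about 2 mm. A picture is of the moment at which its call begins: read the wrist's pose just before it. camera_params takes no time and is no camera call; for the wrist camera it gives the pose at the moment of the call.
- robot.job_done(): hands the job in; it is judged then, once.
The state is a dict: "time_s": time; "joint_positions": joint angles; "qvel": joint speeds; "joint_efforts": joint torques, N m; "ee_pos": TCP position; "tool_rot": TCP orientation; "contact_force": force on the tool from outside, world axes, zero at the start; "moment": the same for the moment, N m; "opening": opening from 0.0 (shut) to 1.0 (fully open); "grasp_force": force on a finger pad.
Only numpy, scipy, OpenCV 4.12 (cv2) and the standard library are available. Lean on these libraries where they do the work, as an engineer would, in place of code of your own. Each camera call takes 0.05 s, during which the arm holds its last target. There are 200 camera calls.

TASK

Dispose of the expired test strips: press the canister's safety cap down firmly and turn it anticlockwise to free it, lift it off and lay it flat on the desk with its knob up, then put every small test-strip carton on the desk into the canister. Put the cap back on, press it down and turn it clockwise until its ears are fully home under the two claws and it has sprung up locked. Leave everything else on the desk standing where it is.

Things in the scene. Friction and masses are not known exactly. Their poses are not given: they have to be found in the camera images.
- canister: white round disposal canister fixed to the desk (it never moves): outer diameter 116 mm, wall rim 128 mm high, inner floor 6 mm high; origin at the centre of its underside, z up. Two grey claws stand at its +x and -x sides, and two plain guide posts (60 to 66 mm from the axis, tops 163 mm high) at 115 and 295 degrees anticlockwise from +x; they centre the cap with 2 mm play
- claw_pocket (a point): middle of the pocket under the +x claw's roof, 156 mm high (roof underside; claw top 163 mm, 60 to 75 mm from the axis); the -x claw is the same half a turn round. A cap ear locks in it: seen from above, the clockwise end of the pocket is a stop wall, the anticlockwise end a catch tooth that hangs 8 mm down from the roof
- canister_mouth (a point): centre of the canister's mouth, 150 mm above the desk on its axis, level with the top of the unpressed seal ring; the clear opening is 94 mm across
- seal_ring (a joint): downward travel (m) of the black spring-loaded seal ring in the mouth, on which the cap rests: 0 unpressed (ring top 150 mm high), 0.018 lower stop; it pushes up with 8 N at 0, 13.5 N at 0.018. About 0.002 while the cap is locked. Above 0.010 the cap's ears are below the catch teeth and it can turn; 0.012 to 0.016 is a good press
- cap: grey safety cap, about 0.18 kg: disc 116 mm across, 8 mm thick, lower edge bevelled, with two ears (22 mm wide, reaching 68 mm from the axis) on its +x and -x sides and a round grip knob on top. Origin at the centre of the underside, z up; the same after half a turn. Locked: x along the canister's x (either way), origin 148 mm above the desk, ears in the claw pockets
- cap_knob (a point): middle of the cap's fluted round grip knob, on its axis 36 mm above its underside; knob 46 mm across, from 8 to 54 mm above the underside; a loose grip slips round it. To free the cap press it down 10 to 14 mm, turn it anticlockwise (from above) about 60 degrees (clear of the claws at 35 to 90), lift straight up
- cap_ear (a point): tip of the cap's +x ear, mid-thickness. To lock: set the cap on the ring with its x about 60 degrees anticlockwise from the canister's x, press until its origin is 134 to 138 mm above the desk, turn clockwise to alignment (stop walls about 3 degrees beyond), let it rise
- strips1: small closed test-strip carton, 30 x 66 x 22 mm (x, y, z), lying flat at the start, about 30 g; origin at the centre of its underside, y along its length, z up; may be absent
- strips2: small closed test-strip carton, 30 x 66 x 22 mm (x, y, z), lying flat at the start, about 30 g; origin at the centre of its underside, y along its length, z up; may be absent
- strips3: small closed test-strip carton, 30 x 66 x 22 mm (x, y, z), lying flat at the start, about 30 g; origin at the centre of its underside, y along its length, z up; may be absent
- strips4: small closed test-strip carton, 30 x 66 x 22 mm (x, y, z), lying flat at the start, about 30 g; origin at the centre of its underside, y along its length, z up; may be absent
- strips5: small closed test-strip carton, 30 x 66 x 22 mm (x, y, z), lying flat at the start, about 30 g; origin at the centre of its underside, y along its length, z up; may be absent
- gel_bottle: white gel bottle, 44 mm across, 85 mm tall, stays; origin at the centre of its underside
- battery: block battery lying down, 26 x 48 x 18 mm, stays; origin at the centre of its underside
- lens_tin: round tin, 40 mm across, 18 mm tall, stays; origin at the centre of its underside
- tip_case: closed hinged case, 56 x 66 x 30 mm, stays; origin at the centre of its underside
- penlight: pen-shaped examination light, 14 x 120 x 15 mm, lying along its y, stays; origin under its middle
- occluder: flat black eye occluder paddle, 56 x 188 x 8 mm, lying along its y, stays; origin under its middle
- drops_lacri: small upright drop bottle, 28 mm across, 68 mm tall, stays; origin at the centre of its underside
Things that resemble listed ones, but are neither listed nor needed, are in the scene too. What is shaped like the strips4 but black is not meant.

How it is judged:
On the way, in this order (a step that is already met when the one before it is completed fails the run):
1. the cap, still on the canister, is turned free of the claws (35 degrees or more) (angle between the x axis of cap and the x axis of canister, either way round above 0.6 rad and horizontal distance between cap and canister below 0.03 m), for 0.1 s.
2. the cap lies flat on the desk, knob up, clear of the canister and released (height (world z) of cap below 0.008 m and angle between cap's own z axis and vertical below 0.1 rad and horizontal distance between cap and canister above 0.1 m and contact force between cap and the fingers below 0.2 N), for 0.2 s.
3. every carton present is inside the canister (horizontal distance between each of strips1, strips2, strips3, strips4, strips5 and canister below 0.056 m and z of each of strips1, strips2, strips3, strips4, strips5 in the frame of canister below 0.13 m), for 0.3 s.
At the end, for the whole second after the job is handed in: All cartons present are in the canister; the cap is locked on it, released, at rest: x aligned with the canister's within 0.12 rad, centred within 6 mm, level within 0.05 rad, sprung up under the claws (underside 145 to 150.5 mm high), seal ring held down over 0.8 mm (all of step 3 and angle between the x axis of cap and the x axis of canister, either way round below 0.12 rad and horizontal distance between cap and canister below 0.006 m and z of cap in the frame of canister between 0.145 and 0.1505 m and angle between cap's own z axis and vertical below 0.05 rad and value of joint seal_ring above 0.0008 m and linear speed of cap below 0.02 m/s); the robot touches nothing.
It fails at once if a bystander is shifted more than 40 mm (distance of any of gel_bottle, battery, lens_tin, tip_case, penlight, occluder, drops_lacri from where it was at the start of the episode above 0.04 m).
It fails at once if the gel bottle or the drop bottle is knocked over (angle between any of gel_bottle, drops_lacri's own z axis and vertical above 0.6 rad).
Of strips1, strips2, strips3, strips4, strips5 only 3 to 5 are there at a start; the rules pass over those that are not, and their reading is None.
At some moment in a run one of strips1, strips2, strips3, strips4, strips5 may be knocked a few centimetres aside while the robot is not near it.
Once in a run the grip may slacken for a moment while it holds something.
It also fails if it takes over 208 s, if anything falls off the work surface, if the arm or the gripper's body presses on something with over 40 N, if the wrist force passes 120 N, or if a joint passes its speed limit or range.

## Working session

There is one attempt and no reset: what is moved stays moved. The work goes in short steps, Python scripts to look and compute and a tool call to move; the robot and the scene stay as the last step left them, time stands still between calls to the robot, and variables do not carry over. Pictures are saved under pics/ and viewed, at most 14 in all, crops included, and the job is handed in when it is done.

Besides the shell and the picture viewer there is one more tool, called after "Call:" in YAML: its name, and indented under it one key for each argument. servo_tool: Moves the arm, as the interface text tells. Its arguments: {"type":"object","properties":{"moves":{"type":"array"},"squeeze":{"type":"number"}},"required":["moves"]}

```bash
mkdir -p pics
cat > h.py <<'E'
import numpy as np, cv2
from bench import robot
def grab(n):
    p=robot.camera_params(n); im,d=robot.get_image(n); return im,d,p
def cloud(d,p):
    K=np.array([[p['fx'],0,p['cx']],[0,p['fy'],p['cy']],[0,0,1]]);D=np.array(p['D'],float)
    h,w=d.shape; u,v=np.meshgrid(np.arange(w),np.arange(h))
    n=cv2.undistortPoints(np.stack([u,v],-1).reshape(-1,1,2).astype(np.float64),K,D).reshape(h,w,2)
    c=np.dstack([n*d[...,None],d]); R=cv2.Rodrigues(np.array(p['rvec'],float))[0]
    W=(c-np.array(p['tvec']).ravel())@R
    W[d==0]=np.nan
    return W
E
python3 - <<'E'
from h import *
for n in('top','scene'):
    im,d,p=grab(n); cv2.imwrite(f'pics/{n}0.png',cv2.resize(im,(800,600),interpolation=cv2.INTER_CUBIC)); np.savez(f'{n}0.npz',im=im,d=d,W=cloud(d,p))
    W=cloud(d,p); print(n,(d>0).mean(),[np.round(W[r,c],3) for r,c in((60,60),(60,450),(192,256),(330,60),(330,450))])
print(robot.state())
E
```

```text
top 0.9277292887369791 [array([ 1.122,  0.881, -0.079]), array([ 0.998, -0.624,  0.212]), array([0.546, 0.043, 0.136]), array([-0.147,  1.142, -0.754]), array([ 0.193, -0.393,  0.648])]
scene 0.9262542724609375 [array([1.12 , 0.239, 0.484]), array([ 0.169, -0.002,  0.633]), array([0.566, 0.042, 0.145]), array([ 1.122,  0.594, -0.496]), array([-0.039,  0.106,  0.092])]
{'time_s': 0.1, 'joint_positions': array([-1.33429147e+00,  3.79368950e-01,  1.73474380e+00,  2.94296137e-05,
        1.02848092e+00, -3.32960209e-02]), 'qvel': array([ 0.00075059, -0.00047469, -0.0024428 , -0.00067243, -0.00041119,
        0.00012057]), 'joint_efforts': array([ 1.55556751e-03, -7.65034461e+01, -4.35296917e+01,  6.52740011e-02,
        3.97829851e-02, -7.28914529e-06]), 'ee_pos': array([ 0.18649566, -0.67432004,  0.21333426]), 'tool_rot': array([ 9.90915624e-01,  1.34484105e-01, -3.82313903e-05, -4.99201806e-04]), 'contact_force': array([ 0.52147959, -0.17435359,  0.19268808]), 'moment': array([ 0.00097815, -0.03253156,  0.00570976]), 'grasp_force': 0.0, 'opening': 1.0039665097161599}
```

View pics/top0.png

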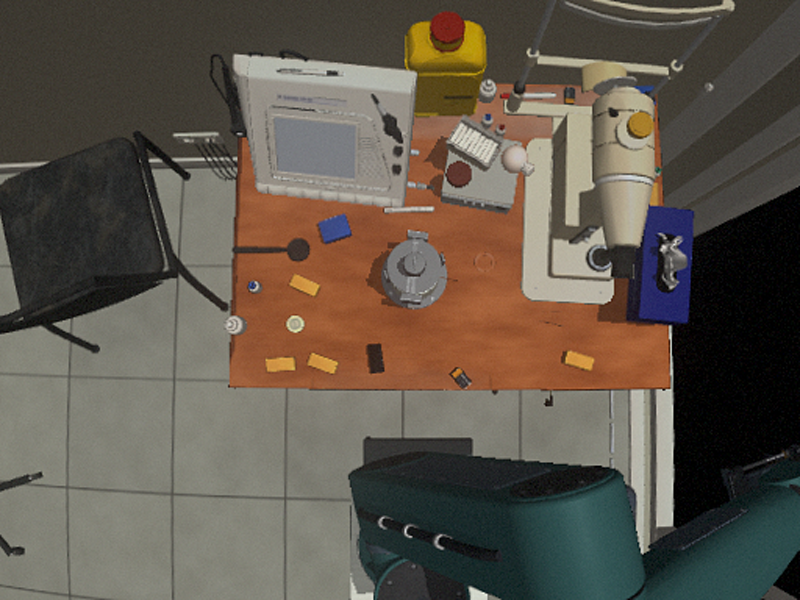

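View pics/scene0.png

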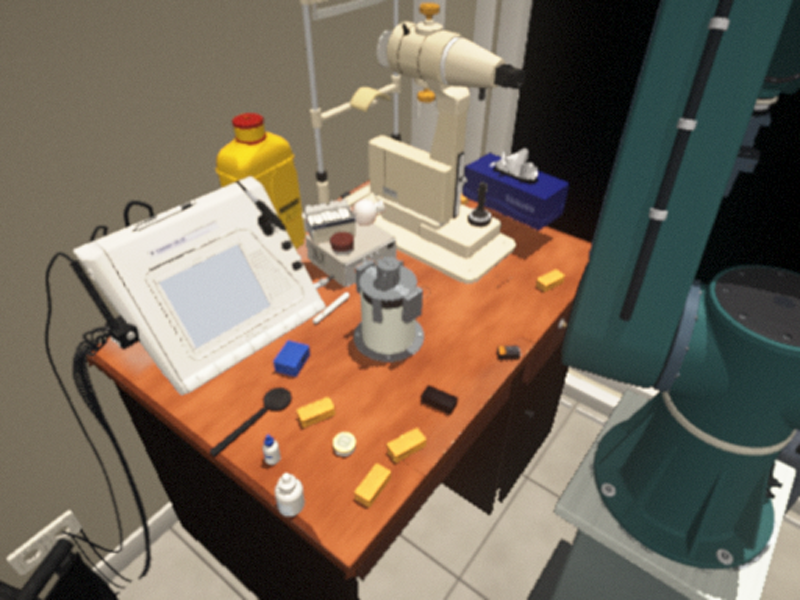

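Run:
```python
from h import *
for n in('top','scene'):
    z=np.load(n+'0.npz'); im,W=z['im'],z['W']; hsv=cv2.cvtColor(im,cv2.COLOR_BGR2HSV)
    m=((hsv[...,0]>12)&(hsv[...,0]<28)&(hsv[...,1]>140)&(hsv[...,2]>140)&(W[...,2]<.05)&(W[...,2]>.01)).astype(np.uint8)
    k,l,s,c=cv2.connectedComponentsWithStats(m)
    print(n)
    for i in range(1,k):
        if s[i,4]<25: continue
        P=W[l==i]; P=P[P[:,2]>.017]; 
        if len(P)<10: continue
        r=cv2.minAreaRect(P[:,:2].astype(np.float32)); b=cv2.boxPoints(r)
        e=[b[1]-b[0],b[2]-b[1]]; e=max(e,key=np.linalg.norm)
        print(c[i].round(),s[i,4],'ctr',np.round(r[0],3),'size',np.round(r[1],3),'yaw of long',round(np.degrees(np.arctan2(e[1],e[0]))%180,1),'z',np.median(P[:,2]).round(3))
    # canister tall parts
    R=W[...,:2]-np.array([.55,.04]); near=np.hypot(R[...,0],R[...,1])<.12
    for a,b in((.195,.22),(.145,.160),(.160,.168)):
        q=near&(W[...,2]>a)&(W[...,2]<b); P=W[q]
        if len(P)>3:
            (cx,cy),rr=cv2.minEnclosingCircle(P[:,:2].astype(np.float32)); print(a,len(P),'med',np.median(P,0).round(4),'circ',round(cx,4),round(cy,4),round(rr,4))
            if a==.160: print(P.round(3).tolist()[:40])
z=np.load('top0.npz');im=z['im'];cv2.imwrite('pics/crop.png',cv2.resize(im[130:250,140:400],None,fx=3,fy=3,interpolation=cv2.INTER_CUBIC))
W=z['W'];print('obs height'); 
for name,lo,hi in(('lamp x.45-1.0 y-.5--.15',-.5,-.15),):
    q=(W[...,1]>lo)&(W[...,1]<hi)&(W[...,0]>.4)&(W[...,0]<1.1);print(np.nanmax(W[q][:,2]))
```

```text
top
[419. 125.] 53 ctr [ 0.817 -0.562] size [0.053 0.021] yaw of long 2.3 z 0.023
[194. 182.] 149 ctr [0.593 0.27 ] size [0.067 0.03 ] yaw of long 66.4 z 0.023
[370. 230.] 141 ctr [ 0.42  -0.369] size [0.064 0.03 ] yaw of long 76.0 z 0.023
[206. 232.] 153 ctr [0.412 0.224] size [0.065 0.03 ] yaw of long 71.1 z 0.022
[179. 233.] 152 ctr [0.407 0.321] size [0.029 0.066] yaw of long 90.8 z 0.022
0.195 163 med [0.6171 0.0135 0.2023] circ 0.6177 0.0144 0.0237
0.145 660 med [0.608  0.0163 0.156 ] circ 0.606 0.0171 0.0671
0.16 135 med [0.5867 0.0227 0.1622] circ 0.6069 0.0131 0.0659
[[0.667, 0.013, 0.161], [0.664, 0.03, 0.16], [0.66, 0.05, 0.162], [0.657, 0.047, 0.161], [0.656, 0.0, 0.163], [0.653, 0.06, 0.16], [0.654, -0.003, 0.161], [0.654, -0.013, 0.161], [0.649, 0.05, 0.163], [0.65, -0.007, 0.16], [0.65, -0.013, 0.162], [0.647, 0.046, 0.16], [0.646, 0.03, 0.164], [0.647, -0.016, 0.161], [0.643, 0.0, 0.166], [0.644, -0.026, 0.161], [0.64, -0.016, 0.161], [0.636, -0.03, 0.164], [0.633, 0.053, 0.164], [0.633, -0.01, 0.161], [0.63, 0.056, 0.16], [0.63, 0.053, 0.16], [0.63, -0.013, 0.162], [
[... 1203 characters left out ...]
0.02, 0.165], [0.592, 0.019, 0.165], [0.619, 0.039, 0.161], [0.614, 0.041, 0.165], [0.61, 0.041, 0.166], [0.607, 0.039, 0.166], [0.605, 0.037, 0.166], [0.601, 0.037, 0.168], [0.597, 0.032, 0.167], [0.596, 0.028, 0.165], [0.595, 0.025, 0.164], [0.592, 0.024, 0.164], [0.591, 0.019, 0.162], [0.611, 0.039, 0.161], [0.606, 0.041, 0.164], [0.605, 0.037, 0.162], [0.601, 0.037, 0.164], [0.601, 0.033, 0.161], [0.599, 0.03, 0.161], [0.595, 0.029, 0.162], [0.594, 0.026, 0.16], [0.606, 0.041, 0.16], [0.602, 0.04, 0.162], [0.6, 0.038, 0.161], [0.55, 0.008, 0.163], [0.549, 0.003, 0.16], [0.552, 0.015, 0.162], [0.549, 0.009, 0.16], [0.546, 0.007, 0.161], [0.542, 0.007, 0.162]]
obs height
0.5999337264686998
```

View pics/crop.png

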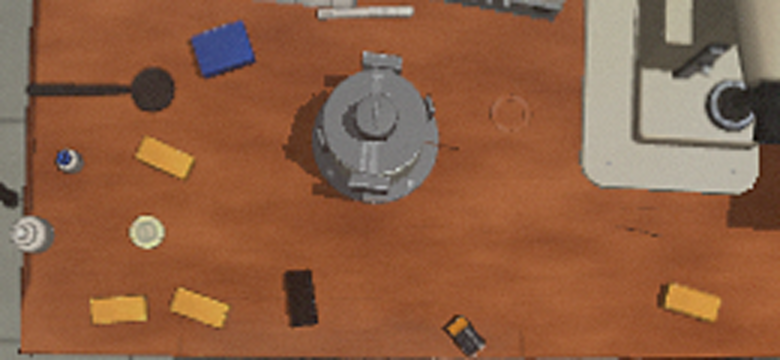

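Run:
```python
from h import *
for n in('top','scene'):
    W=np.load(n+'0.npz')['W']
    q=(W[...,1]>-.75)&(W[...,1]<-.1)&(W[...,0]>.3)&(W[...,0]<1.1)
    P=W[q]
    for a,b in((.03,.1),(.1,.2),(.2,.3),(.3,.4),(.4,.65)):
        S=P[(P[:,2]>a)&(P[:,2]<b)]
        if len(S): print(n,a,'minx',S[:,0].min().round(3),'minr',np.hypot(S[:,0],S[:,1]).min().round(3), 'ymax',S[:,1].max().round(3), S[np.argmin(np.hypot(S[:,0],S[:,1]))].round(3))
im=np.load('top0.npz')['im'];cv2.imwrite('pics/crop2.png',cv2.resize(im[50:210,330:450],None,fx=3.7,fy=3.7,interpolation=cv2.INTER_CUBIC))
W=np.load('top0.npz')['W'];print(W[115:136:3,413:427:3].round(2).tolist())
```

```text
top 0.03 minx 0.425 minr 0.562 ymax -0.1 [ 0.425 -0.369  0.03 ]
top 0.1 minx 0.499 minr 0.69 ymax -0.1 [ 0.509 -0.465  0.105]
top 0.2 minx 0.584 minr 0.744 ymax -0.1 [ 0.663 -0.338  0.215]
top 0.3 minx 0.682 minr 0.753 ymax -0.101 [ 0.683 -0.318  0.389]
top 0.4 minx 0.553 minr 0.639 ymax -0.212 [ 0.557 -0.314  0.474]
scene 0.03 minx 0.496 minr 0.675 ymax -0.1 [ 0.61  -0.289  0.044]
scene 0.1 minx 0.495 minr 0.683 ymax -0.1 [ 0.506 -0.458  0.125]
scene 0.2 minx 0.586 minr 0.739 ymax -0.1 [ 0.661 -0.331  0.215]
scene 0.3 minx 0.678 minr 0.75 ymax -0.1 [ 0.681 -0.314  0.386]
scene 0.4 minx 0.55 minr 0.632 ymax -0.199 [ 0.553 -0.307  0.485]
[[[0.71, -0.36, 0.52], [0.71, -0.38, 0.51], [0.86, -0.58, 0.0], [0.86, -0.59, -0.01], [0.97, -0.75, -0.39]], [[0.7, -0.37, 0.51], [0.71, -0.38, 0.5], [0.84, -0.57, 0.02], [0.85, -0.59, -0.01], [0.95, -0.75, -0.39]], [[0.69, -0.37, 0.51], [0.7, -0.38, 0.5], [0.83, -0.57, 0.02], [0.83, -0.59, 0.0], [0.94, -0.75, -0.4]], [[0.69, -0.37, 0.51], [0.69, -0.38, 0.49], [0.82, -0.56, 0.03], [0.82, -0.59, 0.0], [0.93, -0.75, -0.4]], [[0.68, -0.37, 0.51], [0.8, -0.55, 0.02], [0.8, -0.56, 0.03], [0.81, -0.59, -0.0], [0.9, -0.74, -0.37]], [[0.67, -0.37, 0.51], [0.79, -0.55, 0.02], [0.79, -0.56, 0.02], [0.8, -0.59, -0.0], [0.89, -0.74, -0.36]], [[0.67, -0.37, 0.5], [0.75, -0.5, 0.16], [0.75, -0.51, 0.16], [0.75, -0.52, 0.16], [0.75, -0.54, 0.15]]]
```

View pics/crop2.png

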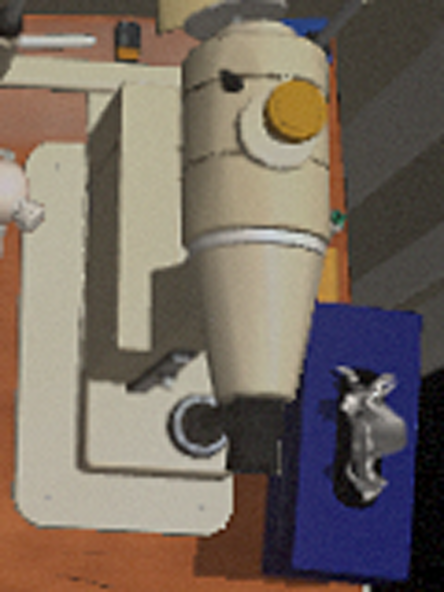

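```bash
cat >> h.py <<'E'
from scipy.spatial.transform import Rotation as Ro
def st(tgt=None):
    s=robot.state(); R=Ro.from_quat(s['tool_rot']).as_matrix(); 
    print('t',round(s['time_s'],1),'p',s['ee_pos'].round(4),'psi',np.degrees(np.arctan2(R[1,0],R[0,0])).round(2),'zax',R[:,2].round(3),'F',s['contact_force'].round(1),'op',round(s['opening']*91.2,1),'gf',round(s['grasp_force'],1),'q',s['joint_positions'].round(2))
    if tgt is not None: print('delta tool mm',((np.array(tgt)-s['ee_pos'])@R*1000).round(1))
    return s,R
E
python3 - <<'E'
from h import *
s,R=st(); p=robot.camera_params('wrist'); Rc=cv2.Rodrigues(np.array(p['rvec'],float))[0]; c=-Rc.T@np.array(p['tvec']).ravel()
print('cam',c.round(3),'in tool',(R.T@(c-s['ee_pos'])).round(3),'axis in tool',(R.T@Rc.T).T.round(3)[2],'camx in tool',(R.T@Rc.T)[:,0].round(3),p['fx'],p['cx'],p['cy'])
E
```

```text
t 0.1 p [ 0.1865 -0.6743  0.2133] psi 15.46 zax [-0.     0.001 -1.   ] F [ 0.5 -0.2  0.2] op 91.6 gf 0.0 q [-1.33  0.38  1.73  0.    1.03 -0.03]
cam [ 0.26  -0.654  0.384] in tool [ 0.076 -0.    -0.171] axis in tool [-0.268  0.     0.964] camx in tool [ 0.  1. -0.] 272.52823682542174 252.89220802268395 195.3597819746598
```

Call:
servo_tool:
  moves:
    - {"tz":-50}
    - {"tz":-50}
    - {"tz":-50}
    - {"tz":-50}
    - {"tz":-30,"az":0.1}

```text
schema error: expected keys tx, ty, tz, ax, ay, az, hand
```

Call:
servo_tool:
  moves:
    - {"az":0.1,"tx":50}
    - {"az":0.07,"tx":50}
    - {"tx":50}
    - {"tx":30}
    - {}

```text
schema error: expected keys tx, ty, tz, ax, ay, az, hand
```

Call:
servo_tool:
  moves:
    - {"tx":0,"ty":0,"tz":-50,"ax":0,"ay":0,"az":0.1,"hand":91}
    - {"tx":0,"ty":0,"tz":-50,"ax":0,"ay":0,"az":0.1,"hand":91}
    - {"tx":0,"ty":0,"tz":-50,"ax":0,"ay":0,"az":0.07,"hand":91}
    - {"tx":35,"ty":0,"tz":-35,"ax":0,"ay":0,"az":0,"hand":91}
    - {"tx":50,"ty":0,"tz":0,"ax":0,"ay":0,"az":0,"hand":91}

```text
time_s: 0.6
ee_pos: [0.2715, -0.6765, 0.4057]
tool_rot: [1.0, -0.002, 0.001, 0.004]
contact_force: [0.1, -1.1, 0.3]
opening: 0.996
grasp_force: 0.0
```

Call:
servo_tool:
  moves:
    - {"tx":50,"ty":0,"tz":0,"ax":0,"ay":0,"az":0,"hand":91}
    - {"tx":50,"ty":0,"tz":0,"ax":0,"ay":0.15,"az":0,"hand":91}
    - {"tx":50,"ty":0,"tz":0,"ax":0,"ay":0.15,"az":0,"hand":91}
    - {"tx":20,"ty":0,"tz":0,"ax":0,"ay":0.15,"az":0,"hand":91}
    - {"tx":0,"ty":0,"tz":0,"ax":0,"ay":0,"az":0,"hand":91}

```text
time_s: 1.1
ee_pos: [0.4401, -0.6744, 0.4112]
tool_rot: [0.975, -0.0, 0.224, -0.001]
contact_force: [0.1, 1.1, 0.1]
opening: 0.996
grasp_force: 0.0
```

Run:
```python
from h import *
st(); im,d,p=grab('wrist'); W=cloud(d,p); np.savez('w1.npz',im=im,W=W); cv2.imwrite('pics/w1.png',im)
```

```text
t 1.1 p [ 0.4401 -0.6744  0.4112] psi -0.08 zax [ 0.437  0.001 -0.9  ] F [0.1 1.1 0.1] op 90.9 gf 0.0 q [-1.16  0.32  1.5   0.45  1.17  0.27]
```

View pics/w1.png

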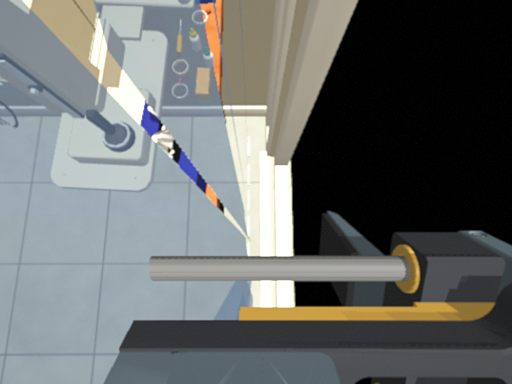

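Run:
```python
from h import *
z=np.load('w1.npz');W,im=z['W'],z['im']
for u,v in((203,80),(203,70),(198,80),(212,40),(180,90),(120,90),(110,150),(160,60),(60,230),(150,118),(270,150)): print((u,v),W[v,u].round(3),im[v,u])
p=robot.camera_params('wrist');Rc=cv2.Rodrigues(np.array(p['rvec'],float))[0]; print(-Rc.T@np.array(p['tvec']).ravel(),Rc[2])
```

```text
(203, 80) [ 0.539 -0.642  0.439] [142 175 193]
(203, 70) [ 0.55  -0.641  0.433] [140 174 195]
(198, 80) [ 0.524 -0.644  0.461] [141 176 196]
(212, 40) [ 0.936 -0.572  0.001] [ 84 162 250]
(180, 90) [ 0.471 -0.657  0.538] [138 125 116]
(120, 90) [ 0.759 -0.391  0.068] [251 255 255]
(110, 150) [ 0.458 -0.638  0.531] [186 186 175]
(160, 60) [nan nan nan] [200 202 194]
(60, 230) [nan nan nan] [179 172 157]
(150, 118) [ 0.651 -0.496  0.159] [132  58  50]
(270, 150) [ 0.85  -0.749 -0.556] [117 134 142]
[ 0.43412255 -0.67451058  0.59820244] [ 1.74510010e-01  9.09378321e-04 -9.84654980e-01]
```

Run:
```python
from h import *
a,_,_=grab('scene'); b,_,_=grab('top'); cv2.imwrite('pics/s1.png',cv2.resize(np.hstack([a,b]),(800,300),interpolation=cv2.INTER_AREA))
```

```text
(no output)
```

View pics/s1.png

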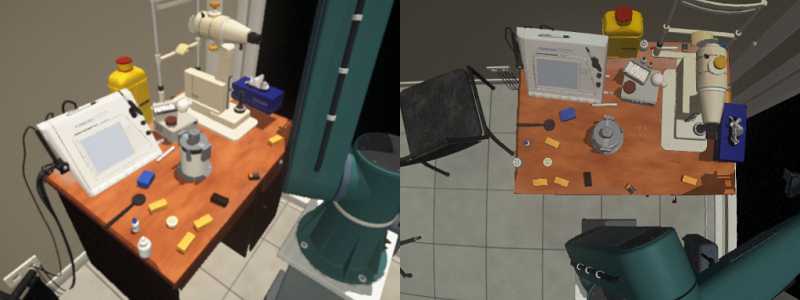

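Call:
servo_tool:
  moves:
    - {"tx":0,"ty":0,"tz":0,"ax":0,"ay":-0.15,"az":0,"hand":91}
    - {"tx":0,"ty":0,"tz":0,"ax":0,"ay":-0.15,"az":0,"hand":91}
    - {"tx":0,"ty":0,"tz":0,"ax":0,"ay":-0.15,"az":0,"hand":91}
    - {"tx":-40,"ty":-20,"tz":0,"ax":0,"ay":0,"az":0,"hand":91}
    - {"tx":-20,"ty":-45,"tz":0,"ax":0,"ay":0,"az":0,"hand":91}

```text
time_s: 1.75
ee_pos: [0.3787, -0.6109, 0.4107]
tool_rot: [1.0, -0.0, -0.003, 0.0]
contact_force: [0.7, 0.4, 0.2]
opening: 0.997
grasp_force: 0.0
```

Call:
servo_tool:
  moves:
    - {"tx":0,"ty":-50,"tz":0,"ax":0,"ay":0,"az":0,"hand":91}
    - {"tx":0,"ty":-50,"tz":0,"ax":0,"ay":0,"az":0,"hand":91}
    - {"tx":0,"ty":-50,"tz":0,"ax":0,"ay":0,"az":0,"hand":91}
    - {"tx":0,"ty":-50,"tz":0,"ax":0,"ay":0,"az":0,"hand":91}
    - {"tx":0,"ty":-50,"tz":0,"ax":0,"ay":0,"az":0,"hand":91}

```text
time_s: 2.25
ee_pos: [0.3791, -0.3584, 0.4127]
tool_rot: [1.0, -0.001, -0.001, 0.001]
contact_force: [1.6, 0.2, 0.9]
opening: 0.997
grasp_force: 0.0
```

Call:
servo_tool:
  moves:
    - {"tx":20,"ty":-45,"tz":0,"ax":0,"ay":0,"az":0,"hand":91}
    - {"tx":30,"ty":-40,"tz":0,"ax":0,"ay":0,"az":0,"hand":91}
    - {"tx":30,"ty":-40,"tz":0,"ax":0,"ay":0,"az":0,"hand":91}
    - {"tx":30,"ty":-40,"tz":0,"ax":0,"ay":0,"az":0,"hand":91}
    - {"tx":20,"ty":-40,"tz":0,"ax":0,"ay":0,"az":0,"hand":91}

```text
time_s: 2.75
ee_pos: [0.5111, -0.1536, 0.413]
tool_rot: [1.0, -0.0, -0.001, 0.002]
contact_force: [0.5, -1.7, -0.2]
opening: 0.998
grasp_force: 0.0
```

Call:
servo_tool:
  moves:
    - {"tx":10,"ty":-40,"tz":0,"ax":0,"ay":0,"az":0,"hand":91}
    - {"tx":0,"ty":-30,"tz":0,"ax":0,"ay":0,"az":0,"hand":91}
    - {"tx":0,"ty":0,"tz":0,"ax":0,"ay":0,"az":0,"hand":91}

```text
time_s: 3.05
ee_pos: [0.5202, -0.0828, 0.4128]
tool_rot: [1.0, 0.001, -0.0, 0.001]
contact_force: [-0.7, -1.0, -0.2]
opening: 0.999
grasp_force: 0.0
```

Run:
```python
from h import *
st(); im,d,p=grab('wrist'); W=cloud(d,p); np.savez('w2.npz',im=im,W=W); cv2.imwrite('pics/w2.png',im)
for a,b in((.195,.22),(.145,.17)):
    q=(np.hypot(W[...,0]-.608,W[...,1]-.018)<.09)&(W[...,2]>a)&(W[...,2]<b); P=W[q]
    if len(P)>5:
        (cx,cy),rr=cv2.minEnclosingCircle(P[:,:2].astype(np.float32)); print(a,len(P),'med',np.median(P,0).round(4),'circ',round(cx,4),round(cy,4),round(rr,4))
```

```text
t 3.0 p [ 0.5202 -0.0828  0.4128] psi 0.13 zax [-0.001 -0.003 -1.   ] F [-0.7 -1.  -0.2] op 91.1 gf 0.0 q [-0.2  -0.09  1.9  -0.    1.33  1.37]
0.195 996 med [0.6171 0.0146 0.2023] circ 0.6169 0.0159 0.0241
0.145 4858 med [0.6209 0.0115 0.1566] circ 0.6166 0.0157 0.0775
```

View pics/w2.png

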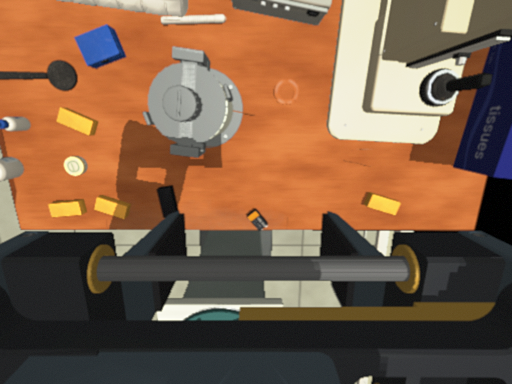

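Run:
```python
from h import *
W=np.load('w2.npz')['W']; c=np.array([.617,.0157]); d=W[...,:2]-c; r=np.hypot(d[...,0],d[...,1]); a=np.degrees(np.arctan2(d[...,1],d[...,0]))
q=(r>.059)&(r<.078)&(W[...,2]>.156)&(W[...,2]<.169)
h,e=np.histogram(a[q],72,(-180,180)); print([(int(e[i]),int(h[i])) for i in range(72) if h[i]])
m=q&(abs(a)<40); n=q&(abs(a)>140); A=W[m].mean(0);B=W[n].mean(0); print(A,B,(A+B)/2,np.degrees(np.arctan2(*(A-B)[1::-1])))
for k in (m,n):
    x=cv2.minAreaRect(W[k][:,:2].astype(np.float32)); print(x)
st((.617,.0157,.30))
```

```text
[(-180, 39), (-175, 44), (-170, 20), (-85, 6), (-80, 17), (-75, 18), (-70, 17), (-65, 2), (-30, 1), (-25, 51), (-20, 55), (-15, 54), (-10, 54), (-5, 53), (0, 57), (5, 53), (10, 26), (95, 4), (100, 18), (105, 19), (110, 20), (115, 5), (150, 2), (155, 30), (160, 43), (165, 42), (170, 42), (175, 43)]
[0.68304391 0.00855494 0.16299097] [0.55034404 0.02222916 0.16301546] [0.61669397 0.01539205 0.16300322] -5.883346543129604
((0.6832301020622253, 0.008964160457253456), (0.043634504079818726, 0.016113806515932083), 82.7571029663086)
((0.5503404140472412, 0.02244745008647442), (0.043258290737867355, 0.016379080712795258), 82.69144439697266)
t 3.1 p [ 0.5201 -0.0841  0.4128] psi 0.11 zax [-0.001 -0.003 -1.   ] F [ 0.3 -0.8 -0.2] op 90.9 gf 0.0 q [-0.2  -0.09  1.9  -0.    1.33  1.37]
delta tool mm [  97.1 -100.   112.5]
```

Call:
servo_tool:
  moves:
    - {"tx":32,"ty":-33,"tz":0,"ax":0,"ay":0,"az":0,"hand":91}
    - {"tx":32,"ty":-33,"tz":0,"ax":0,"ay":0,"az":0,"hand":91}
    - {"tx":32.5,"ty":-33.5,"tz":30,"ax":0,"ay":0,"az":0,"hand":91}
    - {"tx":0,"ty":0,"tz":50,"ax":0,"ay":0,"az":0,"hand":91}
    - {"tx":0,"ty":0,"tz":50,"ax":0,"ay":0,"az":0,"hand":91}

```text
time_s: 3.6
ee_pos: [0.6145, 0.0106, 0.2843]
tool_rot: [1.0, 0.0, 0.001, 0.001]
contact_force: [0.9, 0.1, -0.7]
opening: 0.996
grasp_force: 0.0
```

Call:
servo_tool:
  moves:
    - {"tx":0,"ty":0,"tz":40,"ax":0,"ay":0,"az":0,"hand":80}
    - {"tx":0,"ty":0,"tz":40,"ax":0,"ay":0,"az":0,"hand":80}
    - {"tx":0,"ty":0,"tz":25,"ax":0,"ay":0,"az":0,"hand":80}
    - {"tx":0,"ty":0,"tz":8,"ax":0,"ay":0,"az":0,"hand":80}
    - {"tx":0,"ty":0,"tz":0,"ax":0,"ay":0,"az":0,"hand":80}

```text
time_s: 4.1
ee_pos: [0.6134, 0.0104, 0.1719]
tool_rot: [1.0, -0.0, -0.001, 0.0]
contact_force: [0.7, -0.2, 0.3]
opening: 0.877
grasp_force: 0.0
```

```bash
python3 -c "
from h import *
st((.6167,.0154,.167))"
```

```text
t 4.1 p [0.6134 0.0104 0.1719] psi -0.04 zax [-0.002 -0.001 -1.   ] F [ 0.7 -0.2  0.3] op 80.0 gf 0.0 q [-0.02  0.3   1.93 -0.    0.91  1.55]
delta tool mm [ 3.3 -5.   4.9]
```

Correct, then close on the knob and read.

Call:
servo_tool:
  moves:
    - {"tx":3.3,"ty":-5,"tz":4,"ax":0,"ay":0,"az":0,"hand":70}
    - {"tx":0,"ty":0,"tz":0,"ax":0,"ay":0,"az":0,"hand":30}
    - {"tx":0,"ty":0,"tz":0,"ax":0,"ay":0,"az":0,"hand":30}
    - {"tx":0,"ty":0,"tz":0,"ax":0,"ay":0,"az":0,"hand":30}
    - {"tx":0,"ty":0,"tz":0,"ax":0,"ay":0,"az":0,"hand":30}
  squeeze: 58

```text
time_s: 4.6
ee_pos: [0.6171, 0.0162, 0.1689]
tool_rot: [1.0, 0.0, 0.0, 0.0]
contact_force: [-0.9, -1.5, 3.7]
opening: 0.496
grasp_force: 58.0
```

```bash
python3 -c "
from h import *
st((.6167,.0154,.168))"
```

```text
t 4.6 p [0.6171 0.0162 0.1689] psi 0.0 zax [ 0.001 -0.    -1.   ] F [-0.9 -1.5  3.7] op 45.3 gf 58.0 q [-0.01  0.31  1.93 -0.    0.9   1.56]
delta tool mm [-0.4  0.8  0.9]
```

Gripped (45 mm). Press 12 mm.

Call:
servo_tool:
  moves:
    - {"tx":0,"ty":0,"tz":4,"ax":0,"ay":0,"az":0,"hand":30}
    - {"tx":0,"ty":0,"tz":4,"ax":0,"ay":0,"az":0,"hand":30}
    - {"tx":0,"ty":0,"tz":4,"ax":0,"ay":0,"az":0,"hand":30}
    - {"tx":0,"ty":0,"tz":0,"ax":0,"ay":0,"az":0,"hand":30}
    - {"tx":0,"ty":0,"tz":0,"ax":0,"ay":0,"az":0,"hand":30}

```text
time_s: 5.1
ee_pos: [0.6172, 0.0162, 0.1571]
tool_rot: [1.0, -0.0, 0.0, 0.0]
contact_force: [-2.6, -2.7, 9.6]
opening: 0.49
grasp_force: 58.0
```

```bash
python3 -c "
from h import *
st((.6167,.0154,.157))"
```

```text
t 5.1 p [0.6172 0.0162 0.1571] psi -0.01 zax [ 0.001 -0.    -1.   ] F [-2.6 -2.7  9.6] op 44.7 gf 58.0 q [-0.01  0.32  1.93 -0.    0.88  1.56]
delta tool mm [-0.5  0.8  0.1]
```

Call:
servo_tool:
  moves:
    - {"tx":0,"ty":0,"tz":1,"ax":0,"ay":0,"az":-0.08,"hand":30}
    - {"tx":0,"ty":0,"tz":0,"ax":0,"ay":0,"az":-0.08,"hand":30}
    - {"tx":0,"ty":0,"tz":0,"ax":0,"ay":0,"az":-0.08,"hand":30}
    - {"tx":0,"ty":0,"tz":0,"ax":0,"ay":0,"az":-0.08,"hand":30}
    - {"tx":0,"ty":0,"tz":0,"ax":0,"ay":0,"az":-0.08,"hand":30}

```text
time_s: 5.6
ee_pos: [0.6179, 0.0164, 0.1566]
tool_rot: [0.98, 0.2, 0.001, 0.0]
contact_force: [0.4, -0.3, 8.8]
opening: 0.493
grasp_force: 58.0
```

Call:
servo_tool:
  moves:
    - {"tx":0,"ty":0,"tz":0,"ax":0,"ay":0,"az":-0.13,"hand":30}
    - {"tx":0,"ty":0,"tz":0,"ax":0,"ay":0,"az":-0.13,"hand":30}
    - {"tx":0,"ty":0,"tz":0,"ax":0,"ay":0,"az":-0.13,"hand":30}
    - {"tx":0,"ty":0,"tz":0,"ax":0,"ay":0,"az":-0.13,"hand":30}
    - {"tx":0,"ty":0,"tz":0,"ax":0,"ay":0,"az":-0.13,"hand":30}

```text
time_s: 6.1
ee_pos: [0.6178, 0.0164, 0.1566]
tool_rot: [0.864, 0.503, 0.001, 0.0]
contact_force: [-0.0, -0.6, 9.5]
opening: 0.494
grasp_force: 58.0
```

Call:
servo_tool:
  moves:
    - {"tx":0,"ty":0,"tz":0,"ax":0,"ay":0,"az":0,"hand":30}
    - {"tx":0,"ty":0,"tz":0,"ax":0,"ay":0,"az":0,"hand":30}

```text
time_s: 6.3
ee_pos: [0.6178, 0.0164, 0.1565]
tool_rot: [0.865, 0.501, 0.001, 0.001]
contact_force: [1.4, 0.6, 8.9]
opening: 0.493
grasp_force: 58.0
```

Run:
```python
from h import *
st(); im,d,p=grab('top'); cv2.imwrite('pics/t3.png',cv2.resize(im[130:250,140:400],None,fx=3,fy=3,interpolation=cv2.INTER_CUBIC))
im,d,p=grab('wrist'); np.savez('w3.npz',im=im,W=cloud(d,p)); cv2.imwrite('pics/w3.png',im)
```

```text
t 6.3 p [0.6178 0.0164 0.1565] psi 60.19 zax [ 0.002 -0.    -1.   ] F [1.4 0.6 8.9] op 45.0 gf 58.0 q [-0.01  0.33  1.93 -0.    0.88  0.51]
```

View pics/w3.png

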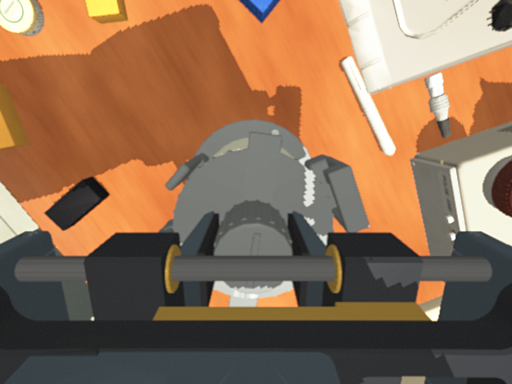

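Call:
servo_tool:
  moves:
    - {"tx":0,"ty":0,"tz":-10,"ax":0,"ay":0,"az":0,"hand":30}
    - {"tx":0,"ty":0,"tz":-15,"ax":0,"ay":0,"az":0,"hand":30}
    - {"tx":0,"ty":0,"tz":-15,"ax":0,"ay":0,"az":0,"hand":30}
    - {"tx":0,"ty":0,"tz":-30,"ax":0,"ay":0,"az":0,"hand":30}
    - {"tx":0,"ty":0,"tz":-30,"ax":0,"ay":0,"az":0,"hand":30}

```text
time_s: 6.9
ee_pos: [0.6162, 0.0164, 0.2564]
tool_rot: [0.865, 0.501, -0.001, -0.0]
contact_force: [0.6, -0.1, -1.8]
opening: 0.5
grasp_force: 58.0
```

Call:
servo_tool:
  moves:
    - {"tx":-20,"ty":0,"tz":0,"ax":0,"ay":0,"az":0,"hand":30}
    - {"tx":-40,"ty":0,"tz":0,"ax":0,"ay":0,"az":0,"hand":30}
    - {"tx":-45,"ty":0,"tz":0,"ax":0,"ay":0,"az":0,"hand":30}
    - {"tx":-40,"ty":0,"tz":0,"ax":0,"ay":0,"az":0,"hand":30}
    - {"tx":-25,"ty":-4,"tz":0,"ax":0,"ay":0,"az":0,"hand":30}

```text
time_s: 7.4
ee_pos: [0.5265, -0.1311, 0.2548]
tool_rot: [0.866, 0.501, -0.001, -0.0]
contact_force: [0.6, -0.2, -2.1]
opening: 0.498
grasp_force: 58.0
```

Call:
servo_tool:
  moves:
    - {"tx":0,"ty":0,"tz":40,"ax":0,"ay":0,"az":0,"hand":30}
    - {"tx":0,"ty":0,"tz":50,"ax":0,"ay":0,"az":0,"hand":30}
    - {"tx":0,"ty":0,"tz":50,"ax":0,"ay":0,"az":0,"hand":30}
    - {"tx":0,"ty":0,"tz":45,"ax":0,"ay":0,"az":0,"hand":30}
    - {"tx":0,"ty":0,"tz":25,"ax":0,"ay":0,"az":0,"hand":30}

```text
time_s: 7.9
ee_pos: [0.5257, -0.1288, 0.0416]
tool_rot: [0.865, 0.501, -0.002, -0.002]
contact_force: [0.7, -0.3, -1.3]
opening: 0.495
grasp_force: 58.0
```

```bash
python3 -c "
from h import *
st()"
```

```text
t 7.9 p [ 0.5257 -0.1288  0.0416] psi 60.13 zax [-0.005  0.001 -1.   ] F [ 0.7 -0.3 -1.3] op 45.1 gf 58.0 q [-0.28  0.41  2.1  -0.    0.63  0.24]
```

Call:
servo_tool:
  moves:
    - {"tx":0,"ty":0,"tz":8,"ax":0,"ay":0,"az":0,"hand":30}
    - {"tx":0,"ty":0,"tz":5,"ax":0,"ay":0,"az":0,"hand":30}
    - {"tx":0,"ty":0,"tz":3,"ax":0,"ay":0,"az":0,"hand":30}
    - {"tx":0,"ty":0,"tz":2,"ax":0,"ay":0,"az":0,"hand":30}
    - {"tx":0,"ty":0,"tz":1.5,"ax":0,"ay":0,"az":0,"hand":30}

```text
time_s: 8.4
ee_pos: [0.5294, -0.1292, 0.0267]
tool_rot: [0.865, 0.501, 0.001, 0.001]
contact_force: [-0.3, -0.3, -1.4]
opening: 0.497
grasp_force: 58.0
```

Call:
servo_tool:
  moves:
    - {"tx":0,"ty":0,"tz":1,"ax":0,"ay":0,"az":0,"hand":30}
    - {"tx":0,"ty":0,"tz":0,"ax":0,"ay":0,"az":0,"hand":30}

```text
time_s: 8.6
ee_pos: [0.529, -0.1291, 0.0251]
tool_rot: [0.865, 0.501, 0.0, 0.0]
contact_force: [-0.9, 0.9, -1.9]
opening: 0.493
grasp_force: 58.0
```

Call:
servo_tool:
  moves:
    - {"tx":0,"ty":0,"tz":1.5,"ax":0,"ay":0,"az":0,"hand":30}
    - {"tx":0,"ty":0,"tz":1.5,"ax":0,"ay":0,"az":0,"hand":30}
    - {"tx":0,"ty":0,"tz":0,"ax":0,"ay":0,"az":0,"hand":30}

```text
time_s: 8.9
ee_pos: [0.5286, -0.129, 0.0216]
tool_rot: [0.865, 0.501, -0.0, -0.0]
contact_force: [-0.4, -0.9, -2.4]
opening: 0.498
grasp_force: 58.0
```

Call:
servo_tool:
  moves:
    - {"tx":0,"ty":0,"tz":1,"ax":0,"ay":0,"az":0,"hand":30}
    - {"tx":0,"ty":0,"tz":0,"ax":0,"ay":0,"az":0,"hand":30}

```text
time_s: 9.1
ee_pos: [0.5287, -0.1291, 0.0209]
tool_rot: [0.865, 0.501, -0.0, -0.0]
contact_force: [-2.2, 1.3, 2.6]
opening: 0.493
grasp_force: 58.0
```

Call:
servo_tool:
  moves:
    - {"tx":0,"ty":0,"tz":0,"ax":0,"ay":0,"az":0,"hand":60}
    - {"tx":0,"ty":0,"tz":0,"ax":0,"ay":0,"az":0,"hand":85}
    - {"tx":0,"ty":0,"tz":0,"ax":0,"ay":0,"az":0,"hand":85}
    - {"tx":0,"ty":0,"tz":0,"ax":0,"ay":0,"az":0,"hand":85}
    - {"tx":0,"ty":0,"tz":-20,"ax":0,"ay":0,"az":0,"hand":85}
  squeeze: 20

```text
time_s: 9.6
ee_pos: [0.5273, -0.1286, 0.0392]
tool_rot: [0.865, 0.501, -0.001, -0.001]
contact_force: [-0.4, -0.9, 0.2]
opening: 0.904
grasp_force: 0.0
```

Call:
servo_tool:
  moves:
    - {"tx":0,"ty":0,"tz":-50,"ax":0,"ay":0,"az":0,"hand":85}
    - {"tx":0,"ty":0,"tz":-50,"ax":0,"ay":0,"az":0,"hand":85}
    - {"tx":0,"ty":0,"tz":-50,"ax":0,"ay":0,"az":0,"hand":85}
    - {"tx":0,"ty":0,"tz":-50,"ax":0,"ay":0,"az":0,"hand":85}
    - {"tx":0,"ty":0,"tz":-20,"ax":0,"ay":0,"az":0,"hand":85}

```text
time_s: 10.1
ee_pos: [0.5303, -0.1294, 0.2659]
tool_rot: [0.865, 0.501, 0.002, 0.002]
contact_force: [1.5, 0.3, -0.7]
opening: 0.93
grasp_force: 0.0
```

```bash
cat >> h.py <<'E'
def cartons(n,zr=(.012,.035)):
    im,d,p=grab(n); W=cloud(d,p); hsv=cv2.cvtColor(im,cv2.COLOR_BGR2HSV)
    m=((hsv[...,0]>14)&(hsv[...,0]<32)&(hsv[...,1]>110)&(hsv[...,2]>90)&(W[...,2]<zr[1])&(W[...,2]>zr[0])).astype(np.uint8)
    k,l,s,c=cv2.connectedComponentsWithStats(m)
    for i in range(1,k):
        P=W[l==i]; P=P[(P[:,2]>.017)]
        if s[i,4]<25 or len(P)<15: continue
        r=cv2.minAreaRect(P[:,:2].astype(np.float32)); b=cv2.boxPoints(r); e=max([b[1]-b[0],b[2]-b[1]],key=np.linalg.norm)
        print(n,c[i].round(),s[i,4],'ctr',np.round(r[0],3),'size',np.round(r[1],3),'long',round(np.degrees(np.arctan2(e[1],e[0]))%180,1),'z',np.median(P[:,2]).round(3))
    return im,d,W
E
python3 - <<'E'
from h import *
st(); im,d,W=cartons('wrist'); cartons('top'); np.savez('w4.npz',im=im,W=W)
for a,b in((.045,.065),(.003,.012)):
    q=(np.hypot(W[...,0]-.529,W[...,1]+.129)<.08)&(W[...,2]>a)&(W[...,2]<b); P=W[q]
    if len(P)>5: print(a,len(P),np.median(P,0).round(4),cv2.minEnclosingCircle(P[:,:2].astype(np.float32)))
E
```

```text
t 10.1 p [ 0.5303 -0.1294  0.2659] psi 60.15 zax [ 0.006 -0.002 -1.   ] F [ 1.5  0.3 -0.7] op 84.8 gf 0.0 q [-0.28  0.07  2.02  0.    1.05  0.24]
wrist [44.  6.] 357 ctr [0.402 0.198] size [0.014 0.032] long 153.2 z 0.022
wrist [162. 189.] 140 ctr [ 0.392 -0.084] size [0.014 0.025] long 130.1 z 0.018
wrist [261. 301.] 192 ctr [ 0.427 -0.343] size [0.019 0.031] long 157.8 z 0.022
top [272.  72.] 34 ctr [ 1.008 -0.012] size [0.008 0.053] long 90.3 z 0.022
top [419. 125.] 53 ctr [ 0.817 -0.562] size [0.019 0.053] long 178.5 z 0.023
top [194. 182.] 153 ctr [0.592 0.269] size [0.065 0.031] long 66.4 z 0.022
top [370. 230.] 145 ctr [ 0.42  -0.367] size [0.064 0.029] long 74.5 z 0.023
top [206. 232.] 155 ctr [0.412 0.224] size [0.066 0.029] long 70.7 z 0.023
top [179. 233.] 149 ctr [0.408 0.321] size [0.03  0.067] long 95.4 z 0.022
0.045 802 [ 0.5292 -0.1281  0.0543] ((0.5285475850105286, -0.12913984060287476), 0.02404051274061203)
0.003 3407 [ 0.5329 -0.1219  0.0084] ((0.5296592116355896, -0.13006556034088135), 0.06813736259937286)
```

Call:
servo_tool:
  moves:
    - {"tx":-20,"ty":0,"tz":40,"ax":0,"ay":0,"az":0,"hand":70}
    - {"tx":-46,"ty":4,"tz":10,"ax":0,"ay":0,"az":0,"hand":70}
    - {"tx":-48,"ty":5,"tz":0,"ax":0,"ay":0,"az":0,"hand":70}
    - {"tx":-48,"ty":5,"tz":0,"ax":0,"ay":0,"az":0,"hand":70}
    - {"tx":-48,"ty":5,"tz":0,"ax":0,"ay":0,"az":0,"hand":70}

```text
time_s: 10.7
ee_pos: [0.439, -0.3217, 0.2092]
tool_rot: [0.865, 0.501, -0.0, -0.001]
contact_force: [0.9, -0.0, 0.3]
opening: 0.763
grasp_force: 0.0
```

Call:
servo_tool:
  moves:
    - {"tx":-48,"ty":5,"tz":0,"ax":0,"ay":0,"az":0,"hand":70}
    - {"tx":0,"ty":0,"tz":20,"ax":0,"ay":0,"az":-0.13,"hand":70}
    - {"tx":0,"ty":0,"tz":20,"ax":0,"ay":0,"az":-0.13,"hand":70}
    - {"tx":0,"ty":0,"tz":20,"ax":0,"ay":0,"az":0,"hand":70}
    - {"tx":0,"ty":0,"tz":0,"ax":0,"ay":0,"az":0,"hand":70}

```text
time_s: 11.2
ee_pos: [0.4193, -0.3632, 0.1471]
tool_rot: [0.793, 0.609, -0.0, -0.003]
contact_force: [-0.2, 0.2, -0.4]
opening: 0.77
grasp_force: 0.0
```

```bash
python3 -c "
from h import *
st((.42,-.368,.004)); cartons('wrist')"
```

```text
t 11.2 p [ 0.4193 -0.3632  0.1471] psi 75.02 zax [-0.004  0.004 -1.   ] F [-0.2  0.2 -0.4] op 70.2 gf 0.0 q [-0.76  0.25  2.06 -0.    0.84 -0.49]
delta tool mm [ -4.8   2.7 143.1]
wrist [254. 191.] 1530 ctr [ 0.42  -0.366] size [0.066 0.03 ] long 73.1 z 0.022
```

Good fit (66x30). Descend and grip.

Call:
servo_tool:
  moves:
    - {"tx":-3,"ty":1,"tz":40,"ax":0,"ay":0,"az":0.03,"hand":65}
    - {"tx":0,"ty":0,"tz":40,"ax":0,"ay":0,"az":0,"hand":65}
    - {"tx":0,"ty":0,"tz":40,"ax":0,"ay":0,"az":0,"hand":65}
    - {"tx":0,"ty":0,"tz":18,"ax":0,"ay":0,"az":0,"hand":65}
    - {"tx":0,"ty":0,"tz":4,"ax":0,"ay":0,"az":0,"hand":65}

```text
time_s: 11.75
ee_pos: [0.4207, -0.3671, 0.0072]
tool_rot: [0.802, 0.597, -0.0, -0.001]
contact_force: [0.3, -0.5, -0.1]
opening: 0.714
grasp_force: 0.0
```

Call:
servo_tool:
  moves:
    - {"tx":0,"ty":0,"tz":0,"ax":0,"ay":0,"az":0,"hand":15}
    - {"tx":0,"ty":0,"tz":0,"ax":0,"ay":0,"az":0,"hand":15}
    - {"tx":0,"ty":0,"tz":0,"ax":0,"ay":0,"az":0,"hand":15}
    - {"tx":0,"ty":0,"tz":0,"ax":0,"ay":0,"az":0,"hand":15}
    - {"tx":0,"ty":0,"tz":0,"ax":0,"ay":0,"az":0,"hand":15}
  squeeze: 20

```text
time_s: 12.25
ee_pos: [0.4216, -0.3682, 0.0095]
tool_rot: [0.802, 0.597, 0.0, 0.001]
contact_force: [-1.6, 2.6, 11.2]
opening: 0.326
grasp_force: 20.0
```

Call:
servo_tool:
  moves:
    - {"tx":0,"ty":0,"tz":-30,"ax":0,"ay":0,"az":0,"hand":15}
    - {"tx":0,"ty":0,"tz":-50,"ax":0,"ay":0,"az":0,"hand":15}
    - {"tx":0,"ty":0,"tz":-50,"ax":0,"ay":0,"az":0,"hand":15}
    - {"tx":0,"ty":0,"tz":-50,"ax":0,"ay":0,"az":0,"hand":15}
    - {"tx":0,"ty":0,"tz":-20,"ax":0,"ay":0,"az":0,"hand":15}

```text
time_s: 12.75
ee_pos: [0.4226, -0.3691, 0.2139]
tool_rot: [0.802, 0.597, 0.001, 0.003]
contact_force: [0.4, 0.9, -0.6]
opening: 0.325
grasp_force: 20.0
```

```bash
python3 -c "
from h import *
st((.6172,.016,.2)); cartons('wrist',(.012,.4))"
```

```text
t 12.8 p [ 0.4226 -0.3691  0.2139] psi 73.33 zax [ 0.004 -0.004 -1.   ] F [ 0.4  0.9 -0.6] op 29.6 gf 20.0 q [-0.76  0.16  2.02  0.    0.96 -0.47]
delta tool mm [424.8  75.8  13.2]
wrist [253. 220.] 3407 ctr [ 0.427 -0.357] size [0.043 0.032] long 73.1 z 0.227
wrist [194. 270.] 219 ctr [ 0.415 -0.334] size [0.014 0.001] long 72.7 z 0.312
wrist [312. 270.] 216 ctr [ 0.449 -0.344] size [0.013 0.002] long 73.6 z 0.313
wrist [252. 283.] 308 ctr [ 0.423 -0.371] size [0.06 0.03] long 72.5 z 0.227
wrist [270. 312.] 3805 ctr [ 0.432 -0.346] size [0.003 0.074] long 163.4 z 0.321
```

Call:
servo_tool:
  moves:
    - {"tx":40,"ty":0,"tz":0,"ax":0,"ay":0,"az":0,"hand":15}
    - {"tx":50,"ty":0,"tz":0,"ax":0,"ay":0,"az":0,"hand":15}
    - {"tx":50,"ty":0,"tz":0,"ax":0,"ay":0,"az":0,"hand":15}
    - {"tx":50,"ty":0,"tz":0,"ax":0,"ay":0,"az":0,"hand":15}
    - {"tx":50,"ty":0,"tz":0,"ax":0,"ay":0,"az":0,"hand":15}

```text
time_s: 13.3
ee_pos: [0.4901, -0.1361, 0.2086]
tool_rot: [0.802, 0.597, 0.0, 0.0]
contact_force: [-0.1, -0.9, -0.6]
opening: 0.327
grasp_force: 20.0
```

Call:
servo_tool:
  moves:
    - {"tx":40,"ty":20,"tz":0,"ax":0,"ay":0,"az":0,"hand":15}
    - {"tx":40,"ty":20,"tz":0,"ax":0,"ay":0,"az":0,"hand":15}
    - {"tx":40,"ty":20,"tz":0,"ax":0,"ay":0,"az":0,"hand":15}
    - {"tx":40,"ty":20,"tz":0,"ax":0,"ay":0,"az":0,"hand":15}
    - {"tx":20,"ty":5,"tz":0,"ax":0,"ay":0,"az":0,"hand":15}

```text
time_s: 13.8
ee_pos: [0.6251, 0.0124, 0.2084]
tool_rot: [0.802, 0.598, 0.0, 0.0]
contact_force: [-0.5, -1.1, 0.1]
opening: 0.329
grasp_force: 20.0
```

```bash
python3 -c "
from h import *
st((.6172,.016,.105)); im,d,W=cartons('wrist',(.012,.4)); cv2.imwrite('pics/w5.png',im)"
```

```text
t 13.8 p [0.6251 0.0124 0.2084] psi 73.41 zax [ 0.  0. -1.] F [-0.5 -1.1  0.1] op 30.0 gf 20.0 q [-0.02  0.27  1.89  0.    0.98  0.27]
delta tool mm [  1.2  -8.7 103.4]
wrist [5. 3.] 72 ctr [0.412 0.291] size [0.01  0.003] long 7.1 z 0.018
wrist [160.   2.] 116 ctr [0.58 0.24] size [0.004 0.027] long 164.2 z 0.021
wrist [32. 61.] 1889 ctr [0.412 0.225] size [0.065 0.034] long 71.2 z 0.022
wrist [253. 220.] 3426 ctr [0.629 0.01 ] size [0.079 0.039] long 88.8 z 0.221
wrist [195. 269.] 327 ctr [0.617 0.045] size [0.018 0.002] long 73.8 z 0.306
wrist [311. 269.] 335 ctr [0.651 0.037] size [0.014 0.002] long 74.1 z 0.306
wrist [252. 283.] 286 ctr [ 0.599 -0.053] size [0.196 0.029] long 64.8 z 0.221
wrist [271. 312.] 3880 ctr [0.636 0.034] size [0.045 0.062] long 126.8 z 0.316
```

View pics/w5.png

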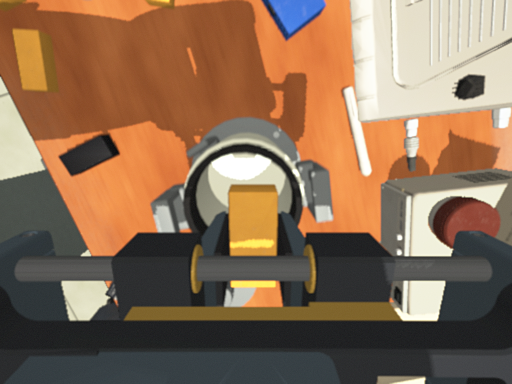

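Call:
servo_tool:
  moves:
    - {"tx":1,"ty":0,"tz":20,"ax":0,"ay":0,"az":0,"hand":15}
    - {"tx":0,"ty":0,"tz":25,"ax":0,"ay":0,"az":0,"hand":15}
    - {"tx":0,"ty":0,"tz":30,"ax":0,"ay":0,"az":0,"hand":15}
    - {"tx":0,"ty":0,"tz":25,"ax":0,"ay":0,"az":0,"hand":15}
    - {"tx":0,"ty":0,"tz":0,"ax":0,"ay":0,"az":0,"hand":15}

```text
time_s: 14.35
ee_pos: [0.6207, 0.0106, 0.1054]
tool_rot: [0.802, 0.597, -0.002, -0.002]
contact_force: [-0.5, 0.2, -0.2]
opening: 0.329
grasp_force: 20.0
```

Call:
servo_tool:
  moves:
    - {"tx":0,"ty":0,"tz":0,"ax":0,"ay":0,"az":0,"hand":40}
    - {"tx":0,"ty":0,"tz":0,"ax":0,"ay":0,"az":0,"hand":40}
    - {"tx":0,"ty":0,"tz":0,"ax":0,"ay":0,"az":0,"hand":40}
    - {"tx":0,"ty":0,"tz":-40,"ax":0,"ay":0,"az":0,"hand":40}
    - {"tx":0,"ty":0,"tz":-50,"ax":0,"ay":0,"az":0,"hand":40}

```text
time_s: 14.85
ee_pos: [0.6224, 0.011, 0.199]
tool_rot: [0.802, 0.597, -0.001, -0.001]
contact_force: [0.2, 0.1, 0.6]
opening: 0.443
grasp_force: 0.0
```

Run:
```python
from h import *
st((.592,.270,.2))
for n in('wrist','top'):
    im,d,W=cartons(n,(-.02,.1))
```

```text
t 14.8 p [0.6224 0.011  0.199 ] psi 73.33 zax [-0.003  0.    -1.   ] F [0.2 0.1 0.6] op 40.4 gf 0.0 q [-0.02  0.28  1.9  -0.    0.96  0.27]
delta tool mm [ 239.4 -103.4   -0.9]
wrist [29. 57.] 2539 ctr [0.411 0.225] size [0.065 0.033] long 71.0 z 0.022
wrist [255. 180.] 1140 ctr [0.626 0.012] size [0.066 0.029] long 73.1 z 0.028
top [274.  70.] 108 ctr [ 1.008 -0.019] size [0.068 0.009] long 87.8 z 0.058
top [297.  69.] 61 ctr [ 1.007 -0.101] size [0.024 0.076] long 109.9 z 0.071
top [419. 125.] 56 ctr [ 0.817 -0.561] size [0.053 0.022] long 0.3 z 0.023
top [195. 182.] 163 ctr [0.592 0.269] size [0.066 0.03 ] long 66.2 z 0.022
top [206. 232.] 155 ctr [0.411 0.223] size [0.065 0.029] long 70.4 z 0.022
top [179. 233.] 163 ctr [0.408 0.32 ] size [0.03  0.068] long 95.5 z 0.022
```

Call:
servo_tool:
  moves:
    - {"tx":40,"ty":-17,"tz":0,"ax":0,"ay":0,"az":0,"hand":60}
    - {"tx":46,"ty":-20,"tz":0,"ax":0,"ay":0,"az":0,"hand":60}
    - {"tx":46,"ty":-20,"tz":0,"ax":0,"ay":0,"az":0,"hand":60}
    - {"tx":46,"ty":-20,"tz":0,"ax":0,"ay":0,"az":0,"hand":60}
    - {"tx":46,"ty":-20,"tz":0,"ax":0,"ay":0,"az":0,"hand":60}

```text
time_s: 15.45
ee_pos: [0.5947, 0.2548, 0.1997]
tool_rot: [0.802, 0.597, 0.001, 0.0]
contact_force: [0.8, -0.7, 0.4]
opening: 0.658
grasp_force: 0.0
```

Call:
servo_tool:
  moves:
    - {"tx":15,"ty":-6,"tz":20,"ax":0,"ay":0,"az":0,"hand":60}
    - {"tx":0,"ty":0,"tz":40,"ax":0,"ay":0,"az":0.125,"hand":60}
    - {"tx":0,"ty":0,"tz":0,"ax":0,"ay":0,"az":0,"hand":60}

```text
time_s: 15.75
ee_pos: [0.5909, 0.2685, 0.135]
tool_rot: [0.838, 0.545, -0.003, -0.001]
contact_force: [-1.0, 0.3, 0.5]
opening: 0.658
grasp_force: 0.0
```

```bash
python3 -c "
from h import *
st((.592,.270,.012)); cartons('wrist')"
```

```text
t 15.8 p [0.5909 0.2685 0.135 ] psi 66.11 zax [-0.005 -0.002 -1.   ] F [-1.   0.3  0.5] op 60.0 gf 0.0 q [ 0.39  0.4   1.87 -0.    0.88  0.81]
delta tool mm [  2.3   0.9 123. ]
wrist [252. 188.] 1673 ctr [0.592 0.271] size [0.065 0.03 ] long 66.4 z 0.022
wrist [ 82. 209.] 1767 ctr [0.408 0.324] size [0.032 0.065] long 95.1 z 0.022
```

Call:
servo_tool:
  moves:
    - {"tx":2,"ty":0,"tz":40,"ax":0,"ay":0,"az":0,"hand":60}
    - {"tx":0,"ty":0,"tz":40,"ax":0,"ay":0,"az":0,"hand":60}
    - {"tx":0,"ty":0,"tz":30,"ax":0,"ay":0,"az":0,"hand":60}
    - {"tx":0,"ty":0,"tz":13,"ax":0,"ay":0,"az":0,"hand":50}
    - {"tx":0,"ty":0,"tz":0,"ax":0,"ay":0,"az":0,"hand":50}

```text
time_s: 16.3
ee_pos: [0.5946, 0.2703, 0.016]
tool_rot: [0.838, 0.546, -0.0, -0.0]
contact_force: [1.0, 0.4, 0.7]
opening: 0.553
grasp_force: 0.0
```

Call:
servo_tool:
  moves:
    - {"tx":0,"ty":0,"tz":0,"ax":0,"ay":0,"az":0,"hand":15}
    - {"tx":0,"ty":0,"tz":0,"ax":0,"ay":0,"az":0,"hand":15}
    - {"tx":0,"ty":0,"tz":0,"ax":0,"ay":0,"az":0,"hand":15}
    - {"tx":0,"ty":0,"tz":0,"ax":0,"ay":0,"az":0,"hand":15}
  squeeze: 22

```text
time_s: 16.7
ee_pos: [0.5953, 0.2711, 0.0175]
tool_rot: [0.838, 0.546, 0.001, 0.0]
contact_force: [-2.1, -1.0, 10.4]
opening: 0.326
grasp_force: 22.0
```

Call:
servo_tool:
  moves:
    - {"tx":0,"ty":0,"tz":-30,"ax":0,"ay":0,"az":0,"hand":15}
    - {"tx":0,"ty":0,"tz":-50,"ax":0,"ay":0,"az":0,"hand":15}
    - {"tx":0,"ty":0,"tz":-50,"ax":0,"ay":0,"az":0,"hand":15}
    - {"tx":0,"ty":0,"tz":-50,"ax":0,"ay":0,"az":-0.125,"hand":15}
    - {"tx":0,"ty":0,"tz":-20,"ax":0,"ay":0,"az":0,"hand":15}

```text
time_s: 17.2
ee_pos: [0.5961, 0.2715, 0.222]
tool_rot: [0.801, 0.599, 0.003, 0.001]
contact_force: [0.1, -0.4, -0.7]
opening: 0.325
grasp_force: 22.0
```

```bash
python3 -c "
from h import *
st((.6085,.0185,.2)); cartons('wrist')"
```

```text
t 17.2 p [0.5961 0.2715 0.222 ] psi 73.59 zax [ 0.006  0.003 -1.   ] F [ 0.1 -0.4 -0.7] op 29.6 gf 22.0 q [0.39 0.3  1.83 0.   1.01 0.68]
delta tool mm [-239.3   83.2   21.4]
wrist [112. 178.] 1191 ctr [0.408 0.324] size [0.032 0.066] long 94.9 z 0.022
wrist [140. 226.] 343 ctr [0.417 0.242] size [0.03  0.031] long 161.0 z 0.022
```

Call:
servo_tool:
  moves:
    - {"tx":-44,"ty":14,"tz":0,"ax":0,"ay":0,"az":0,"hand":15}
    - {"tx":-46,"ty":16,"tz":0,"ax":0,"ay":0,"az":0,"hand":15}
    - {"tx":-46,"ty":16,"tz":0,"ax":0,"ay":0,"az":0,"hand":15}
    - {"tx":-46,"ty":16,"tz":0,"ax":0,"ay":0,"az":0,"hand":15}
    - {"tx":-46,"ty":16,"tz":0,"ax":0,"ay":0,"az":0,"hand":15}

```text
time_s: 17.75
ee_pos: [0.6033, 0.0281, 0.216]
tool_rot: [0.802, 0.597, 0.0, 0.0]
contact_force: [1.8, 0.4, 0.1]
opening: 0.324
grasp_force: 22.0
```

Call:
servo_tool:
  moves:
    - {"tx":-11,"ty":2,"tz":10,"ax":0,"ay":0,"az":0,"hand":15}
    - {"tx":0,"ty":0,"tz":0,"ax":0,"ay":0,"az":0,"hand":15}

```text
time_s: 17.95
ee_pos: [0.6015, 0.0173, 0.2047]
tool_rot: [0.803, 0.596, -0.001, -0.0]
contact_force: [0.3, 0.1, -0.8]
opening: 0.328
grasp_force: 22.0
```

Run:
```python
from h import *
st((.6047,.0197,.105)); im,d,W=cartons('wrist',(-.02,.1))
for n,Wc in(('wrist',W),('top',cartons('top')[2])):
    r=np.hypot(Wc[...,0]-.6172,Wc[...,1]-.016)
    for a,b in((-.01,.02),(.035,.06),(.06,.09),(.09,.12),(.12,.14),(.145,.155)):
        q=(Wc[...,2]>a)&(Wc[...,2]<b)&(r<.056)
        if q.sum()>5: print(n,a,q.sum(),np.percentile(r[q],[5,50,95]).round(4))
```

```text
t 17.9 p [0.6015 0.0173 0.2047] psi 73.18 zax [-0.002  0.    -1.   ] F [ 0.3  0.1 -0.8] op 29.9 gf 22.0 q [-0.01  0.24  1.94  0.    0.96  0.28]
delta tool mm [ 3.2  2.5 99.7]
wrist [22.  3.] 217 ctr [0.403 0.29 ] size [0.004 0.014] long 169.1 z 0.021
wrist [52. 59.] 2265 ctr [0.411 0.225] size [0.066 0.033] long 70.1 z 0.022
wrist [272. 173.] 865 ctr [0.625 0.011] size [0.067 0.03 ] long 73.5 z 0.028
top [272.  72.] 33 ctr [ 1.009 -0.014] size [0.007 0.056] long 90.2 z 0.023
top [419. 125.] 52 ctr [ 0.818 -0.563] size [0.054 0.021] long 0.3 z 0.022
top [206. 232.] 154 ctr [0.411 0.224] size [0.065 0.03 ] long 71.2 z 0.022
top [179. 233.] 155 ctr [0.408 0.321] size [0.03  0.067] long 95.3 z 0.022
wrist -0.01 1822 [0.0149 0.0391 0.0537]
wrist 0.035 358 [0.0531 0.0536 0.0544]
wrist 0.06 464 [0.0532 0.0537 0.0545]
wrist 0.09 152 [0.0532 0.0536 0.0542]
wrist 0.12 878 [0.0462 0.053  0.0557]
wrist 0.145 1788 [0.0466 0.0497 0.0528]
```

Call:
servo_tool:
  moves:
    - {"tx":3,"ty":2,"tz":15,"ax":0,"ay":0,"az":0,"hand":15}
    - {"tx":0,"ty":0,"tz":25,"ax":0,"ay":0,"az":0,"hand":15}
    - {"tx":0,"ty":0,"tz":30,"ax":0,"ay":0,"az":0,"hand":15}
    - {"tx":0,"ty":0,"tz":30,"ax":0,"ay":0,"az":0,"hand":15}
    - {"tx":0,"ty":0,"tz":0,"ax":0,"ay":0,"az":0,"hand":15}

```text
time_s: 18.55
ee_pos: [0.6026, 0.0225, 0.1016]
tool_rot: [0.802, 0.598, -0.002, -0.002]
contact_force: [-0.5, -0.9, 0.4]
opening: 0.325
grasp_force: 22.0
```

Call:
servo_tool:
  moves:
    - {"tx":0,"ty":0,"tz":0,"ax":0,"ay":0,"az":0,"hand":37}
    - {"tx":0,"ty":0,"tz":0,"ax":0,"ay":0,"az":0,"hand":37}
    - {"tx":0,"ty":0,"tz":0,"ax":0,"ay":0,"az":0,"hand":37}
    - {"tx":0,"ty":0,"tz":-40,"ax":0,"ay":0,"az":0,"hand":37}
    - {"tx":0,"ty":0,"tz":-50,"ax":0,"ay":0,"az":0,"hand":37}

```text
time_s: 19.05
ee_pos: [0.6042, 0.0211, 0.1961]
tool_rot: [0.802, 0.597, -0.001, -0.001]
contact_force: [-0.5, 0.5, 0.9]
opening: 0.405
grasp_force: 0.0
```

Call:
servo_tool:
  moves:
    - {"tx":0,"ty":0,"tz":-25,"ax":0,"ay":0,"az":0,"hand":50}
    - {"tx":0,"ty":0,"tz":0,"ax":0,"ay":0,"az":0,"hand":60}

```text
time_s: 19.25
ee_pos: [0.6077, 0.0211, 0.2262]
tool_rot: [0.802, 0.597, 0.003, 0.002]
contact_force: [0.4, -0.0, 0.0]
opening: 0.55
grasp_force: 0.0
```

Run:
```python
from h import *
st((.412,.224,.2)); im,d,W=cartons('wrist',(-.02,.14)); cv2.imwrite('pics/w6.png',im)
```

```text
t 19.2 p [0.6077 0.0211 0.2262] psi 73.32 zax [ 0.008 -0.    -1.   ] F [ 0.4 -0.   0. ] op 50.2 gf 0.0 q [-0.    0.22  1.92  0.    0.99  0.29]
delta tool mm [ 138.2 -245.9   24.7]
wrist [30.  8.] 617 ctr [0.409 0.294] size [0.016 0.034] long 164.0 z 0.022
wrist [59. 68.] 1961 ctr [0.412 0.224] size [0.067 0.033] long 70.9 z 0.022
wrist [265. 179.] 962 ctr [0.626 0.012] size [0.065 0.029] long 73.4 z 0.028
wrist [239. 183.] 622 ctr [0.589 0.021] size [0.059 0.021] long 77.2 z 0.036
```

Call:
servo_tool:
  moves:
    - {"tx":20,"ty":-36,"tz":0,"ax":0,"ay":0,"az":0,"hand":60}
    - {"tx":24,"ty":-42,"tz":0,"ax":0,"ay":0,"az":0,"hand":60}
    - {"tx":24,"ty":-42,"tz":0,"ax":0,"ay":0,"az":0,"hand":60}
    - {"tx":24,"ty":-42,"tz":0,"ax":0,"ay":0,"az":0,"hand":60}
    - {"tx":24,"ty":-42,"tz":0,"ax":0,"ay":0,"az":0,"hand":60}

```text
time_s: 19.8
ee_pos: [0.4411, 0.1915, 0.2201]
tool_rot: [0.802, 0.597, -0.0, -0.0]
contact_force: [0.9, 2.1, 0.1]
opening: 0.658
grasp_force: 0.0
```

Call:
servo_tool:
  moves:
    - {"tx":22,"ty":-40,"tz":40,"ax":0,"ay":0,"az":0,"hand":60}
    - {"tx":0,"ty":0,"tz":40,"ax":0,"ay":0,"az":0.04,"hand":60}
    - {"tx":0,"ty":0,"tz":0,"ax":0,"ay":0,"az":0,"hand":60}

```text
time_s: 20.1
ee_pos: [0.4131, 0.2168, 0.1438]
tool_rot: [0.814, 0.581, -0.004, -0.001]
contact_force: [-0.0, -1.1, 0.7]
opening: 0.656
grasp_force: 0.0
```

```bash
python3 -c "
from h import *
st((.412,.224,.014)); cartons('wrist')"
```

```text
t 20.1 p [0.4131 0.2168 0.1438] psi 71.1 zax [-0.007 -0.003 -1.   ] F [-0.  -1.1  0.7] op 59.8 gf 0.0 q [ 0.43  0.12  2.23 -0.    0.8   0.76]
delta tool mm [  7.2  -2.7 129.8]
wrist [214.  93.] 2078 ctr [0.408 0.324] size [0.031 0.066] long 95.1 z 0.022
wrist [249. 182.] 1602 ctr [0.411 0.225] size [0.066 0.03 ] long 70.9 z 0.022
```

Call:
servo_tool:
  moves:
    - {"tx":8,"ty":-2,"tz":40,"ax":0,"ay":0,"az":0,"hand":60}
    - {"tx":0,"ty":0,"tz":40,"ax":0,"ay":0,"az":0,"hand":60}
    - {"tx":0,"ty":0,"tz":35,"ax":0,"ay":0,"az":0,"hand":60}
    - {"tx":0,"ty":0,"tz":14,"ax":0,"ay":0,"az":0,"hand":50}
    - {"tx":0,"ty":0,"tz":0,"ax":0,"ay":0,"az":0,"hand":50}

```text
time_s: 20.65
ee_pos: [0.4179, 0.2252, 0.0185]
tool_rot: [0.814, 0.581, -0.001, -0.0]
contact_force: [0.0, 0.8, 0.5]
opening: 0.55
grasp_force: 0.0
```

Call:
servo_tool:
  moves:
    - {"tx":0,"ty":0,"tz":0,"ax":0,"ay":0,"az":0,"hand":15}
    - {"tx":0,"ty":0,"tz":0,"ax":0,"ay":0,"az":0,"hand":15}
    - {"tx":0,"ty":0,"tz":0,"ax":0,"ay":0,"az":0,"hand":15}
    - {"tx":0,"ty":0,"tz":0,"ax":0,"ay":0,"az":0,"hand":15}
  squeeze: 22

```text
time_s: 21.05
ee_pos: [0.4184, 0.2261, 0.0201]
tool_rot: [0.814, 0.581, 0.001, 0.0]
contact_force: [-0.9, -3.5, 13.0]
opening: 0.318
grasp_force: 22.0
```

Call:
servo_tool:
  moves:
    - {"tx":0,"ty":0,"tz":-30,"ax":0,"ay":0,"az":0,"hand":15}
    - {"tx":0,"ty":0,"tz":-50,"ax":0,"ay":0,"az":0,"hand":15}
    - {"tx":0,"ty":0,"tz":-50,"ax":0,"ay":0,"az":0,"hand":15}
    - {"tx":0,"ty":0,"tz":-50,"ax":0,"ay":0,"az":-0.04,"hand":15}
    - {"tx":0,"ty":0,"tz":-20,"ax":0,"ay":0,"az":0,"hand":15}

```text
time_s: 21.55
ee_pos: [0.4189, 0.2265, 0.2242]
tool_rot: [0.802, 0.598, 0.003, 0.001]
contact_force: [0.6, 0.3, -1.0]
opening: 0.322
grasp_force: 22.0
```

```bash
python3 -c "
from h import *
st((.6172,.016,.2)); cartons('wrist')"
```

```text
t 21.6 p [0.4189 0.2265 0.2242] psi 73.41 zax [ 0.006  0.003 -1.   ] F [ 0.6  0.3 -1. ] op 29.4 gf 22.0 q [ 0.45 -0.    2.17  0.    0.96  0.74]
delta tool mm [-145.3  250.    24.8]
wrist [222. 108.] 1229 ctr [0.408 0.324] size [0.031 0.066] long 95.0 z 0.022
```

Call:
servo_tool:
  moves:
    - {"tx":-22,"ty":40,"tz":0,"ax":0,"ay":0,"az":0,"hand":15}
    - {"tx":-24,"ty":42,"tz":0,"ax":0,"ay":0,"az":0,"hand":15}
    - {"tx":-24,"ty":42,"tz":0,"ax":0,"ay":0,"az":0,"hand":15}
    - {"tx":-24,"ty":42,"tz":0,"ax":0,"ay":0,"az":0,"hand":15}
    - {"tx":-24,"ty":42,"tz":0,"ax":0,"ay":0,"az":0,"hand":15}

```text
time_s: 22.1
ee_pos: [0.5837, 0.0513, 0.2189]
tool_rot: [0.802, 0.597, 0.0, 0.0]
contact_force: [0.4, 1.0, 0.8]
opening: 0.321
grasp_force: 22.0
```

Call:
servo_tool:
  moves:
    - {"tx":-24,"ty":42,"tz":0,"ax":0,"ay":0,"az":0,"hand":15}
    - {"tx":-3,"ty":7,"tz":0,"ax":0,"ay":0,"az":0,"hand":15}
    - {"tx":0,"ty":0,"tz":15,"ax":0,"ay":0,"az":0,"hand":15}
    - {"tx":0,"ty":0,"tz":0,"ax":0,"ay":0,"az":0,"hand":15}

```text
time_s: 22.5
ee_pos: [0.6198, 0.0137, 0.2012]
tool_rot: [0.802, 0.597, -0.001, -0.001]
contact_force: [-0.5, -0.2, 0.2]
opening: 0.321
grasp_force: 22.0
```

```bash
python3 -c "
from h import *
st((.6258,.0134,.108)); cartons('wrist',(-.02,.14))"
```

```text
t 22.5 p [0.6198 0.0137 0.2012] psi 73.33 zax [-0.004  0.    -1.   ] F [-0.5 -0.2  0.2] op 29.3 gf 22.0 q [-0.02  0.27  1.91  0.    0.97  0.28]
delta tool mm [ 1.5  6.1 93.2]
wrist [227. 179.] 641 ctr [0.589 0.023] size [0.061 0.021] long 75.9 z 0.036
wrist [257. 171.] 676 ctr [0.629 0.024] size [0.039 0.03 ] long 73.0 z 0.028
```

Call:
servo_tool:
  moves:
    - {"tx":1.5,"ty":6,"tz":15,"ax":0,"ay":0,"az":0,"hand":15}
    - {"tx":0,"ty":0,"tz":28,"ax":0,"ay":0,"az":0,"hand":15}
    - {"tx":0,"ty":0,"tz":30,"ax":0,"ay":0,"az":0,"hand":15}
    - {"tx":0,"ty":0,"tz":26,"ax":0,"ay":0,"az":0,"hand":15}
    - {"tx":0,"ty":0,"tz":0,"ax":0,"ay":0,"az":0,"hand":15}

```text
time_s: 23.05
ee_pos: [0.6257, 0.0136, 0.1011]
tool_rot: [0.802, 0.598, -0.002, -0.002]
contact_force: [-1.3, -0.4, 0.1]
opening: 0.317
grasp_force: 22.0
```

Call:
servo_tool:
  moves:
    - {"tx":0,"ty":0,"tz":0,"ax":0,"ay":0,"az":0,"hand":39}
    - {"tx":0,"ty":0,"tz":0,"ax":0,"ay":0,"az":0,"hand":39}
    - {"tx":0,"ty":0,"tz":0,"ax":0,"ay":0,"az":0,"hand":39}
    - {"tx":0,"ty":0,"tz":-45,"ax":0,"ay":0,"az":0,"hand":39}
    - {"tx":0,"ty":0,"tz":-50,"ax":0,"ay":0,"az":0,"hand":39}

```text
time_s: 23.55
ee_pos: [0.6273, 0.0129, 0.2005]
tool_rot: [0.802, 0.597, -0.001, -0.001]
contact_force: [0.1, 1.1, 1.1]
opening: 0.425
grasp_force: 0.0
```

Call:
servo_tool:
  moves:
    - {"tx":0,"ty":0,"tz":-30,"ax":0,"ay":0,"az":0,"hand":50}
    - {"tx":0,"ty":0,"tz":0,"ax":0,"ay":0,"az":0,"hand":60}

```text
time_s: 23.75
ee_pos: [0.6308, 0.0128, 0.2359]
tool_rot: [0.802, 0.597, 0.003, 0.003]
contact_force: [-1.1, -0.4, 0.5]
opening: 0.57
grasp_force: 0.0
```

Run:
```python
from h import *
st((.408,.324,.2)); im,d,W=cartons('wrist',(-.02,.14)); cartons('top',(.01,.1))
```

```text
t 23.8 p [0.6308 0.0128 0.2359] psi 73.33 zax [ 0.009 -0.    -1.   ] F [-1.1 -0.4  0.5] op 51.9 gf 0.0 q [-0.02  0.24  1.87  0.    1.02  0.27]
delta tool mm [ 234.1 -303.    33.9]
wrist [17.  9.] 640 ctr [0.411 0.298] size [0.032 0.018] long 1.3 z 0.022
wrist [221. 178.] 705 ctr [0.59  0.023] size [0.063 0.021] long 76.6 z 0.036
wrist [249. 180.] 1170 ctr [0.627 0.01 ] size [0.067 0.033] long 72.8 z 0.05
top [273.  70.] 91 ctr [ 1.008 -0.014] size [0.009 0.056] long 90.7 z 0.051
top [293.  69.] 42 ctr [ 1.005 -0.087] size [0.006 0.049] long 91.0 z 0.067
top [419. 125.] 53 ctr [ 0.818 -0.562] size [0.018 0.053] long 176.8 z 0.023
top [179. 233.] 155 ctr [0.408 0.321] size [0.029 0.069] long 95.3 z 0.022
```

Call:
servo_tool:
  moves:
    - {"tx":26,"ty":-34,"tz":0,"ax":0,"ay":0,"az":0,"hand":60}
    - {"tx":30,"ty":-39,"tz":0,"ax":0,"ay":0,"az":0,"hand":60}
    - {"tx":30,"ty":-39,"tz":0,"ax":0,"ay":0,"az":0,"hand":60}
    - {"tx":30,"ty":-39,"tz":0,"ax":0,"ay":0,"az":0,"hand":60}
    - {"tx":30,"ty":-39,"tz":0,"ax":0,"ay":0,"az":0,"hand":60}

```text
time_s: 24.35
ee_pos: [0.486, 0.2082, 0.2286]
tool_rot: [0.802, 0.597, -0.001, -0.0]
contact_force: [0.1, 0.4, 0.1]
opening: 0.654
grasp_force: 0.0
```

Call:
servo_tool:
  moves:
    - {"tx":30,"ty":-39,"tz":0,"ax":0,"ay":0,"az":0,"hand":60}
    - {"tx":30,"ty":-39,"tz":20,"ax":0,"ay":0,"az":0,"hand":60}
    - {"tx":28,"ty":-35,"tz":20,"ax":0,"ay":0,"az":0,"hand":60}
    - {"tx":0,"ty":0,"tz":20,"ax":0,"ay":0,"az":-0.13,"hand":60}
    - {"tx":0,"ty":0,"tz":20,"ax":0,"ay":0,"az":-0.13,"hand":60}

```text
time_s: 24.85
ee_pos: [0.405, 0.3222, 0.1491]
tool_rot: [0.715, 0.699, -0.001, -0.0]
contact_force: [0.0, -0.1, -0.5]
opening: 0.66
grasp_force: 0.0
```

Call:
servo_tool:
  moves:
    - {"tx":0,"ty":0,"tz":10,"ax":0,"ay":0,"az":-0.12,"hand":60}
    - {"tx":0,"ty":0,"tz":0,"ax":0,"ay":0,"az":0,"hand":60}

```text
time_s: 25.05
ee_pos: [0.4052, 0.3207, 0.1386]
tool_rot: [0.674, 0.739, -0.002, -0.0]
contact_force: [0.3, -0.8, 0.2]
opening: 0.659
grasp_force: 0.0
```

```bash
python3 -c "
from h import *
st((.408,.324,.016)); cartons('wrist')"
```

```text
t 25.1 p [0.4052 0.3207 0.1386] psi 95.22 zax [-0.003 -0.003 -1.   ] F [ 0.3 -0.8  0.2] op 60.1 gf 0.0 q [ 0.62  0.21  2.13 -0.    0.81  0.53]
delta tool mm [  3.3   3.6 122.6]
wrist [255. 187.] 1653 ctr [0.408 0.324] size [0.03  0.066] long 95.0 z 0.022
```

Call:
servo_tool:
  moves:
    - {"tx":3,"ty":3,"tz":40,"ax":0,"ay":0,"az":0,"hand":60}
    - {"tx":0,"ty":0,"tz":40,"ax":0,"ay":0,"az":0,"hand":60}
    - {"tx":0,"ty":0,"tz":30,"ax":0,"ay":0,"az":0,"hand":60}
    - {"tx":0,"ty":0,"tz":12,"ax":0,"ay":0,"az":0,"hand":50}
    - {"tx":0,"ty":0,"tz":0,"ax":0,"ay":0,"az":0,"hand":50}

```text
time_s: 25.6
ee_pos: [0.409, 0.3244, 0.0183]
tool_rot: [0.676, 0.737, -0.001, -0.0]
contact_force: [-0.3, -0.1, 0.3]
opening: 0.557
grasp_force: 0.0
```

Call:
servo_tool:
  moves:
    - {"tx":0,"ty":0,"tz":0,"ax":0,"ay":0,"az":0,"hand":15}
    - {"tx":0,"ty":0,"tz":0,"ax":0,"ay":0,"az":0,"hand":15}
    - {"tx":0,"ty":0,"tz":0,"ax":0,"ay":0,"az":0,"hand":15}
    - {"tx":0,"ty":0,"tz":0,"ax":0,"ay":0,"az":0,"hand":15}
  squeeze: 22

```text
time_s: 26.0
ee_pos: [0.4102, 0.3254, 0.0203]
tool_rot: [0.675, 0.738, 0.001, 0.0]
contact_force: [-0.9, -1.9, 10.7]
opening: 0.321
grasp_force: 22.0
```

Call:
servo_tool:
  moves:
    - {"tx":0,"ty":0,"tz":-30,"ax":0,"ay":0,"az":0,"hand":15}
    - {"tx":0,"ty":0,"tz":-50,"ax":0,"ay":0,"az":0,"hand":15}
    - {"tx":0,"ty":0,"tz":-50,"ax":0,"ay":0,"az":0.13,"hand":15}
    - {"tx":0,"ty":0,"tz":-50,"ax":0,"ay":0,"az":0.13,"hand":15}
    - {"tx":0,"ty":0,"tz":-20,"ax":0,"ay":0,"az":0.12,"hand":15}

```text
time_s: 26.5
ee_pos: [0.4109, 0.3259, 0.2245]
tool_rot: [0.804, 0.595, 0.003, 0.0]
contact_force: [-0.1, -0.2, -0.1]
opening: 0.317
grasp_force: 22.0
```

```bash
python3 -c "
from h import *
st((.6047,.0197,.2)); cartons('wrist')"
```

```text
t 26.5 p [0.4109 0.3259 0.2245] psi 73.01 zax [ 0.005  0.004 -1.   ] F [-0.1 -0.2 -0.1] op 28.9 gf 22.0 q [0.63 0.08 2.08 0.   0.97 0.92]
delta tool mm [-236.3  274.8   24.4]
```

Call:
servo_tool:
  moves:
    - {"tx":-30,"ty":34,"tz":0,"ax":0,"ay":0,"az":0,"hand":15}
    - {"tx":-34,"ty":38,"tz":0,"ax":0,"ay":0,"az":0,"hand":15}
    - {"tx":-34,"ty":40,"tz":0,"ax":0,"ay":0,"az":0,"hand":15}
    - {"tx":-34,"ty":40,"tz":0,"ax":0,"ay":0,"az":0,"hand":15}
    - {"tx":-34,"ty":40,"tz":0,"ax":0,"ay":0,"az":0,"hand":15}

```text
time_s: 27.05
ee_pos: [0.5418, 0.116, 0.2192]
tool_rot: [0.802, 0.597, 0.0, 0.0]
contact_force: [1.4, 1.2, 0.5]
opening: 0.32
grasp_force: 22.0
```

Call:
servo_tool:
  moves:
    - {"tx":-34,"ty":40,"tz":0,"ax":0,"ay":0,"az":0,"hand":15}
    - {"tx":-34,"ty":40,"tz":0,"ax":0,"ay":0,"az":0,"hand":15}
    - {"tx":-2,"ty":3,"tz":10,"ax":0,"ay":0,"az":0,"hand":15}
    - {"tx":0,"ty":0,"tz":0,"ax":0,"ay":0,"az":0,"hand":15}

```text
time_s: 27.45
ee_pos: [0.5974, 0.0302, 0.2077]
tool_rot: [0.803, 0.597, -0.001, -0.001]
contact_force: [-1.1, 0.2, -0.7]
opening: 0.32
grasp_force: 22.0
```

```bash
python3 -c "
from h import *
st((.6065,.0192,.105)); cartons('wrist',(-.02,.14))"
```

```text
t 27.4 p [0.5974 0.0302 0.2077] psi 73.24 zax [-0.002  0.    -1.   ] F [-1.1  0.2 -0.7] op 29.2 gf 22.0 q [0.01 0.23 1.95 0.   0.97 0.3 ]
delta tool mm [ -7.8  12.1 102.7]
wrist [282. 186.] 1016 ctr [0.627 0.01 ] size [0.065 0.033] long 73.2 z 0.05
wrist [249. 179.] 126 ctr [0.592 0.036] size [0.015 0.019] long 163.4 z 0.036
```

Call:
servo_tool:
  moves:
    - {"tx":-8,"ty":12,"tz":10,"ax":0,"ay":0,"az":0,"hand":15}
    - {"tx":0,"ty":0,"tz":10,"ax":0,"ay":0,"az":0,"hand":15}
    - {"tx":0,"ty":0,"tz":28,"ax":0,"ay":0,"az":0,"hand":15}
    - {"tx":0,"ty":0,"tz":30,"ax":0,"ay":0,"az":0,"hand":15}
    - {"tx":0,"ty":0,"tz":24,"ax":0,"ay":0,"az":0,"hand":15}

```text
time_s: 28.0
ee_pos: [0.6061, 0.0208, 0.1049]
tool_rot: [0.802, 0.598, -0.0, -0.0]
contact_force: [0.6, -0.2, 0.5]
opening: 0.323
grasp_force: 22.0
```

Call:
servo_tool:
  moves:
    - {"tx":0,"ty":0,"tz":0,"ax":0,"ay":0,"az":0,"hand":15}
    - {"tx":0,"ty":0,"tz":0,"ax":0,"ay":0,"az":0,"hand":37}
    - {"tx":0,"ty":0,"tz":0,"ax":0,"ay":0,"az":0,"hand":37}
    - {"tx":0,"ty":0,"tz":0,"ax":0,"ay":0,"az":0,"hand":37}
    - {"tx":0,"ty":0,"tz":-40,"ax":0,"ay":0,"az":0,"hand":37}

```text
time_s: 28.5
ee_pos: [0.6047, 0.0202, 0.1444]
tool_rot: [0.802, 0.597, -0.002, -0.002]
contact_force: [0.1, 0.2, 1.1]
opening: 0.401
grasp_force: 0.0
```

Call:
servo_tool:
  moves:
    - {"tx":0,"ty":0,"tz":-50,"ax":0,"ay":0,"az":0,"hand":37}
    - {"tx":0,"ty":0,"tz":-30,"ax":0,"ay":0,"az":0,"hand":50}
    - {"tx":0,"ty":0,"tz":0,"ax":0,"ay":0,"az":0,"hand":60}

```text
time_s: 28.8
ee_pos: [0.6097, 0.0201, 0.2328]
tool_rot: [0.802, 0.597, 0.003, 0.003]
contact_force: [0.8, -0.7, -0.5]
opening: 0.549
grasp_force: 0.0
```

Run:
```python
from h import *
st((.408,.324,.2)); im,d,W=cartons('wrist',(-.02,.14)); cv2.imwrite('pics/w7.png',im)
im,d,W=cartons('top',(.01,.1))
for u,v in((419,125),(418,122),(421,128)): print(im[v,u],W[v,u].round(3))
print(cv2.imread('pics/top0.png')[int(232*600/384),int(206*800/512)])
```

```text
t 28.8 p [0.6097 0.0201 0.2328] psi 73.33 zax [ 0.008 -0.    -1.   ] F [ 0.8 -0.7 -0.5] op 50.1 gf 0.0 q [-0.01  0.21  1.91  0.    1.    0.29]
delta tool mm [ 233.2 -280.6   31.1]
wrist [266. 181.] 1234 ctr [0.628 0.011] size [0.067 0.032] long 73.4 z 0.05
wrist [237. 184.] 798 ctr [0.589 0.023] size [0.068 0.026] long 73.0 z 0.066
top [300.  68.] 26 ctr [ 1.01  -0.118] size [0.02  0.049] long 123.9 z 0.072
top [286.  70.] 27 ctr [ 1.004 -0.063] size [0.03  0.004] long 84.8 z 0.062
top [274.  72.] 38 ctr [ 1.008 -0.015] size [0.059 0.01 ] long 89.5 z 0.022
top [419. 125.] 53 ctr [ 0.818 -0.564] size [0.05 0.02] long 0.7 z 0.021
[ 70 145 191] [ 0.811 -0.564  0.027]
[ 65 140 189] [ 0.823 -0.562  0.025]
[ 53 100 152] [ 0.807 -0.583 -0.003]
[ 69 148 208]
```

Run:
```python
from h import *
z=np.load('w1.npz');im,W=z['im'],z['W']; c=np.array([.43412255,-.67451058,.59820244])
hsv=cv2.cvtColor(im,cv2.COLOR_BGR2HSV); sub=hsv[55:110,180:225]
m=((hsv[...,0]>8)&(hsv[...,0]<25)&(hsv[...,1]>45)&(hsv[...,1]<110)&(hsv[...,2]>150)).astype(np.uint8); m[:58]=0;m[105:]=0;m[:,:190]=0;m[:,216:]=0
k,l,s,ct=cv2.connectedComponentsWithStats(m); print(s[1:],ct[1:])
i=1+np.argmax(s[1:,4]); q=(l==i)&np.isfinite(W[...,2]); r=W[q]-c; P=c+r*((.022-c[2])/r[:,2])[:,None]
R=cv2.minAreaRect(P[:,:2].astype(np.float32)); print(R,P[:,:2].min(0),P[:,:2].max(0))
cv2.imwrite('pics/w1c.png',cv2.resize(im[0:170,60:290],None,fx=3,fy=3,interpolation=cv2.INTER_CUBIC))
```

```text
[[213  59   1   2   2]
 [196  68  14  26 337]] [[213.          59.5       ]
 [202.51632047  80.57566766]]
((0.8119307160377502, -0.5563588738441467), (0.030362382531166077, 0.06391600519418716), 89.74568176269531) [ 0.77991495 -0.57153296] [ 0.84393548 -0.54117089]
```

View pics/w1c.png

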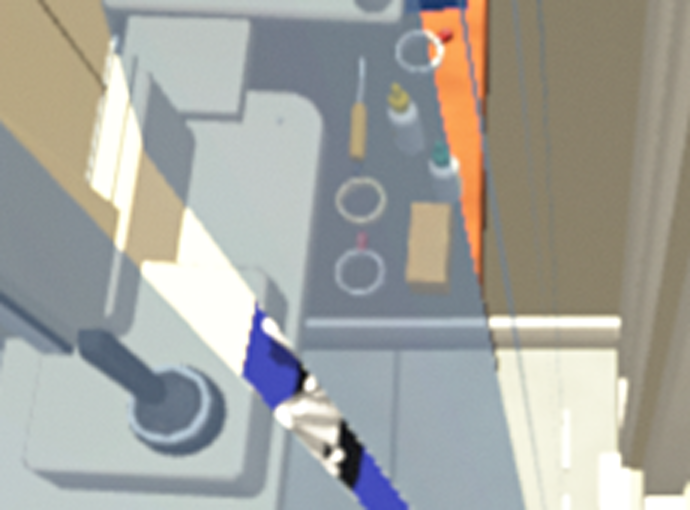

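Run:
```python
from h import *
from scipy.optimize import least_squares
D=np.array([(.379,1.734,.700,.2133),(-.09,1.90,.5268,.4128),(.31,1.93,.6173,.1689),(.41,2.10,.541,.0416),(.25,2.06,.555,.147),(.40,1.87,.649,.135),(.12,2.23,.4665,.1438),(0,2.17,.476,.224),(.24,1.87,.631,.236)])
f=lambda p:np.r_[p[0]+p[1]*np.sin(D[:,0])+p[2]*np.sin(D[:,0]+D[:,1])-D[:,2],p[3]+p[1]*np.cos(D[:,0])+p[2]*np.cos(D[:,0]+D[:,1])-D[:,3]]
s=least_squares(f,[.05,.6,.6,.1]);p=s.x;print(p.round(3),abs(s.fun).max())
for z in(.02,.25,.45):
    g=least_squares(lambda q:[p[0]+p[1]*np.sin(q[0])+p[2]*np.sin(q.sum())-.99,p[3]+p[1]*np.cos(q[0])+p[2]*np.cos(q.sum())-z],[.8,1.2]);q=g.x
    print(z,q.round(3),'elbow r',(p[0]+p[1]*np.sin(q[0])).round(3),'elbow z above wrist',(-p[2]*np.cos(q.sum())).round(3),'fore angle',np.degrees(q.sum()-np.pi/2).round(1))
P=np.vstack([np.load(n+'0.npz')['W'].reshape(-1,3) for n in('top','scene')]+[np.load('w2.npz')['W'].reshape(-1,3)])
u=np.array([.82,-.56])/.993; n=np.array([-u[1],u[0]])
al=P[:,:2]@u; la=P[:,:2]@n
for a in np.arange(.5,1.1,.06):
    for lim in (.06,.10):
        k=(al>a)&(al<a+.06)&(abs(la)<lim)&(P[:,2]<.75); 
        if k.sum(): print(round(a,2),lim,'maxz',P[k,2].max().round(3),'at',P[k][P[k,2].argmax()].round(3))
k=(P[:,0]>.72)&(P[:,0]<.92)&(P[:,1]<-.40)&(P[:,1]>-.68)&(P[:,2]>.05)
S=P[k]; print(len(S)); 
for a in (.05,.1,.15,.2,.3,.4,.5): 
    T=S[(S[:,2]>a)&(S[:,2]<a+.1)]
    if len(T): print(a,'x',T[:,0].min().round(3),T[:,0].max().round(3),'y',T[:,1].min().round(3),T[:,1].max().round(3))
```

```text
[-0.011  0.522  0.596  0.039] 0.008558325743583173
0.02 [1.095 0.923] elbow r 0.453 elbow z above wrist 0.258 fore angle 25.7
0.25 [0.918 0.831] elbow r 0.404 elbow z above wrist 0.106 fore angle 10.2
0.45 [0.91  0.508] elbow r 0.401 elbow z above wrist -0.091 fore angle -8.8
0.5 0.06 maxz 0.03 at [ 0.439 -0.343  0.03 ]
0.5 0.1 maxz 0.03 at [ 0.425 -0.369  0.03 ]
0.56 0.06 maxz 0.028 at [ 0.432 -0.362  0.028]
0.56 0.1 maxz 0.029 at [ 0.428 -0.38   0.029]
0.62 0.06 maxz 0.5 at [ 0.584 -0.328  0.5  ]
0.62 0.1 maxz 0.501 at [ 0.604 -0.32   0.501]
0.68 0.06 maxz 0.505 at [ 0.61  -0.344  0.505]
0.68 0.1 maxz 0.518 at [ 0.659 -0.339  0.518]
0.74 0.06 maxz 0.489 at [ 0.647 -0.37   0.489]
0.74 0.1 maxz 0.522 at [ 0.706 -0.361  0.522]
0.8 0.06 maxz 0.203 at [ 0.661 -0.513  0.203]
0.8 0.1 maxz 0.519 at [ 0.717 -0.374  0.519]
0.86 0.06 maxz 0.178 at [ 0.689 -0.517  0.178]
0.86 0.1 maxz 0.199 at [ 0.679 -0.551  0.199]
0.92 0.06 maxz 0.166 at [ 0.73  -0.567  0.166]
0.92 0.1 maxz 0.166 at [ 0.73  -0.567  0.166]
0.98 0.06 maxz 0.056 at [ 0.869 -0.569  0.056]
0.98 0.1 maxz 0.056 at [ 0.869 -0.569  0.056]
1.04 0.06 maxz 0.054 at [ 0.869 -0.573  0.054]
1.04 0.1 maxz 0.054 at [ 0.869 -0.573  0.054]
1.1 0.06 maxz 0.006 at [ 0.968 -0.59   0.006]
1.1 0.1 maxz 0.49 at [ 0.903 -0.732  0.49 ]
498
0.05 x 0.72 0.869 y -0.573 -0.41
0.1 x 0.72 0.757 y -0.604 -0.48
0.15 x 0.72 0.757 y -0.604 -0.48
```

Call:
servo_tool:
  moves:
    - {"tx":0,"ty":0,"tz":-30,"ax":0,"ay":0,"az":0.128,"hand":60}
    - {"tx":0,"ty":0,"tz":-30,"ax":0,"ay":0,"az":0.128,"hand":60}
    - {"tx":0,"ty":0,"tz":-30,"ax":0,"ay":0,"az":0.128,"hand":60}
    - {"tx":0,"ty":0,"tz":-30,"ax":0,"ay":0,"az":0.128,"hand":60}
    - {"tx":0,"ty":0,"tz":-30,"ax":0,"ay":0,"az":0.128,"hand":60}

```text
time_s: 29.4
ee_pos: [0.6065, 0.0201, 0.3766]
tool_rot: [0.95, 0.312, -0.001, -0.0]
contact_force: [-0.3, 0.0, 0.3]
opening: 0.658
grasp_force: 0.0
```

Call:
servo_tool:
  moves:
    - {"tx":0,"ty":0,"tz":0,"ax":0,"ay":0,"az":0.128,"hand":60}
    - {"tx":0,"ty":0,"tz":0,"ax":0,"ay":0,"az":0.128,"hand":60}
    - {"tx":0,"ty":0,"tz":0,"ax":0,"ay":0,"az":0.128,"hand":60}
    - {"tx":0,"ty":0,"tz":0,"ax":0,"ay":0,"az":0.128,"hand":60}
    - {"tx":0,"ty":0,"tz":0,"ax":0,"ay":0,"az":0.128,"hand":60}

```text
time_s: 29.9
ee_pos: [0.6066, 0.0201, 0.3753]
tool_rot: [1.0, -0.003, -0.001, -0.0]
contact_force: [0.0, -0.9, -0.5]
opening: 0.657
grasp_force: 0.0
```

Call:
servo_tool:
  moves:
    - {"tx":-35,"ty":20,"tz":0,"ax":0,"ay":0,"az":0,"hand":60}
    - {"tx":-45,"ty":20,"tz":0,"ax":0,"ay":0,"az":0,"hand":60}
    - {"tx":-45,"ty":20,"tz":0,"ax":0,"ay":0,"az":0,"hand":60}
    - {"tx":-45,"ty":20,"tz":0,"ax":0,"ay":0,"az":0,"hand":60}
    - {"tx":-35,"ty":30,"tz":0,"ax":0,"ay":0,"az":0,"hand":60}

```text
time_s: 30.4
ee_pos: [0.3994, -0.0896, 0.3754]
tool_rot: [1.0, 0.001, -0.001, -0.0]
contact_force: [1.2, -0.7, 1.0]
opening: 0.658
grasp_force: 0.0
```

```bash
python3 -c "
from h import *
st((.38,-.64,.38))"
```

```text
t 30.4 p [ 0.3994 -0.0896  0.3754] psi 0.06 zax [-0.002  0.001 -1.   ] F [ 1.2 -0.7  1. ] op 60.0 gf 0.0 q [-0.28 -0.3   2.14  0.    1.3   1.29]
delta tool mm [-20.1 550.4  -4.9]
```

Call:
servo_tool:
  moves:
    - {"tx":0,"ty":40,"tz":0,"ax":0,"ay":0,"az":0,"hand":60}
    - {"tx":0,"ty":50,"tz":0,"ax":0,"ay":0,"az":0,"hand":60}
    - {"tx":0,"ty":50,"tz":0,"ax":0,"ay":0,"az":0,"hand":60}
    - {"tx":0,"ty":50,"tz":0,"ax":0,"ay":0,"az":0,"hand":60}
    - {"tx":0,"ty":50,"tz":0,"ax":0,"ay":0,"az":0,"hand":60}

```text
time_s: 30.9
ee_pos: [0.4011, -0.3318, 0.3756]
tool_rot: [1.0, -0.0, -0.001, -0.001]
contact_force: [1.2, 1.3, -0.4]
opening: 0.656
grasp_force: 0.0
```

Call:
servo_tool:
  moves:
    - {"tx":0,"ty":50,"tz":0,"ax":0,"ay":0,"az":0,"hand":60}
    - {"tx":0,"ty":50,"tz":0,"ax":0,"ay":0,"az":0,"hand":60}
    - {"tx":0,"ty":50,"tz":0,"ax":0,"ay":0,"az":0,"hand":60}
    - {"tx":0,"ty":50,"tz":0,"ax":0,"ay":0,"az":0,"hand":60}
    - {"tx":0,"ty":50,"tz":0,"ax":0,"ay":0,"az":0,"hand":60}

```text
time_s: 31.4
ee_pos: [0.4013, -0.5817, 0.375]
tool_rot: [1.0, -0.0, -0.001, -0.001]
contact_force: [1.3, -0.3, -0.1]
opening: 0.659
grasp_force: 0.0
```

Call:
servo_tool:
  moves:
    - {"tx":20,"ty":40,"tz":0,"ax":0,"ay":0,"az":0,"hand":60}
    - {"tx":45,"ty":15,"tz":0,"ax":0,"ay":0,"az":0,"hand":60}
    - {"tx":45,"ty":0,"tz":0,"ax":0,"ay":0,"az":0,"hand":60}
    - {"tx":45,"ty":0,"tz":0,"ax":0,"ay":0,"az":0,"hand":60}
    - {"tx":25,"ty":0,"tz":0,"ax":0,"ay":0,"az":0,"hand":60}

```text
time_s: 31.9
ee_pos: [0.5846, -0.6341, 0.3739]
tool_rot: [1.0, 0.0, -0.001, -0.001]
contact_force: [-0.8, 0.1, -0.3]
opening: 0.659
grasp_force: 0.0
```

```bash
cat >> h.py <<'E'
def armgap():
    from scipy.spatial import cKDTree
    A=[];L=[]
    for n in('top','scene'):
        im,d,p=grab(n); W=cloud(d,p); W0=np.load(n+'0.npz')['W']
        m=(np.linalg.norm(W-W0,axis=-1)>.04)&(W[...,0]>.3)&(W[...,0]<1.0)&(W[...,2]>.05)&(W[...,1]<.1)
        m=cv2.erode(m.astype(np.uint8),np.ones((2,2)))>0
        A.append(W[m]); L.append(W0[(W0[...,0]>.45)&(W0[...,0]<1.05)&(W0[...,1]<-.1)&(W0[...,1]>-.62)&(W0[...,2]>.08)])
    A=np.vstack(A);L=np.vstack(L); 
    if not len(A): print('no arm pts'); return
    dd,i=cKDTree(L).query(A); k=np.argsort(dd)[:60:6]
    for j in k: print('gap',dd[j].round(3),'arm',A[j].round(3),'lamp',L[i[j]].round(3))
E
python3 -c "
from h import *
st((.822,-.645,.36)); cartons('wrist'); armgap()"
```

```text
t 31.9 p [ 0.5846 -0.6341  0.3739] psi 0.05 zax [-0.002  0.002 -1.   ] F [-0.8  0.1 -0.3] op 60.1 gf 0.0 q [-0.85  0.53  1.23  0.    1.39  0.72]
delta tool mm [237.4  11.1  13.5]
wrist [208.  25.] 797 ctr [ 0.813 -0.556] size [0.03  0.066] long 177.2 z 0.022
gap 0.151 arm [ 0.664 -0.014  0.077] lamp [ 0.783 -0.107  0.08 ]
gap 0.153 arm [ 0.659 -0.018  0.095] lamp [ 0.783 -0.107  0.08 ]
gap 0.155 arm [ 0.654 -0.023  0.077] lamp [ 0.783 -0.107  0.08 ]
gap 0.155 arm [ 0.662 -0.011  0.072] lamp [ 0.783 -0.107  0.08 ]
gap 0.155 arm [ 0.657 -0.017  0.089] lamp [ 0.783 -0.107  0.08 ]
gap 0.156 arm [ 0.667 -0.005  0.062] lamp [ 0.783 -0.107  0.08 ]
gap 0.156 arm [ 0.655 -0.019  0.084] lamp [ 0.783 -0.107  0.08 ]
gap 0.157 arm [ 0.666 -0.006  0.104] lamp [ 0.783 -0.107  0.08 ]
gap 0.157 arm [ 0.66  -0.009  0.079] lamp [ 0.783 -0.107  0.08 ]
gap 0.157 arm [ 0.661 -0.011  0.107] lamp [ 0.783 -0.107  0.08 ]
```

Call:
servo_tool:
  moves:
    - {"tx":45,"ty":10,"tz":0,"ax":0,"ay":0,"az":0,"hand":60}
    - {"tx":50,"ty":0,"tz":0,"ax":0,"ay":0,"az":0,"hand":60}
    - {"tx":50,"ty":0,"tz":0,"ax":0,"ay":0,"az":0,"hand":60}
    - {"tx":50,"ty":0,"tz":0,"ax":0,"ay":0,"az":0,"hand":60}
    - {"tx":40,"ty":0,"tz":0,"ax":0,"ay":0,"az":0,"hand":60}

```text
time_s: 32.55
ee_pos: [0.8179, -0.6449, 0.3758]
tool_rot: [1.0, -0.0, -0.001, -0.0]
contact_force: [0.5, -0.2, 0.6]
opening: 0.654
grasp_force: 0.0
```

Call:
servo_tool:
  moves:
    - {"tx":0,"ty":0,"tz":20,"ax":0,"ay":0,"az":0,"hand":60}
    - {"tx":0,"ty":0,"tz":0,"ax":0,"ay":0,"az":0,"hand":60}

```text
time_s: 32.75
ee_pos: [0.8163, -0.6448, 0.351]
tool_rot: [1.0, -0.0, -0.002, -0.002]
contact_force: [-0.8, -0.1, -2.0]
opening: 0.658
grasp_force: 0.0
```

```bash
sed -i "s/(W\[...,2\]>.05)&(W\[...,1\]<.1)/(W[...,2]>.22)\&(W[...,1]<-.25)/" h.py; python3 -c "
from h import *
st((.82,-.556,.30)); cartons('wrist'); armgap()"
```

```text
t 32.8 p [ 0.8163 -0.6448  0.351 ] psi -0.0 zax [-0.005  0.004 -1.   ] F [-0.8 -0.1 -2. ] op 60.0 gf 0.0 q [-0.69  0.92  0.64 -0.    1.59  0.88]
delta tool mm [  4.  -88.6  51.3]
wrist [80. 17.] 155 ctr [ 1.05  -0.364] size [0.023 0.015] long 84.3 z 0.018
wrist [206. 163.] 621 ctr [ 0.813 -0.555] size [0.03  0.066] long 178.0 z 0.022
gap 0.123 arm [ 0.578 -0.355  0.626] lamp [ 0.614 -0.337  0.509]
gap 0.125 arm [ 0.608 -0.38   0.628] lamp [ 0.647 -0.345  0.514]
gap 0.128 arm [ 0.582 -0.358  0.631] lamp [ 0.614 -0.337  0.509]
gap 0.129 arm [ 0.55  -0.33   0.627] lamp [ 0.559 -0.328  0.498]
gap 0.131 arm [ 0.575 -0.352  0.633] lamp [ 0.614 -0.337  0.509]
gap 0.132 arm [ 0.568 -0.347  0.633] lamp [ 0.614 -0.337  0.509]
gap 0.134 arm [ 0.59  -0.366  0.638] lamp [ 0.614 -0.337  0.509]
gap 0.135 arm [ 0.595 -0.37   0.639] lamp [ 0.614 -0.337  0.509]
gap 0.136 arm [ 0.599 -0.372  0.64 ] lamp [ 0.614 -0.337  0.509]
gap 0.136 arm [ 0.583 -0.359  0.64 ] lamp [ 0.614 -0.337  0.509]
```

Call:
servo_tool:
  moves:
    - {"tx":0,"ty":-15,"tz":0,"ax":0.1,"ay":0,"az":0.02,"hand":66}
    - {"tx":0,"ty":-20,"tz":0,"ax":0.1,"ay":0,"az":0.02,"hand":66}
    - {"tx":0,"ty":-25,"tz":-5,"ax":0.1,"ay":0,"az":0,"hand":66}
    - {"tx":0,"ty":-28,"tz":0,"ax":0,"ay":0,"az":0,"hand":66}
    - {"tx":0,"ty":0,"tz":0,"ax":0,"ay":0,"az":0,"hand":66}

```text
time_s: 33.4
ee_pos: [0.8192, -0.5584, 0.3815]
tool_rot: [0.989, -0.019, 0.002, -0.149]
contact_force: [0.3, -0.6, 0.9]
opening: 0.726
grasp_force: 0.0
```

```bash
python3 -c "
from h import *
st((.82,-.556,.15)); cartons('wrist'); armgap()"
```

```text
t 33.4 p [ 0.8192 -0.5584  0.3815] psi -2.25 zax [ 0.011  0.294 -0.956] F [ 0.3 -0.6  0.9] op 66.2 gf 0.0 q [-0.69  0.9   0.64  0.24  1.78  0.95]
delta tool mm [  0.9  65.8 222. ]
wrist [207.  39.] 102 ctr [ 1.05  -0.365] size [0.023 0.014] long 85.8 z 0.018
wrist [69. 78.] 64 ctr [ 1.007 -0.02 ] size [0.084 0.005] long 88.3 z 0.023
wrist [307. 164.] 580 ctr [ 0.813 -0.555] size [0.03  0.066] long 177.8 z 0.023
gap 0.103 arm [ 0.847 -0.5    0.505] lamp [ 0.851 -0.397  0.495]
gap 0.105 arm [ 0.806 -0.5    0.478] lamp [ 0.824 -0.397  0.489]
gap 0.108 arm [ 0.809 -0.5    0.514] lamp [ 0.824 -0.397  0.489]
gap 0.109 arm [ 0.809 -0.504  0.486] lamp [ 0.824 -0.397  0.489]
gap 0.109 arm [ 0.844 -0.505  0.481] lamp [ 0.851 -0.397  0.495]
gap 0.109 arm [ 0.791 -0.5    0.504] lamp [ 0.824 -0.397  0.489]
gap 0.11 arm [ 0.806 -0.505  0.49 ] lamp [ 0.824 -0.397  0.489]
gap 0.11 arm [ 0.801 -0.504  0.491] lamp [ 0.824 -0.397  0.489]
gap 0.11 arm [ 0.833 -0.507  0.492] lamp [ 0.827 -0.397  0.49 ]
gap 0.111 arm [ 0.825 -0.505  0.514] lamp [ 0.827 -0.397  0.49 ]
```

Call:
servo_tool:
  moves:
    - {"tx":0,"ty":13.5,"tz":44,"ax":0,"ay":0,"az":0,"hand":66}
    - {"tx":0,"ty":13.5,"tz":44,"ax":0,"ay":0,"az":0,"hand":66}
    - {"tx":0,"ty":13.5,"tz":44,"ax":0,"ay":0,"az":0,"hand":66}
    - {"tx":0,"ty":13.5,"tz":44,"ax":0,"ay":0,"az":0,"hand":66}
    - {"tx":0,"ty":0,"tz":0,"ax":0,"ay":0,"az":0,"hand":66}

```text
time_s: 34.05
ee_pos: [0.8155, -0.5584, 0.1837]
tool_rot: [0.988, -0.021, -0.003, -0.153]
contact_force: [-1.0, 0.2, -1.3]
opening: 0.724
grasp_force: 0.0
```

```bash
python3 -c "
from h import *
st((.82,-.556,.09)); cartons('wrist'); armgap()"
```

```text
t 34.0 p [ 0.8155 -0.5584  0.1837] psi -2.33 zax [-0.     0.302 -0.953] F [-1.   0.2 -1.3] op 66.1 gf 0.0 q [-0.69  0.99  0.82  0.24  1.53  0.89]
delta tool mm [ 5.7 25.8 90. ]
wrist [ 5. 41.] 173 ctr [ 1.017 -0.128] size [0.01  0.023] long 139.5 z 0.023
wrist [292. 183.] 1357 ctr [ 0.813 -0.556] size [0.031 0.066] long 178.2 z 0.022
gap 0.04 arm [ 0.61  -0.379  0.533] lamp [ 0.618 -0.353  0.503]
gap 0.045 arm [ 0.603 -0.373  0.541] lamp [ 0.612 -0.35   0.504]
gap 0.047 arm [ 0.637 -0.401  0.529] lamp [ 0.649 -0.361  0.507]
gap 0.049 arm [ 0.608 -0.377  0.545] lamp [ 0.618 -0.353  0.503]
gap 0.052 arm [ 0.599 -0.37   0.55 ] lamp [ 0.612 -0.35   0.504]
gap 0.053 arm [ 0.569 -0.345  0.549] lamp [ 0.587 -0.342  0.499]
gap 0.056 arm [ 0.636 -0.4    0.545] lamp [ 0.649 -0.361  0.507]
gap 0.057 arm [ 0.588 -0.36   0.555] lamp [ 0.614 -0.337  0.509]
gap 0.058 arm [ 0.606 -0.375  0.556] lamp [ 0.617 -0.346  0.507]
gap 0.06 arm [ 0.551 -0.327  0.557] lamp [ 0.559 -0.328  0.498]
```

Run:
```python
from h import *
q1=-.69;u=np.array([np.cos(q1),np.sin(q1)]);n=np.array([-u[1],u[0]])
for nm in('top','scene'):
    im,d,p=grab(nm); W=cloud(d,p); W0=np.load(nm+'0.npz')['W']
    m=(np.linalg.norm(W-W0,axis=-1)>.04)&(W[...,2]>.3); m=cv2.erode(m.astype(np.uint8),np.ones((3,3)))>0
    A=W[m]; al=A[:,:2]@u; la=A[:,:2]@n; B=W0.reshape(-1,3); bl=B[:,:2]@u; bn=B[:,:2]@n
    for a in np.arange(.3,1.05,.05):
        k=(al>a)&(al<a+.05); j=(bl>a)&(bl<a+.05)&(B[:,2]>.35)&(B[:,2]<.7)&(bn>.02)&(bn<.3)
        if k.sum()>3: print(nm,round(a,2),'arm la',np.percentile(la[k],[1,99]).round(3),'z',np.percentile(A[k,2],[1,99]).round(3),'lamp min la',(np.percentile(bn[j],2).round(3),np.percentile(B[j,2],[2,98]).round(2)) if j.sum()>5 else None)
    w=(B[:,1]<-.66)&(B[:,1]>-1)&(B[:,0]>.6)&(B[:,0]<1)&(B[:,2]>.05)&(B[:,2]<.8)
    if w.sum(): 
        for lo in(.6,.7,.8,.9):
            v=w&(B[:,0]>lo)&(B[:,0]<lo+.1)
            if v.sum(): print(nm,'wall x',lo,'ymax',B[v,1].max().round(3),v.sum())
```

```text
top 0.3 arm la [0.116 0.236] z [0.596 0.659] lamp min la (np.float64(0.053), array([0.64, 0.7 ]))
top 0.35 arm la [-0.047  0.236] z [0.618 0.675] lamp min la None
top 0.4 arm la [-0.053  0.238] z [0.663 0.698] lamp min la None
top 0.45 arm la [-0.038  0.238] z [0.678 0.7  ] lamp min la None
top 0.5 arm la [-0.009  0.231] z [0.615 0.683] lamp min la None
top 0.55 arm la [0.018 0.097] z [0.595 0.657] lamp min la None
top 0.6 arm la [0.017 0.098] z [0.563 0.641] lamp min la (np.float64(0.087), array([0.46, 0.5 ]))
top 0.65 arm la [0.043 0.098] z [0.548 0.623] lamp min la (np.float64(0.097), array([0.47, 0.51]))
top 0.7 arm la [0.063 0.098] z [0.536 0.605] lamp min la (np.float64(0.122), array([0.37, 0.52]))
top 0.75 arm la [0.039 0.096] z [0.539 0.589] lamp min la (np.float64(0.147), array([0.47, 0.53]))
top 0.8 arm la [0.014 0.09 ] z [0.527 0.576] lamp min la (np.float64(0.176), array([0.49, 0.58]))
top 0.85 arm la [-0.008  0.086] z [0.503 0.561] lamp min la (np.float64(0.208), array([0.5 , 0.53]))
top 0.9 arm la [-0.031  0.12 ] z [0.308 0.544] lamp min la (np.float64(0.233), array([0.
[... 190 characters left out ...]
7 ymax -0.768 348
top wall x 0.8 ymax -0.731 1548
top wall x 0.9 ymax -0.733 1248
scene 0.3 arm la [0.236 0.241] z [0.451 0.638] lamp min la None
scene 0.35 arm la [-0.052  0.241] z [0.496 0.672] lamp min la None
scene 0.4 arm la [-0.045  0.245] z [0.527 0.676] lamp min la None
scene 0.45 arm la [0.237 0.246] z [0.557 0.663] lamp min la None
scene 0.5 arm la [0.24  0.242] z [0.59  0.639] lamp min la None
scene 0.9 arm la [0.079 0.093] z [0.46  0.519] lamp min la None
scene 0.95 arm la [0.059 0.093] z [0.306 0.52 ] lamp min la None
scene 1.0 arm la [0.077 0.096] z [0.454 0.509] lamp min la None
scene wall x 0.7 ymax -0.758 662
scene wall x 0.8 ymax -0.721 1802
scene wall x 0.9 ymax -0.728 462
```

Run:
```python
from h import *
im,d,p=grab('top'); W=cloud(d,p); W0=np.load('top0.npz')['W']
m=(np.linalg.norm(W-W0,axis=-1)>.03)&(W[...,2]>.1)&(W[...,0]>.65); A=W[m]
for a in np.arange(.65,1,.04):
    k=(A[:,0]>a)&(A[:,0]<a+.04)
    if k.sum()>3: print(round(a,2),'y',A[k,1].min().round(3),A[k,1].max().round(3),'z at ymin',A[k][A[k,1].argmin()][2].round(3),k.sum())
B=W0.reshape(-1,3); 
for z in np.arange(0,.8,.1):
    w=(B[:,1]<-.62)&(B[:,1]>-1)&(B[:,0]>.72)&(B[:,0]<.9)&(B[:,2]>z)&(B[:,2]<z+.1)
    if w.sum(): print('wall z',z.round(1),B[w,1].max().round(3),np.percentile(B[w,1],90).round(3),w.sum(),B[w][B[w,1].argmax()].round(3))
```

```text
0.65 y -0.591 0.04 z at ymin 0.52 703
0.69 y -0.652 -0.455 z at ymin 0.495 705
0.73 y -0.668 -0.492 z at ymin 0.492 595
0.77 y -0.676 -0.506 z at ymin 0.486 975
0.81 y -0.683 -0.506 z at ymin 0.478 905
0.85 y -0.646 -0.507 z at ymin 0.493 211
wall z 0.0 -0.732 -0.736 506 [ 0.865 -0.732  0.047]
wall z 0.1 -0.731 -0.737 570 [ 0.89  -0.731  0.131]
wall z 0.2 -0.732 -0.736 640 [ 0.883 -0.732  0.298]
wall z 0.3 -0.732 -0.735 403 [ 0.861 -0.732  0.391]
wall z 0.4 -0.731 -0.734 8 [ 0.878 -0.731  0.408]
```

Call:
servo_tool:
  moves:
    - {"tx":5,"ty":0,"tz":0,"ax":0.035,"ay":0.06,"az":0,"hand":66}
    - {"tx":4,"ty":0,"tz":0,"ax":0.035,"ay":0.06,"az":0,"hand":66}
    - {"tx":0,"ty":0,"tz":0,"ax":0,"ay":0,"az":0,"hand":66}

```text
time_s: 34.65
ee_pos: [0.8272, -0.5612, 0.1952]
tool_rot: [0.981, -0.029, 0.062, -0.182]
contact_force: [-0.4, -0.5, 0.2]
opening: 0.722
grasp_force: 0.0
```

```bash
cat >> h.py <<'E'
def lat():
    s,R=st((.826,-.556,.10)); q1=s['joint_positions'][0];u=np.array([np.cos(q1),np.sin(q1)]);n=np.array([-u[1],u[0]])
    im,d,p=grab('top'); W=cloud(d,p); W0=np.load('top0.npz')['W']
    m=(np.linalg.norm(W-W0,axis=-1)>.04)&(W[...,2]>.3); m=cv2.erode(m.astype(np.uint8),np.ones((3,3)))>0
    A=W[m]; al=A[:,:2]@u; la=A[:,:2]@n; B=W0.reshape(-1,3); bl=B[:,:2]@u; bn=B[:,:2]@n
    for a in np.arange(.55,.8,.05):
        k=(al>a)&(al<a+.05); j=(bl>a)&(bl<a+.05)&(B[:,2]>.35)&(B[:,2]<.7)&(bn>.02)&(bn<.3)
        print(round(a,2),'arm la',np.percentile(la[k],99).round(3),'z',np.percentile(A[k,2],[1,99]).round(3),'lamp',np.percentile(bn[j],2).round(3) if j.sum()>5 else None)
    k=A[:,0]>.65; print('ymin',A[k,1].min())
    cartons('wrist')
E
python3 -c "
from h import *
lat()"
```

```text
t 34.6 p [ 0.8272 -0.5612  0.1952] psi -4.64 zax [ 0.133  0.354 -0.926] F [-0.4 -0.5  0.2] op 65.9 gf 0.0 q [-0.71  0.96  0.85  0.36  1.47  0.85]
delta tool mm [-12.2  29.5  89.8]
0.55 arm la 0.096 z [0.592 0.659] lamp None
0.6 arm la 0.097 z [0.562 0.64 ] lamp 0.102
0.65 arm la 0.096 z [0.544 0.622] lamp 0.116
0.7 arm la 0.096 z [0.529 0.594] lamp 0.142
0.75 arm la 0.094 z [0.533 0.578] lamp 0.168
ymin -0.6827233284902509
wrist [41. 27.] 86 ctr [ 1.112 -0.12 ] size [0.036 0.008] long 50.2 z 0.024
wrist [164.  39.] 154 ctr [ 1.05  -0.364] size [0.024 0.014] long 85.9 z 0.018
wrist [51. 82.] 181 ctr [ 1.018 -0.128] size [0.011 0.028] long 137.2 z 0.025
wrist [16. 96.] 140 ctr [ 1.007 -0.037] size [0.115 0.005] long 89.8 z 0.024
wrist [298. 205.] 1060 ctr [ 0.813 -0.556] size [0.03  0.066] long 177.1 z 0.022
```

Call:
servo_tool:
  moves:
    - {"tx":-2,"ty":-3,"tz":0,"ax":0.06,"ay":0,"az":-0.04,"hand":70}
    - {"tx":-5,"ty":20,"tz":45,"ax":0,"ay":0,"az":0,"hand":70}
    - {"tx":-3,"ty":12,"tz":27,"ax":0,"ay":0,"az":0,"hand":70}
    - {"tx":0,"ty":0,"tz":0,"ax":0,"ay":0,"az":0,"hand":70}

```text
time_s: 35.15
ee_pos: [0.8258, -0.5538, 0.1076]
tool_rot: [0.975, -0.008, 0.062, -0.213]
contact_force: [-0.1, -0.5, -0.8]
opening: 0.766
grasp_force: 0.0
```

```bash
python3 -c "
from h import *
lat(); armgap()"
```

```text
t 35.1 p [ 0.8258 -0.5538  0.1076] psi -2.41 zax [ 0.123  0.414 -0.902] F [-0.1 -0.5 -0.8] op 69.9 gf 0.0 q [-0.72  1.05  0.86  0.41  1.44  0.77]
delta tool mm [-0.6  5.2  5.9]
0.55 arm la 0.096 z [0.548 0.624] lamp None
0.6 arm la 0.096 z [0.51  0.598] lamp 0.106
0.65 arm la 0.097 z [0.493 0.573] lamp 0.12
0.7 arm la 0.095 z [0.472 0.548] lamp 0.147
0.75 arm la 0.095 z [0.465 0.517] lamp 0.172
ymin -0.7228845748774653
wrist [138.   5.] 182 ctr [ 1.05  -0.364] size [0.025 0.013] long 79.9 z 0.018
wrist [19. 59.] 254 ctr [ 1.018 -0.127] size [0.011 0.027] long 141.0 z 0.026
wrist [292. 223.] 1851 ctr [ 0.813 -0.556] size [0.031 0.065] long 178.0 z 0.022
gap 0.02 arm [ 0.556 -0.361  0.502] lamp [ 0.565 -0.346  0.492]
gap 0.026 arm [ 0.557 -0.364  0.51 ] lamp [ 0.565 -0.346  0.492]
gap 0.029 arm [ 0.541 -0.348  0.516] lamp [ 0.557 -0.343  0.493]
gap 0.032 arm [ 0.551 -0.357  0.522] lamp [ 0.559 -0.343  0.494]
gap 0.034 arm [ 0.538 -0.346  0.521] lamp [ 0.556 -0.331  0.497]
gap 0.035 arm [ 0.583 -0.387  0.494] lamp [ 0.605 -0.36   0.487]
gap 0.037 arm [ 0.591 -0.394  0.482] lamp [ 0.605 -0.36   0.487]
gap 0.039 arm [ 0.584 -0.389  0.504] lamp [ 0.605 -0.36   0.487]
gap 0.04 arm [ 0.54  -0.349  0.529] lamp [ 0.556 -0.331  0.497]
gap 0.042 arm [ 0.537 -0.345  0.531] lamp [ 0.556 -0.331  0.497]
```

Call:
servo_tool:
  moves:
    - {"tx":-5,"ty":12,"tz":27,"ax":0,"ay":0,"az":0,"hand":60}
    - {"tx":-5,"ty":12,"tz":26,"ax":0,"ay":0,"az":0,"hand":56}
    - {"tx":0,"ty":0,"tz":0,"ax":0,"ay":0,"az":0,"hand":56}

```text
time_s: 35.65
ee_pos: [0.8227, -0.5543, 0.0497]
tool_rot: [0.975, -0.008, 0.063, -0.213]
contact_force: [-0.4, 1.1, -2.1]
opening: 0.611
grasp_force: 0.0
```

```bash
python3 -c "
from h import *
lat(); armgap()
im,_,_=grab('wrist'); cv2.imwrite('pics/w8.png',im)"
```

```text
t 35.6 p [ 0.8227 -0.5543  0.0497] psi -2.46 zax [ 0.126  0.414 -0.902] F [-0.4  1.1 -2.1] op 55.8 gf 0.0 q [-0.72  1.1   0.87  0.41  1.38  0.74]
delta tool mm [  9.3 -19.3 -45.6]
0.55 arm la 0.216 z [0.524 0.61 ] lamp None
0.6 arm la 0.096 z [0.479 0.572] lamp 0.108
0.65 arm la 0.097 z [0.459 0.546] lamp 0.122
0.7 arm la 0.095 z [0.435 0.519] lamp 0.149
0.75 arm la 0.096 z [0.426 0.484] lamp 0.174
ymin -0.7198977270890591
wrist [273. 226.] 2346 ctr [ 0.821 -0.556] size [0.031 0.049] long 177.6 z 0.022
gap 0.008 arm [ 0.549 -0.357  0.475] lamp [ 0.554 -0.352  0.472]
gap 0.011 arm [ 0.543 -0.351  0.483] lamp [ 0.553 -0.35   0.48 ]
gap 0.014 arm [ 0.538 -0.348  0.477] lamp [ 0.551 -0.345  0.478]
gap 0.016 arm [ 0.536 -0.347  0.47 ] lamp [ 0.551 -0.34   0.47 ]
gap 0.017 arm [ 0.535 -0.346  0.483] lamp [ 0.551 -0.345  0.478]
gap 0.02 arm [ 0.548 -0.359  0.501] lamp [ 0.557 -0.343  0.493]
gap 0.02 arm [ 0.538 -0.348  0.499] lamp [ 0.557 -0.343  0.493]
gap 0.023 arm [ 0.563 -0.37   0.485] lamp [ 0.558 -0.348  0.486]
gap 0.024 arm [ 0.558 -0.366  0.504] lamp [ 0.565 -0.346  0.492]
gap 0.026 arm [ 0.561 -0.369  0.504] lamp [ 0.565 -0.346  0.492]
```

View pics/w8.png

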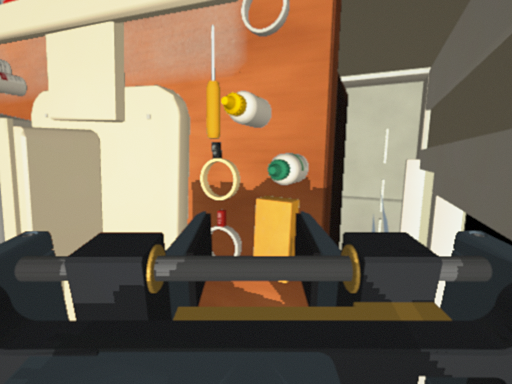

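```bash
sed -i "s/(W\[...,2\]>.22)&(W\[...,1\]<-.25)/(W[...,2]>.35)\&(W[...,1]<0)/" h.py
python3 - <<'E'
from h import *
from scipy.spatial import cKDTree
L=np.vstack([np.load(n+'0.npz')['W'].reshape(-1,3) for n in('top','scene')]); L=L[(L[:,0]>.5)&(L[:,0]<.8)&(L[:,1]<-.12)&(L[:,1]>-.5)&(L[:,2]>.35)]
print('lamp x',L[:,0].min(),'y of front',L[L[:,0]<.6][:,1].min(),L[L[:,0]<.6][:,1].max(),L[L[:,0]<.6][:,2].min(),L[L[:,0]<.6][:,2].max())
for n in('top','scene'):
    im,d,p=grab(n);W=cloud(d,p);W0=np.load(n+'0.npz')['W']
    m=(np.linalg.norm(W-W0,axis=-1)>.04)&(W[...,2]>.3)&(W[...,0]>.3); A=W[m]
    A=A[(A[:,1]>-.33)&(A[:,1]<0)]
    if len(A): dd,i=cKDTree(L).query(A); k=dd.argsort()[:40:8]; [print(n,dd[j].round(3),A[j].round(3),L[i[j]].round(3)) for j in k]
E
```

```text
lamp x 0.55021595039417 y of front -0.35191515723862915 -0.30277331079686587 0.4551933629325457 0.5000385362081391
top 0.035 [ 0.518 -0.33   0.497] [ 0.55  -0.334  0.484]
top 0.047 [ 0.515 -0.327  0.522] [ 0.554 -0.325  0.495]
top 0.054 [ 0.503 -0.319  0.514] [ 0.554 -0.325  0.495]
top 0.061 [ 0.504 -0.316  0.53 ] [ 0.554 -0.325  0.495]
top 0.065 [ 0.513 -0.327  0.545] [ 0.554 -0.325  0.495]
scene 0.139 [ 0.557 -0.174  0.527] [ 0.553 -0.307  0.485]
scene 0.148 [ 0.548 -0.164  0.524] [ 0.553 -0.307  0.485]
scene 0.152 [ 0.548 -0.163  0.535] [ 0.553 -0.307  0.485]
scene 0.154 [ 0.547 -0.161  0.533] [ 0.553 -0.307  0.485]
scene 0.156 [ 0.549 -0.162  0.543] [ 0.553 -0.307  0.485]
```

Call:
servo_tool:
  moves:
    - {"tx":-1,"ty":4,"tz":8,"ax":0,"ay":0,"az":0,"hand":54}
    - {"tx":-1,"ty":4,"tz":8,"ax":0,"ay":0,"az":0,"hand":54}
    - {"tx":0,"ty":0,"tz":0,"ax":0,"ay":0,"az":0,"hand":54}

```text
time_s: 36.3
ee_pos: [0.8243, -0.5559, 0.0352]
tool_rot: [0.975, -0.008, 0.064, -0.211]
contact_force: [-0.3, 0.6, -1.2]
opening: 0.592
grasp_force: 0.0
```

Call:
servo_tool:
  moves:
    - {"tx":0,"ty":0,"tz":0,"ax":0,"ay":0,"az":0,"hand":40}
    - {"tx":0,"ty":0,"tz":0,"ax":0,"ay":0,"az":0,"hand":30}
    - {"tx":0,"ty":0,"tz":0,"ax":0,"ay":0,"az":0,"hand":15}
    - {"tx":0,"ty":0,"tz":0,"ax":0,"ay":0,"az":0,"hand":15}
    - {"tx":0,"ty":0,"tz":0,"ax":0,"ay":0,"az":0,"hand":15}
  squeeze: 25

```text
time_s: 36.8
ee_pos: [0.8253, -0.5567, 0.0382]
tool_rot: [0.975, -0.007, 0.066, -0.21]
contact_force: [0.4, 0.3, -0.4]
opening: 0.187
grasp_force: 0.0
```

```bash
python3 -c "
from h import *
st(); cartons('wrist',(-.02,.1))"
```

```text
t 36.8 p [ 0.8253 -0.5567  0.0382] psi -2.43 zax [ 0.131  0.41  -0.903] F [ 0.4  0.3 -0.4] op 17.1 gf 0.0 q [-0.72  1.12  0.86  0.41  1.37  0.74]
wrist [207. 102.] 1478 ctr [ 0.915 -0.536] size [0.013 0.016] long 156.5 z 0.051
wrist [262. 223.] 1775 ctr [ 0.825 -0.559] size [0.035 0.042] long 177.4 z 0.022
wrist [258. 284.] 191 ctr [ 0.792 -0.565] size [0.014 0.052] long 125.6 z 0.022
```

Call:
servo_tool:
  moves:
    - {"tx":0,"ty":0,"tz":0,"ax":0,"ay":0,"az":0,"hand":44}
    - {"tx":0,"ty":0,"tz":0,"ax":0,"ay":0,"az":0,"hand":44}
    - {"tx":0,"ty":0,"tz":0,"ax":0,"ay":0,"az":0,"hand":44}
    - {"tx":-1,"ty":4,"tz":9,"ax":0,"ay":0,"az":0,"hand":44}
    - {"tx":0,"ty":0,"tz":0,"ax":0,"ay":0,"az":0,"hand":44}

```text
time_s: 37.35
ee_pos: [0.8248, -0.5559, 0.0258]
tool_rot: [0.975, -0.008, 0.065, -0.211]
contact_force: [-0.0, -0.2, -1.4]
opening: 0.481
grasp_force: 0.0
```

```bash
python3 -c "
from h import *
lat(); armgap()"
```

```text
t 37.4 p [ 0.8248 -0.5559  0.0258] psi -2.44 zax [ 0.129  0.411 -0.902] F [-0.  -0.2 -1.4] op 43.8 gf 0.0 q [-0.72  1.13  0.86  0.41  1.36  0.73]
delta tool mm [ 10.3 -30.5 -66.8]
0.55 arm la 0.228 z [0.517 0.603] lamp None
0.6 arm la 0.096 z [0.464 0.562] lamp 0.108
0.65 arm la 0.096 z [0.446 0.535] lamp 0.122
0.7 arm la 0.095 z [0.419 0.505] lamp 0.149
0.75 arm la 0.095 z [0.412 0.472] lamp 0.174
ymin -0.6899509264727961
wrist [259. 229.] 2335 ctr [ 0.826 -0.557] size [0.031 0.039] long 177.9 z 0.022
wrist [286. 228.] 32 ctr [ 0.831 -0.577] size [0.002 0.021] long 178.0 z 0.021
wrist [259. 288.] 643 ctr [ 0.785 -0.556] size [0.015 0.031] long 94.7 z 0.022
gap 0.009 arm [ 0.549 -0.356  0.477] lamp [ 0.554 -0.352  0.472]
gap 0.01 arm [ 0.548 -0.356  0.486] lamp [ 0.553 -0.35   0.48 ]
gap 0.012 arm [ 0.555 -0.362  0.467] lamp [ 0.554 -0.352  0.472]
gap 0.013 arm [ 0.558 -0.364  0.47 ] lamp [ 0.554 -0.352  0.472]
gap 0.015 arm [ 0.543 -0.351  0.458] lamp [ 0.552 -0.343  0.466]
gap 0.017 arm [ 0.539 -0.348  0.491] lamp [ 0.555 -0.345  0.487]
gap 0.018 arm [ 0.537 -0.347  0.488] lamp [ 0.553 -0.339  0.485]
gap 0.019 arm [ 0.541 -0.351  0.499] lamp [ 0.557 -0.343  0.493]
gap 0.02 arm [ 0.536 -0.347  0.453] lamp [ 0.553 -0.339  0.46 ]
gap 0.021 arm [ 0.546 -0.358  0.502] lamp [ 0.557 -0.343  0.493]
```

Call:
servo_tool:
  moves:
    - {"tx":-1,"ty":3,"tz":7,"ax":0,"ay":0,"az":0,"hand":43}
    - {"tx":0,"ty":2,"tz":5,"ax":0,"ay":0,"az":0,"hand":42}
    - {"tx":0,"ty":0,"tz":0,"ax":0,"ay":0,"az":0,"hand":42}

```text
time_s: 37.85
ee_pos: [0.8257, -0.5556, 0.0133]
tool_rot: [0.975, -0.008, 0.065, -0.211]
contact_force: [-0.5, -0.8, -0.4]
opening: 0.461
grasp_force: 0.1
```

Call:
servo_tool:
  moves:
    - {"tx":0,"ty":0,"tz":0,"ax":0,"ay":0,"az":0,"hand":36}
    - {"tx":0,"ty":0,"tz":0,"ax":0,"ay":0,"az":0,"hand":30}
    - {"tx":0,"ty":0,"tz":0,"ax":0,"ay":0,"az":0,"hand":20}
    - {"tx":0,"ty":0,"tz":0,"ax":0,"ay":0,"az":0,"hand":15}
    - {"tx":0,"ty":0,"tz":0,"ax":0,"ay":0,"az":0,"hand":15}
  squeeze: 15

```text
time_s: 38.35
ee_pos: [0.8262, -0.5561, 0.0152]
tool_rot: [0.975, -0.007, 0.065, -0.21]
contact_force: [-0.4, -0.2, 0.1]
opening: 0.162
grasp_force: 0.0
```

```bash
python3 -c "
from h import *
st(); cartons('wrist',(-.02,.1))"
```

```text
t 38.4 p [ 0.8262 -0.5561  0.0152] psi -2.43 zax [ 0.131  0.41  -0.903] F [-0.4 -0.2  0.1] op 14.8 gf 0.0 q [-0.72  1.14  0.85  0.42  1.35  0.73]
wrist [189.  97.] 1755 ctr [ 0.915 -0.536] size [0.013 0.016] long 157.5 z 0.051
wrist [254. 227.] 1590 ctr [ 0.83  -0.557] size [0.03  0.031] long 178.9 z 0.022
wrist [253. 293.] 733 ctr [ 0.797 -0.565] size [0.024 0.044] long 147.8 z 0.022
wrist [358. 304.] 36 ctr [ 0.838 -0.627] size [0.001 0.004] long 90.6 z 0.099
```

Run:
```python
from h import *
im,d,p=grab('wrist'); W=cloud(d,p); cv2.imwrite('pics/w9.png',cv2.resize(im[130:330,150:370],None,fx=3,fy=3,interpolation=cv2.INTER_CUBIC))
for v in range(200,310,10): print(v,[tuple(W[v,u].round(3)) for u in(240,252,264)])
```

```text
200 [(np.float64(0.848), np.float64(-0.538), np.float64(0.0)), (np.float64(0.848), np.float64(-0.547), np.float64(-0.001)), (np.float64(0.849), np.float64(-0.557), np.float64(-0.0))]
210 [(np.float64(0.845), np.float64(-0.549), np.float64(0.022)), (np.float64(0.846), np.float64(-0.558), np.float64(0.021)), (np.float64(0.845), np.float64(-0.564), np.float64(0.017))]
220 [(np.float64(0.841), np.float64(-0.555), np.float64(0.033)), (np.float64(0.839), np.float64(-0.558), np.float64(0.023)), (np.float64(0.84), np.float64(-0.566), np.float64(0.022))]
230 [(np.float64(0.835), np.float64(-0.556), np.float64(0.035)), (np.float64(0.832), np.float64(-0.558), np.float64(0.022)), (np.float64(0.834), np.float64(-0.567), np.float64(0.023))]
240 [(np.float64(0.829), np.float64(-0.556), np.float64(0.035)), (np.float64(0.826), np.float64(-0.558), np.float64(0.021)), (np.float64(0.827), np.float64(-0.567), np.float64(0.023))]
250 [(np.float64(0.823), np.float64(-0.557), np.float64(0.037)), (np.float64(0.82), np.float64(-0.559), np.float64(0.023)), (np.float64(0.82), np.float64(-0.567), np.float64(0.02
[... 225 characters left out ...]
(-0.593), np.float64(0.107)), (np.float64(0.845), np.float64(-0.596), np.float64(0.106)), (np.float64(0.845), np.float64(-0.6), np.float64(0.105))]
280 [(np.float64(0.841), np.float64(-0.592), np.float64(0.106)), (np.float64(0.841), np.float64(-0.596), np.float64(0.105)), (np.float64(0.841), np.float64(-0.599), np.float64(0.104))]
290 [(np.float64(0.789), np.float64(-0.55), np.float64(0.022)), (np.float64(0.792), np.float64(-0.559), np.float64(0.023)), (np.float64(0.793), np.float64(-0.567), np.float64(0.021))]
300 [(np.float64(0.782), np.float64(-0.55), np.float64(0.023)), (np.float64(0.785), np.float64(-0.559), np.float64(0.023)), (np.float64(0.787), np.float64(-0.568), np.float64(0.023))]
```

View pics/w9.png

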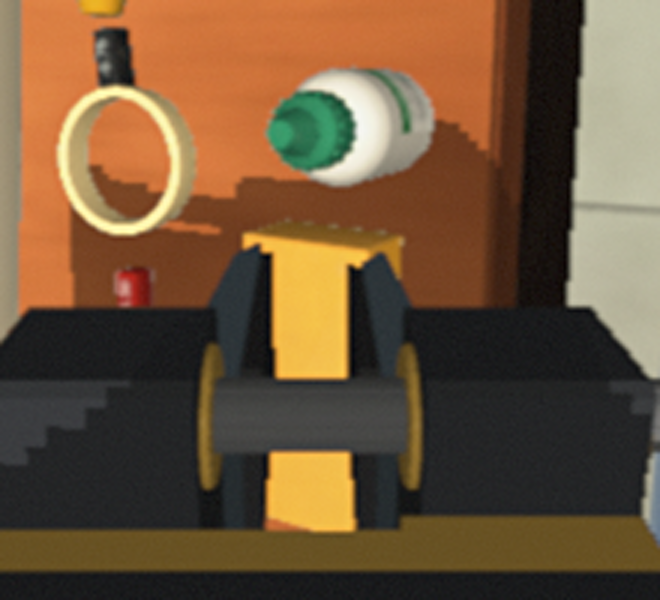

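Run:
```python
from h import *
s,R=st(); im,d,p=grab('wrist'); W=cloud(d,p); T=(W-s['ee_pos'])@R*1000
for v in range(212,256,6): print(v,[(u,tuple(T[v,u].round(0).astype(int)),int(W[v,u,2]*1000),int(im[v,u].max())) for u in(226,232,238,242,266,272,278,282) if np.isfinite(T[v,u,0])])
```

```text
t 38.5 p [ 0.8262 -0.5561  0.0151] psi -2.43 zax [ 0.131  0.41  -0.903] F [ 0.7 -0.4 -0.1] op 15.1 gf 0.0 q [-0.72  1.14  0.85  0.42  1.35  0.73]
212 [(226, (np.int64(8), np.int64(-21), np.int64(27)), 0, 114), (232, (np.int64(18), np.int64(-14), np.int64(-2)), 25, 188), (238, (np.int64(18), np.int64(-10), np.int64(-1)), 22, 252), (242, (np.int64(18), np.int64(-7), np.int64(-2)), 22, 246), (266, (np.int64(20), np.int64(8), np.int64(-7)), 20, 201), (272, (np.int64(20), np.int64(12), np.int64(-8)), 20, 160), (278, (np.int64(18), np.int64(16), np.int64(-2)), 12, 179), (282, (np.int64(15), np.int64(20), np.int64(6)), 3, 178)]
218 [(226, (np.int64(18), np.int64(-17), np.int64(-13)), 36, 75), (232, (np.int64(18), np.int64(-13), np.int64(-14)), 35, 56), (238, (np.int64(17), np.int64(-10), np.int64(-9)), 29, 21), (242, (np.int64(14), np.int64(-8), np.int64(-2)), 21, 249), (266, (np.int64(17), np.int64(8), np.int64(-10)), 22, 151), (272, (np.int64(18), np.int64(11), np.int64(-14)), 25, 57), (278, (np.int64(18), np.int64(15), np.int64(-13)), 22, 55), (282, (np.int64(11), np.int64(20), np.int64(
[... 2220 characters left out ...]
, np.int64(7), np.int64(-32)), 42, 85), (272, (np.int64(17), np.int64(9), np.int64(-52)), 60, 25), (278, (np.int64(18), np.int64(11), np.int64(-54)), 61, 58), (282, (np.int64(34), np.int64(9), np.int64(-87)), 93, 66)]
254 [(226, (np.int64(19), np.int64(-12), np.int64(-61)), 78, 55), (232, (np.int64(16), np.int64(-10), np.int64(-56)), 71, 35), (238, (np.int64(9), np.int64(-8), np.int64(-42)), 57, 19), (242, (np.int64(-10), np.int64(-8), np.int64(-6)), 22, 221), (266, (np.int64(4), np.int64(7), np.int64(-32)), 41, 87), (272, (np.int64(17), np.int64(8), np.int64(-57)), 65, 36), (278, (np.int64(18), np.int64(11), np.int64(-60)), 67, 55), (282, (np.int64(33), np.int64(9), np.int64(-88)), 94, 76)]
```

Call:
servo_tool:
  moves:
    - {"tx":1,"ty":-6,"tz":-13,"ax":0,"ay":0,"az":0,"hand":15}
    - {"tx":0,"ty":0,"tz":0,"ax":0,"ay":0,"az":0,"hand":42}
    - {"tx":0,"ty":0,"tz":0,"ax":0,"ay":0,"az":0,"hand":42}
    - {"tx":0,"ty":0,"tz":0,"ax":0,"ay":0,"az":0,"hand":42}
    - {"tx":-1,"ty":5,"tz":11,"ax":0,"ay":0,"az":0,"hand":42}

```text
time_s: 39.0
ee_pos: [0.8266, -0.5566, 0.0188]
tool_rot: [0.975, -0.007, 0.066, -0.21]
contact_force: [0.0, -0.5, 0.3]
opening: 0.456
grasp_force: 0.0
```

Call:
servo_tool:
  moves:
    - {"tx":0,"ty":1,"tz":3,"ax":0,"ay":0,"az":0,"hand":42}
    - {"tx":0,"ty":1,"tz":3,"ax":0,"ay":0,"az":0,"hand":42}
    - {"tx":0,"ty":0,"tz":0,"ax":0,"ay":0,"az":0,"hand":42}

```text
time_s: 39.3
ee_pos: [0.8262, -0.5557, 0.0122]
tool_rot: [0.975, -0.007, 0.065, -0.211]
contact_force: [-9.9, 2.7, 15.1]
opening: 0.459
grasp_force: 7.6
```

Call:
servo_tool:
  moves:
    - {"tx":0,"ty":1,"tz":3,"ax":0,"ay":0,"az":0,"hand":42}
    - {"tx":0,"ty":0,"tz":0,"ax":0,"ay":0,"az":0,"hand":42}

```text
time_s: 39.5
ee_pos: [0.8264, -0.5557, 0.0118]
tool_rot: [0.975, -0.007, 0.065, -0.212]
contact_force: [-20.6, 6.7, 32.2]
opening: 0.457
grasp_force: 16.2
```

Run:
```python
from h import *
s,R=st(); armgap(); im,d,p=grab('wrist'); W=cloud(d,p); T=(W-s['ee_pos'])@R*1000
dark=(im.max(2)<110)&(abs(T[...,0]-18)<4)&(abs(T[...,1])<45)&(T[...,2]>-40)
for sg in(-1,1):
    q=dark&(T[...,1]*sg>0); print(sg,'tip z tool',np.percentile(T[q][:,2],99).round(1),'world z',np.percentile(W[q][:,2],1).round(4),'y tool inner',np.percentile(abs(T[q][:,1]),2).round(1))
```

```text
t 39.5 p [ 0.8264 -0.5557  0.0118] psi -2.38 zax [ 0.129  0.412 -0.902] F [-20.6   6.7  32.2] op 41.7 gf 16.2 q [-0.72  1.15  0.85  0.42  1.35  0.73]
gap 0.008 arm [ 0.549 -0.357  0.475] lamp [ 0.554 -0.352  0.472]
gap 0.01 arm [ 0.547 -0.354  0.466] lamp [ 0.554 -0.352  0.472]
gap 0.012 arm [ 0.556 -0.36   0.465] lamp [ 0.554 -0.352  0.472]
gap 0.013 arm [ 0.553 -0.361  0.485] lamp [ 0.553 -0.35   0.48 ]
gap 0.014 arm [ 0.542 -0.352  0.488] lamp [ 0.553 -0.35   0.48 ]
gap 0.015 arm [ 0.536 -0.344  0.471] lamp [ 0.551 -0.34   0.47 ]
gap 0.017 arm [ 0.559 -0.364  0.462] lamp [ 0.554 -0.352  0.472]
gap 0.017 arm [ 0.539 -0.348  0.492] lamp [ 0.555 -0.345  0.487]
gap 0.019 arm [ 0.558 -0.367  0.484] lamp [ 0.553 -0.35   0.48 ]
gap 0.019 arm [ 0.534 -0.343  0.49 ] lamp [ 0.552 -0.337  0.489]
-1 tip z tool -0.9 world z 0.025 y tool inner 21.5
1 tip z tool 8.1 world z -0.0116 y tool inner 20.4
```

Call:
servo_tool:
  moves:
    - {"tx":0,"ty":0,"tz":0,"ax":0,"ay":0,"az":0,"hand":37.5}
    - {"tx":0,"ty":0,"tz":0,"ax":0,"ay":0,"az":0,"hand":37.5}
    - {"tx":0,"ty":1,"tz":2,"ax":0,"ay":0,"az":0,"hand":36.5}
    - {"tx":0,"ty":0,"tz":0,"ax":0,"ay":0,"az":0,"hand":36}
  squeeze: 30

```text
time_s: 40.05
ee_pos: [0.8264, -0.5582, 0.0104]
tool_rot: [0.976, -0.007, 0.065, -0.21]
contact_force: [-22.6, -3.7, 34.0]
opening: 0.397
grasp_force: 17.0
```

Call:
servo_tool:
  moves:
    - {"tx":0,"ty":0,"tz":0,"ax":0,"ay":0,"az":0,"hand":34}
    - {"tx":0,"ty":0,"tz":0,"ax":0,"ay":0,"az":0,"hand":32}
    - {"tx":0,"ty":0,"tz":0,"ax":0,"ay":0,"az":0,"hand":28}
    - {"tx":0,"ty":0,"tz":0,"ax":0,"ay":0,"az":0,"hand":28}

```text
time_s: 40.45
ee_pos: [0.8277, -0.559, 0.0092]
tool_rot: [0.976, -0.008, 0.067, -0.208]
contact_force: [-7.2, -12.9, 18.9]
opening: 0.307
grasp_force: 9.5
```

Run:
```python
from h import *
st(); cartons('wrist',(-.02,.06))
```

```text
t 40.5 p [ 0.8277 -0.559   0.0092] psi -2.49 zax [ 0.134  0.405 -0.905] F [ -7.2 -12.9  18.9] op 28.0 gf 9.5 q [-0.72  1.15  0.85  0.41  1.34  0.73]
wrist [180.  99.] 1723 ctr [ 0.915 -0.536] size [0.014 0.015] long 158.0 z 0.05
wrist [251. 231.] 2172 ctr [ 0.832 -0.557] size [0.031 0.029] long 88.6 z 0.022
wrist [249. 293.] 1195 ctr [ 0.795 -0.558] size [0.025 0.03 ] long 177.0 z 0.022
```

Call:
servo_tool:
  moves:
    - {"tx":4,"ty":-12,"tz":-27,"ax":0,"ay":0,"az":0,"hand":28}
    - {"tx":0,"ty":18,"tz":-3,"ax":-0.06,"ay":0.03,"az":0,"hand":86}
    - {"tx":3,"ty":0,"tz":0,"ax":-0.06,"ay":0.03,"az":0,"hand":86}
    - {"tx":0,"ty":0,"tz":0,"ax":0,"ay":0,"az":0,"hand":86}
    - {"tx":0,"ty":0,"tz":0,"ax":0,"ay":0,"az":0,"hand":86}

```text
time_s: 41.0
ee_pos: [0.8302, -0.5725, 0.0307]
tool_rot: [0.984, -0.017, 0.093, -0.152]
contact_force: [-0.4, -0.3, -0.5]
opening: 0.627
grasp_force: 0.0
```

Run:
```python
from h import *
s,R=st((.83,-.576,.005)); print('down in tool',(-R[2]).round(3)); lat(); armgap()
im,d,p=grab('wrist'); W=cloud(d,p)
for x in(.80,.83,.86,.9):
    q=(abs(W[...,0]-x)<.008)&(abs(W[...,2])<.006); 
    if q.sum()>5: print('desk at x',x,'y min',np.percentile(W[q][:,1],1).round(4))
```

```text
t 41.0 p [ 0.8302 -0.5725  0.0307] psi -3.66 zax [ 0.189  0.297 -0.936] F [-0.4 -0.3 -0.5] op 57.2 gf 0.0 q [-0.72  1.08  0.93  0.38  1.21  0.74]
delta tool mm [-4.6 11.1 23. ]
down in tool [-0.178  0.303  0.936]
t 41.0 p [ 0.8302 -0.5725  0.0307] psi -3.66 zax [ 0.189  0.297 -0.936] F [-0.4 -0.3 -0.5] op 57.2 gf 0.0 q [-0.72  1.08  0.93  0.38  1.21  0.74]
delta tool mm [  7.2 -36.7 -60.7]
0.55 arm la 0.096 z [0.525 0.609] lamp None
0.6 arm la 0.096 z [0.481 0.575] lamp 0.106
0.65 arm la 0.096 z [0.459 0.547] lamp 0.12
0.7 arm la 0.095 z [0.43  0.517] lamp 0.146
0.75 arm la 0.095 z [0.42  0.483] lamp 0.172
ymin -0.705836141231214
wrist [238. 232.] 1945 ctr [ 0.829 -0.557] size [0.031 0.034] long 178.9 z 0.022
wrist [238. 290.] 768 ctr [ 0.788 -0.555] size [0.016 0.031] long 90.4 z 0.022
gap 0.006 arm [ 0.548 -0.352  0.48 ] lamp [ 0.553 -0.35   0.48 ]
gap 0.01 arm [ 0.55  -0.355  0.49 ] lamp [ 0.556 -0.349  0.484]
gap 0.012 arm [ 0.543 -0.348  0.484] lamp [ 0.551 -0.345  0.478]
gap 0.015 arm [ 0.539 -0.344  0.489] lamp [ 0.552 -0.337  0.489]
gap 0.017 arm [ 0.543 -0.348  0.5  ] lamp [ 0.557 -0.343  0.493]
gap 0.018 arm [ 0.534 -0.341  0.489] lamp [ 0.55  -0.334  0.484]
gap 0.02 arm [ 0.563 -0.367  0.485] lamp [ 0.558 -0.348  0.486]
gap 0.021 arm [ 0.53  -0.338  0.48 ] lamp [ 0.55  -0.334  0.484]
gap 0.023 arm [ 0.558 -0.362  0.507] lamp [ 0.565 -0.346  0.492]
gap 0.023 arm [ 0.531 -0.338  0.497] lamp [ 0.552 -0.337  0.489]
desk at x 0.8 y min -0.5296
desk at x 0.83 y min -0.5931
desk at x 0.86 y min -0.5928
desk at x 0.9 y min -0.5931
```

Call:
servo_tool:
  moves:
    - {"tx":0,"ty":3,"tz":0,"ax":0,"ay":0,"az":0,"hand":86}
    - {"tx":0,"ty":0,"tz":0,"ax":0,"ay":0,"az":0,"hand":86}
    - {"tx":-2,"ty":4,"tz":12,"ax":0,"ay":0,"az":0,"hand":86}
    - {"tx":-2,"ty":4,"tz":11,"ax":0,"ay":0,"az":0,"hand":86}
    - {"tx":0,"ty":0,"tz":0,"ax":0,"ay":0,"az":0,"hand":86}

```text
time_s: 41.75
ee_pos: [0.8295, -0.5756, 0.0017]
tool_rot: [0.984, -0.018, 0.092, -0.153]
contact_force: [-1.2, 0.3, -0.4]
opening: 0.943
grasp_force: 0.0
```

```bash
cat >> h.py <<'E'
def tips():
    s,R=st(); im,d,p=grab('wrist'); W=cloud(d,p); T=(W-s['ee_pos'])@R*1000
    dark=(im.max(2)<100)&(abs(T[...,0]-18)<3)&(abs(T[...,1])<60)&(T[...,2]>-40)&(T[...,2]<6)
    for sg in(-1,1):
        q=dark&(T[...,1]*sg>0)
        if q.sum()>5: t=T[q];i=np.argsort(t[:,2])[-6]; print(sg,'tip tool',t[i].round(1),'world',W[q][i].round(4))
E
python3 -c "
from h import *
tips(); cartons('wrist',(-.02,.06)); armgap()"
```

```text
t 41.8 p [ 0.8295 -0.5756  0.0017] psi -3.7 zax [ 0.187  0.297 -0.936] F [-1.2  0.3 -0.4] op 86.0 gf 0.0 q [-0.72  1.12  0.91  0.38  1.2   0.73]
-1 tip tool [ 18.2 -47.7  -0.3] world [ 0.8477 -0.5313  0.0197]
1 tip tool [17.  18.6  3.3] world [ 0.8467 -0.5934 -0.004 ]
wrist [148. 104.] 1809 ctr [ 0.915 -0.536] size [0.014 0.015] long 158.3 z 0.05
wrist [222. 234.] 2370 ctr [ 0.833 -0.557] size [0.031 0.026] long 88.6 z 0.022
wrist [219. 297.] 1755 ctr [ 0.793 -0.555] size [0.031 0.026] long 89.2 z 0.022
gap 0.006 arm [ 0.549 -0.355  0.471] lamp [ 0.554 -0.352  0.472]
gap 0.009 arm [ 0.547 -0.354  0.466] lamp [ 0.554 -0.352  0.472]
gap 0.011 arm [ 0.543 -0.351  0.483] lamp [ 0.553 -0.35   0.48 ]
gap 0.013 arm [ 0.555 -0.36   0.49 ] lamp [ 0.556 -0.349  0.484]
gap 0.015 arm [ 0.56  -0.365  0.475] lamp [ 0.554 -0.352  0.472]
gap 0.016 arm [ 0.554 -0.361  0.494] lamp [ 0.558 -0.348  0.486]
gap 0.017 arm [ 0.552 -0.361  0.495] lamp [ 0.558 -0.348  0.486]
gap 0.018 arm [ 0.557 -0.365  0.49 ] lamp [ 0.558 -0.348  0.486]
gap 0.019 arm [ 0.532 -0.34   0.482] lamp [ 0.55  -0.334  0.484]
gap 0.02 arm [ 0.557 -0.368  0.49 ] lamp [ 0.558 -0.348  0.486]
```

Call:
servo_tool:
  moves:
    - {"tx":-1.5,"ty":2.5,"tz":8,"ax":0,"ay":0,"az":0,"hand":86}
    - {"tx":0,"ty":0,"tz":0,"ax":0,"ay":0,"az":0,"hand":70}
    - {"tx":0,"ty":0,"tz":0,"ax":0,"ay":0,"az":0,"hand":58}
    - {"tx":0,"ty":0,"tz":0,"ax":0,"ay":0,"az":0,"hand":50}
    - {"tx":0,"ty":0,"tz":0,"ax":0,"ay":0,"az":0,"hand":46}

```text
time_s: 42.45
ee_pos: [0.831, -0.5767, -0.0025]
tool_rot: [0.984, -0.018, 0.094, -0.151]
contact_force: [0.4, 0.1, -0.2]
opening: 0.626
grasp_force: 0.0
```

```bash
python3 -c "
from h import *
tips(); cartons('wrist',(-.02,.06))"
```

```text
t 42.5 p [ 0.831  -0.5767 -0.0025] psi -3.69 zax [ 0.191  0.294 -0.936] F [ 0.4  0.1 -0.2] op 57.1 gf 0.0 q [-0.72  1.12  0.91  0.38  1.19  0.73]
-1 tip tool [ 16.9 -31.3  -0.6] world [ 0.8477 -0.5481  0.0105]
1 tip tool [20.4 17.2  3.9] world [ 0.8516 -0.5933 -0.0076]
wrist [142. 104.] 1866 ctr [ 0.916 -0.536] size [0.014 0.017] long 163.1 z 0.05
wrist [227. 235.] 1496 ctr [ 0.835 -0.562] size [0.02  0.022] long 178.9 z 0.022
wrist [191. 220.] 38 ctr [ 0.845 -0.545] size [0.003 0.008] long 107.9 z 0.023
wrist [224. 294.] 1068 ctr [ 0.8   -0.561] size [0.021 0.022] long 176.4 z 0.022
```

Call:
servo_tool:
  moves:
    - {"tx":0,"ty":0,"tz":0,"ax":0,"ay":0,"az":0,"hand":46}
    - {"tx":0,"ty":0,"tz":0,"ax":0,"ay":0,"az":0,"hand":46}
    - {"tx":1,"ty":-2,"tz":-6,"ax":0,"ay":0,"az":0,"hand":42}
    - {"tx":0,"ty":0,"tz":0,"ax":0,"ay":0,"az":0,"hand":38}
    - {"tx":0,"ty":0,"tz":0,"ax":0,"ay":0,"az":0,"hand":34}
  squeeze: 20

```text
time_s: 43.05
ee_pos: [0.8309, -0.5768, 0.0042]
tool_rot: [0.984, -0.018, 0.094, -0.151]
contact_force: [-1.0, 0.2, -1.0]
opening: 0.376
grasp_force: 0.0
```

Call:
servo_tool:
  moves:
    - {"tx":0,"ty":0,"tz":0,"ax":0,"ay":0,"az":0,"hand":24}
    - {"tx":0,"ty":0,"tz":0,"ax":0,"ay":0,"az":0,"hand":20}
    - {"tx":0,"ty":0,"tz":0,"ax":0,"ay":0,"az":0,"hand":15}
    - {"tx":0,"ty":0,"tz":0,"ax":0,"ay":0,"az":0,"hand":15}

```text
time_s: 43.45
ee_pos: [0.8304, -0.5826, 0.0024]
tool_rot: [0.984, -0.019, 0.097, -0.146]
contact_force: [15.2, -35.1, -22.0]
opening: 0.206
grasp_force: 17.7
```

```bash
python3 -c "
from h import *
st(); cartons('wrist',(-.02,.06))"
```

```text
t 43.5 p [ 0.8304 -0.5826  0.0024] psi -3.81 zax [ 0.196  0.283 -0.939] F [ 15.2 -35.1 -22. ] op 18.8 gf 17.7 q [-0.73  1.12  0.91  0.38  1.18  0.73]
wrist [138. 106.] 1769 ctr [ 0.915 -0.536] size [0.014 0.015] long 152.0 z 0.05
wrist [203. 222.] 687 ctr [ 0.841 -0.558] size [0.01  0.032] long 91.1 z 0.022
```

Call:
servo_tool:
  moves:
    - {"tx":0,"ty":0,"tz":0,"ax":0,"ay":0,"az":0,"hand":50}
    - {"tx":0,"ty":0,"tz":0,"ax":0,"ay":0,"az":0,"hand":50}
    - {"tx":3,"ty":-5,"tz":-20,"ax":0,"ay":0,"az":0,"hand":50}
    - {"tx":3,"ty":-5,"tz":-20,"ax":0,"ay":0,"az":0,"hand":50}
    - {"tx":3,"ty":-5,"tz":-20,"ax":0,"ay":0,"az":0,"hand":50}

```text
time_s: 44.0
ee_pos: [0.8287, -0.5807, 0.0693]
tool_rot: [0.984, -0.017, 0.095, -0.151]
contact_force: [0.4, 0.1, 0.8]
opening: 0.549
grasp_force: 0.0
```

Run:
```python
from h import *
def tip(W,pos,R,im):
    T=(W-pos)@R*1000
    for sg in(-1,1):
        q=(T[...,1]*sg>0)&(abs(T[...,1])<62)&(abs(T[...,0])<25)&(T[...,2]>-70)&(T[...,2]<15); t=T[q]
        for y in range(0,62,8):
            k=(abs(t[:,1])>=y)&(abs(t[:,1])<y+8)
            if k.sum()>3: print(sg,'y',y,'max z',np.percentile(t[k,2],99.5).round(1),'x',np.percentile(t[k,0],[1,99]).round(0),k.sum())
z=np.load('w4.npz'); psi=np.radians(60.15); R=np.array([[np.cos(psi),np.sin(psi),0],[np.sin(psi),-np.cos(psi),0],[0,0,-1]])
print('w4 open85'); tip(z['W'],np.array([.5303,-.1294,.2659]),R,z['im'])
s,R=st(); im,d,p=grab('wrist'); W=cloud(d,p); print('now'); tip(W,s['ee_pos'],R,im); cartons('wrist',(-.02,.06))
```

```text
w4 open85
-1 y 40 max z -0.5 x [-16.  18.] 2198
-1 y 48 max z -5.9 x [17. 19.] 426
1 y 40 max z -1.1 x [-15.  18.] 1985
1 y 48 max z -5.3 x [17. 19.] 464
t 44.0 p [ 0.8287 -0.5807  0.0693] psi -3.67 zax [ 0.192  0.294 -0.937] F [0.4 0.1 0.8] op 50.1 gf 0.0 q [-0.73  1.05  0.92  0.37  1.25  0.75]
now
-1 y 24 max z -0.5 x [-14.  19.] 1510
-1 y 32 max z -6.5 x [18. 19.] 339
1 y 24 max z -0.4 x [-14.  19.] 1601
1 y 32 max z -8.2 x [18. 19.] 246
wrist [69.  3.] 131 ctr [ 1.051 -0.364] size [0.024 0.009] long 79.8 z 0.018
wrist [207. 120.] 328 ctr [ 0.915 -0.535] size [0.014 0.016] long 152.2 z 0.051
wrist [246. 229.] 2073 ctr [ 0.822 -0.556] size [0.031 0.048] long 178.1 z 0.022
```

Call:
servo_tool:
  moves:
    - {"tx":8.5,"ty":-14.5,"tz":-45,"ax":0,"ay":0,"az":0,"hand":60}
    - {"tx":8.5,"ty":-14.5,"tz":-45,"ax":0,"ay":0,"az":0,"hand":60}
    - {"tx":8.5,"ty":-14.5,"tz":-45,"ax":0,"ay":0,"az":0,"hand":60}
    - {"tx":8.5,"ty":-14.5,"tz":-45,"ax":0,"ay":0,"az":0,"hand":60}
    - {"tx":8.5,"ty":-14.5,"tz":-45,"ax":0,"ay":0,"az":0,"hand":60}

```text
time_s: 44.6
ee_pos: [0.8273, -0.5799, 0.3089]
tool_rot: [0.984, -0.018, 0.094, -0.151]
contact_force: [0.7, 0.4, -0.0]
opening: 0.658
grasp_force: 0.0
```

Call:
servo_tool:
  moves:
    - {"tx":8.5,"ty":-14.5,"tz":-45,"ax":0,"ay":0,"az":0,"hand":60}
    - {"tx":3,"ty":-5,"tz":-15,"ax":0,"ay":0,"az":0,"hand":60}
    - {"tx":0,"ty":20,"tz":0,"ax":-0.1,"ay":-0.06,"az":0,"hand":60}
    - {"tx":0,"ty":20,"tz":0,"ax":-0.1,"ay":-0.06,"az":0,"hand":60}
    - {"tx":0,"ty":20,"tz":0,"ax":-0.1,"ay":-0.06,"az":0.06,"hand":60}

```text
time_s: 45.1
ee_pos: [0.826, -0.6393, 0.3584]
tool_rot: [0.999, -0.048, -0.001, -0.003]
contact_force: [-0.6, -0.4, -0.1]
opening: 0.661
grasp_force: 0.0
```

```bash
python3 -c "
from h import *
st((.58,-.64,.38)); armgap(); cartons('top',(.01,.05))"
```

```text
t 45.1 p [ 0.826  -0.6393  0.3584] psi -5.51 zax [-0.001  0.005 -1.   ] F [-0.6 -0.4 -0.1] op 60.2 gf 0.0 q [-0.68  0.93  0.61  0.    1.61  0.99]
delta tool mm [-244.8   24.2  -21.2]
gap 0.118 arm [ 0.602 -0.367  0.622] lamp [ 0.614 -0.337  0.509]
gap 0.122 arm [ 0.578 -0.348  0.626] lamp [ 0.614 -0.337  0.509]
gap 0.124 arm [ 0.627 -0.388  0.629] lamp [ 0.662 -0.35   0.517]
gap 0.126 arm [ 0.533 -0.31   0.62 ] lamp [ 0.559 -0.328  0.498]
gap 0.127 arm [ 0.539 -0.314  0.623] lamp [ 0.559 -0.328  0.498]
gap 0.129 arm [ 0.621 -0.383  0.634] lamp [ 0.657 -0.351  0.515]
gap 0.13 arm [ 0.588 -0.354  0.636] lamp [ 0.614 -0.337  0.509]
gap 0.131 arm [ 0.574 -0.345  0.634] lamp [ 0.614 -0.337  0.509]
gap 0.131 arm [ 0.613 -0.374  0.638] lamp [ 0.647 -0.345  0.514]
gap 0.133 arm [ 0.559 -0.331  0.631] lamp [ 0.614 -0.324  0.51 ]
top [272.  72.] 52 ctr [ 1.009 -0.014] size [0.009 0.056] long 93.6 z 0.025
top [418. 125.] 57 ctr [ 0.816 -0.563] size [0.055 0.021] long 1.1 z 0.023
top [265. 172.] 169 ctr [0.632 0.013] size [0.076 0.041] long 73.1 z 0.039
```

Call:
servo_tool:
  moves:
    - {"tx":-40,"ty":0,"tz":-4,"ax":0,"ay":0,"az":0,"hand":80}
    - {"tx":-50,"ty":0,"tz":-4,"ax":0,"ay":0,"az":0,"hand":80}
    - {"tx":-50,"ty":0,"tz":-4,"ax":0,"ay":0,"az":0,"hand":80}
    - {"tx":-50,"ty":0,"tz":-4,"ax":0,"ay":0,"az":0,"hand":80}
    - {"tx":-50,"ty":0,"tz":0,"ax":0,"ay":0,"az":0,"hand":80}

```text
time_s: 45.75
ee_pos: [0.5854, -0.6147, 0.3748]
tool_rot: [0.999, -0.048, 0.002, -0.006]
contact_force: [0.9, -0.9, 0.7]
opening: 0.875
grasp_force: 0.0
```

Call:
servo_tool:
  moves:
    - {"tx":-50,"ty":0,"tz":0,"ax":0,"ay":0,"az":0,"hand":80}
    - {"tx":-50,"ty":0,"tz":0,"ax":0,"ay":0,"az":0,"hand":80}
    - {"tx":-50,"ty":0,"tz":0,"ax":0,"ay":0,"az":0,"hand":80}
    - {"tx":-50,"ty":-20,"tz":0,"ax":0,"ay":0,"az":0,"hand":80}
    - {"tx":-10,"ty":-45,"tz":0,"ax":0,"ay":0,"az":0,"hand":80}

```text
time_s: 46.25
ee_pos: [0.3841, -0.5326, 0.3741]
tool_rot: [0.999, -0.05, 0.001, -0.006]
contact_force: [1.3, 0.2, 1.0]
opening: 0.877
grasp_force: 0.0
```

Call:
servo_tool:
  moves:
    - {"tx":-5,"ty":-50,"tz":0,"ax":0,"ay":0,"az":0,"hand":80}
    - {"tx":-5,"ty":-50,"tz":0,"ax":0,"ay":0,"az":0,"hand":80}
    - {"tx":-5,"ty":-50,"tz":0,"ax":0,"ay":0,"az":0,"hand":80}
    - {"tx":0,"ty":-50,"tz":0,"ax":0,"ay":0,"az":0,"hand":80}
    - {"tx":0,"ty":-50,"tz":0,"ax":0,"ay":0,"az":0,"hand":80}

```text
time_s: 46.75
ee_pos: [0.3965, -0.2805, 0.3767]
tool_rot: [0.999, -0.048, 0.002, -0.006]
contact_force: [1.6, 0.0, 0.3]
opening: 0.877
grasp_force: 0.0
```

```bash
python3 -c "
from h import *
st((.46,-.129,.3))"
```

```text
t 46.8 p [ 0.3965 -0.2805  0.3767] psi -5.52 zax [ 0.004  0.012 -1.   ] F [1.6 0.  0.3] op 80.0 gf 0.0 q [-0.67 -0.14  2.01  0.01  1.28  0.99]
delta tool mm [  48.4 -156.    78.7]
```

Call:
servo_tool:
  moves:
    - {"tx":0,"ty":-40,"tz":0,"ax":-0.012,"ay":0,"az":0,"hand":80}
    - {"tx":10,"ty":-40,"tz":0,"ax":0,"ay":0,"az":0,"hand":80}
    - {"tx":35,"ty":-40,"tz":10,"ax":0,"ay":0,"az":0,"hand":80}
    - {"tx":40,"ty":-36,"tz":20,"ax":0,"ay":0,"az":0,"hand":80}
    - {"tx":32,"ty":-7,"tz":20,"ax":0,"ay":0,"az":0,"hand":80}

```text
time_s: 47.25
ee_pos: [0.5218, -0.1359, 0.3305]
tool_rot: [0.999, -0.047, 0.002, -0.0]
contact_force: [0.3, -1.1, 0.5]
opening: 0.879
grasp_force: 0.0
```

Call:
servo_tool:
  moves:
    - {"tx":0,"ty":0,"tz":20,"ax":0,"ay":0,"az":-0.1275,"hand":80}
    - {"tx":0,"ty":0,"tz":0,"ax":0,"ay":0,"az":-0.1275,"hand":80}
    - {"tx":0,"ty":0,"tz":0,"ax":0,"ay":0,"az":-0.1275,"hand":80}
    - {"tx":0,"ty":0,"tz":0,"ax":0,"ay":0,"az":-0.1275,"hand":80}
    - {"tx":0,"ty":0,"tz":0,"ax":0,"ay":0,"az":-0.1275,"hand":80}

```text
time_s: 47.75
ee_pos: [0.52, -0.1386, 0.3101]
tool_rot: [0.963, 0.27, 0.001, -0.0]
contact_force: [0.1, -0.8, -0.8]
opening: 0.879
grasp_force: 0.0
```

Call:
servo_tool:
  moves:
    - {"tx":0,"ty":0,"tz":0,"ax":0,"ay":0,"az":-0.1275,"hand":80}
    - {"tx":0,"ty":0,"tz":0,"ax":0,"ay":0,"az":-0.1275,"hand":80}
    - {"tx":0,"ty":0,"tz":0,"ax":0,"ay":0,"az":-0.1275,"hand":80}
    - {"tx":0,"ty":0,"tz":0,"ax":0,"ay":0,"az":-0.1275,"hand":80}
    - {"tx":0,"ty":0,"tz":0,"ax":0,"ay":0,"az":0,"hand":80}

```text
time_s: 48.25
ee_pos: [0.5201, -0.1388, 0.3102]
tool_rot: [0.864, 0.503, 0.0, 0.0]
contact_force: [-0.3, 0.1, -0.2]
opening: 0.879
grasp_force: 0.0
```

Run:
```python
from h import *
st((.5286,-.129,.022)); im,d,W=cartons('wrist',(-.02,.1)); cv2.imwrite('pics/w10.png',im)
q=(np.hypot(W[...,0]-.529,W[...,1]+.129)<.09)&(W[...,2]>.003)&(W[...,2]<.012);P=W[q]
k=(np.hypot(W[...,0]-.529,W[...,1]+.129)<.04)&(W[...,2]>.047)&(W[...,2]<.06)
if k.sum()>9: print('knob',cv2.minEnclosingCircle(W[k][:,:2].astype(np.float32)),W[k][:,2].mean())
c=np.median(W[k][:,:2],0) if k.sum()>9 else np.array([.5286,-.129])
dd=P[:,:2]-[.5286,-.1291]; r=np.hypot(*dd.T); e=r>.0605; a=np.degrees(np.arctan2(dd[e,1],dd[e,0])); print('ears angle mod180',e.sum(),np.histogram(a%180,18,(0,180))[0])
```

```text
t 48.2 p [ 0.5201 -0.1388  0.3102] psi 60.36 zax [ 0.001  0.    -1.   ] F [-0.3  0.1 -0.2] op 80.2 gf 0.0 q [-0.3   0.01  1.99  0.    1.14  0.21]
delta tool mm [ 12.5   2.3 288.3]
wrist [268.  35.] 1588 ctr [0.636 0.018] size [0.069 0.046] long 73.1 z 0.05
wrist [238.  37.] 746 ctr [0.591 0.028] size [0.062 0.025] long 72.8 z 0.066
wrist [173. 174.] 122 ctr [ 0.393 -0.084] size [0.014 0.024] long 128.3 z 0.018
knob ((0.5285708904266357, -0.12968459725379944), 0.023744011297822) 0.05417905791703376
ears angle mod180 117 [ 0  0  1  3 42 52 18  0  1  0  0  0  0  0  0  0  0  0]
```

Call:
servo_tool:
  moves:
    - {"tx":12,"ty":2,"tz":40,"ax":0,"ay":0,"az":0,"hand":80}
    - {"tx":0,"ty":0,"tz":50,"ax":0,"ay":0,"az":0,"hand":80}
    - {"tx":0,"ty":0,"tz":50,"ax":0,"ay":0,"az":0,"hand":80}
    - {"tx":0,"ty":0,"tz":50,"ax":0,"ay":0,"az":0,"hand":80}
    - {"tx":0,"ty":0,"tz":45,"ax":0,"ay":0,"az":0,"hand":80}

```text
time_s: 48.8
ee_pos: [0.5277, -0.1302, 0.0733]
tool_rot: [0.866, 0.5, -0.0, 0.001]
contact_force: [1.1, -0.1, -0.0]
opening: 0.88
grasp_force: 0.0
```

Call:
servo_tool:
  moves:
    - {"tx":0,"ty":0,"tz":30,"ax":0,"ay":0,"az":0,"hand":75}
    - {"tx":0,"ty":0,"tz":14,"ax":0,"ay":0,"az":0,"hand":75}
    - {"tx":0,"ty":0,"tz":0,"ax":0,"ay":0,"az":0,"hand":75}
    - {"tx":0,"ty":0,"tz":0,"ax":0,"ay":0,"az":0,"hand":75}

```text
time_s: 49.2
ee_pos: [0.5293, -0.1308, 0.0324]
tool_rot: [0.865, 0.501, -0.0, 0.001]
contact_force: [-0.2, 0.5, -0.0]
opening: 0.82
grasp_force: 0.0
```

```bash
python3 -c "
from h import *
st((.5286,-.1293,.0215))"
```

```text
t 49.2 p [ 0.5293 -0.1308  0.0324] psi 60.18 zax [ 0.001 -0.003 -1.   ] F [-0.2  0.5 -0. ] op 74.8 gf 0.0 q [-0.28  0.43  2.1  -0.    0.61  0.24]
delta tool mm [ 1.  -1.4 10.9]
```

Call:
servo_tool:
  moves:
    - {"tx":1,"ty":-1,"tz":5,"ax":0,"ay":0,"az":0,"hand":70}
    - {"tx":0,"ty":0,"tz":5,"ax":0,"ay":0,"az":0,"hand":60}
    - {"tx":0,"ty":0,"tz":0,"ax":0,"ay":0,"az":0,"hand":30}
    - {"tx":0,"ty":0,"tz":0,"ax":0,"ay":0,"az":0,"hand":30}
    - {"tx":0,"ty":0,"tz":0,"ax":0,"ay":0,"az":0,"hand":30}
  squeeze: 58

```text
time_s: 49.7
ee_pos: [0.5284, -0.1293, 0.0215]
tool_rot: [0.865, 0.502, -0.0, 0.001]
contact_force: [-0.4, 0.1, 0.9]
opening: 0.496
grasp_force: 58.0
```

Call:
servo_tool:
  moves:
    - {"tx":0,"ty":0,"tz":0,"ax":0,"ay":0,"az":0,"hand":30}
    - {"tx":0,"ty":0,"tz":-20,"ax":0,"ay":0,"az":0,"hand":30}
    - {"tx":0,"ty":0,"tz":-40,"ax":0,"ay":0,"az":0,"hand":30}
    - {"tx":0,"ty":0,"tz":-50,"ax":0,"ay":0,"az":0,"hand":30}
    - {"tx":0,"ty":0,"tz":-50,"ax":0,"ay":0,"az":0,"hand":30}

```text
time_s: 50.2
ee_pos: [0.5274, -0.1287, 0.1826]
tool_rot: [0.865, 0.502, -0.001, 0.001]
contact_force: [0.9, -0.4, -1.7]
opening: 0.495
grasp_force: 58.0
```

Call:
servo_tool:
  moves:
    - {"tx":0,"ty":0,"tz":-50,"ax":0,"ay":0,"az":0,"hand":30}
    - {"tx":0,"ty":0,"tz":-30,"ax":0,"ay":0,"az":0,"hand":30}
    - {"tx":0,"ty":0,"tz":0,"ax":0,"ay":0,"az":0,"hand":30}

```text
time_s: 50.5
ee_pos: [0.5301, -0.1292, 0.2658]
tool_rot: [0.865, 0.502, 0.002, 0.004]
contact_force: [0.2, -0.4, -2.3]
opening: 0.499
grasp_force: 58.0
```

```bash
python3 -c "
from h import *
st((.6176,.0163,.25)); cartons('top',(.01,.1))"
```

```text
t 50.5 p [ 0.5301 -0.1292  0.2658] psi 60.27 zax [ 0.007 -0.004 -1.   ] F [ 0.2 -0.4 -2.3] op 45.5 gf 58.0 q [-0.28  0.07  2.02 -0.    1.05  0.24]
delta tool mm [169.7   3.7  15.7]
top [281.  69.] 150 ctr [ 1.005 -0.052] size [0.133 0.012] long 86.1 z 0.069
top [419. 125.] 53 ctr [ 0.817 -0.561] size [0.051 0.024] long 2.6 z 0.024
top [264. 173.] 335 ctr [0.618 0.017] size [0.075 0.072] long 74.2 z 0.051
```

Call:
servo_tool:
  moves:
    - {"tx":30,"ty":0,"tz":0,"ax":0,"ay":0,"az":0,"hand":30}
    - {"tx":40,"ty":1,"tz":0,"ax":0,"ay":0,"az":0,"hand":30}
    - {"tx":45,"ty":1,"tz":0,"ax":0,"ay":0,"az":0,"hand":30}
    - {"tx":35,"ty":1,"tz":0,"ax":0,"ay":0,"az":0,"hand":30}
    - {"tx":20,"ty":0,"tz":0,"ax":0,"ay":0,"az":0,"hand":30}

```text
time_s: 51.05
ee_pos: [0.6152, 0.0196, 0.2586]
tool_rot: [0.865, 0.503, -0.002, 0.0]
contact_force: [-0.3, -0.4, -2.5]
opening: 0.499
grasp_force: 58.0
```

Call:
servo_tool:
  moves:
    - {"tx":0,"ty":0,"tz":20,"ax":0,"ay":0,"az":0,"hand":30}
    - {"tx":0,"ty":0,"tz":15,"ax":0,"ay":0,"az":0,"hand":30}
    - {"tx":0,"ty":0,"tz":0,"ax":0,"ay":0,"az":0,"hand":30}
    - {"tx":0,"ty":0,"tz":0,"ax":0,"ay":0,"az":0,"hand":30}

```text
time_s: 51.45
ee_pos: [0.6146, 0.0168, 0.2253]
tool_rot: [0.865, 0.502, -0.001, 0.001]
contact_force: [-0.1, -0.6, -1.8]
opening: 0.496
grasp_force: 58.0
```

```bash
python3 -c "
from h import *
st((.6176,.0163,.190))"
```

```text
t 51.5 p [0.6146 0.0168 0.2253] psi 60.23 zax [-0.002 -0.002 -1.   ] F [-0.1 -0.6 -1.8] op 45.2 gf 58.0 q [-0.01  0.23  1.9  -0.    1.    0.51]
delta tool mm [ 1.2  2.9 35.3]
```

Call:
servo_tool:
  moves:
    - {"tx":1.2,"ty":3,"tz":10,"ax":0,"ay":0,"az":0,"hand":30}
    - {"tx":0,"ty":0,"tz":15,"ax":0,"ay":0,"az":0,"hand":30}
    - {"tx":0,"ty":0,"tz":8,"ax":0,"ay":0,"az":0,"hand":30}
    - {"tx":0,"ty":0,"tz":0,"ax":0,"ay":0,"az":0,"hand":30}
    - {"tx":0,"ty":0,"tz":0,"ax":0,"ay":0,"az":0,"hand":30}

```text
time_s: 51.95
ee_pos: [0.6182, 0.0168, 0.1926]
tool_rot: [0.865, 0.502, -0.001, 0.001]
contact_force: [-0.1, -0.5, -1.7]
opening: 0.498
grasp_force: 58.0
```

```bash
python3 -c "
from h import *
st((.6176,.0163,.1575))"
```

```text
t 52.0 p [0.6182 0.0168 0.1926] psi 60.27 zax [-0.001 -0.002 -1.   ] F [-0.1 -0.5 -1.7] op 45.4 gf 58.0 q [-0.01  0.28  1.91 -0.    0.95  0.51]
delta tool mm [-0.7 -0.3 35.1]
```

Slow insert and press to TCP about 0.157 (cap origin ≈ 0.136).

Call:
servo_tool:
  moves:
    - {"tx":-0.5,"ty":-0.3,"tz":6,"ax":0,"ay":0,"az":0,"hand":30}
    - {"tx":0,"ty":0,"tz":6,"ax":0,"ay":0,"az":0,"hand":30}
    - {"tx":0,"ty":0,"tz":6,"ax":0,"ay":0,"az":0,"hand":30}
    - {"tx":0,"ty":0,"tz":3,"ax":0,"ay":0,"az":0,"hand":30}
    - {"tx":0,"ty":0,"tz":0,"ax":0,"ay":0,"az":0,"hand":30}

```text
time_s: 52.45
ee_pos: [0.6176, 0.0165, 0.1715]
tool_rot: [0.865, 0.502, -0.001, 0.001]
contact_force: [0.7, 0.0, -1.9]
opening: 0.494
grasp_force: 58.0
```

Call:
servo_tool:
  moves:
    - {"tx":0,"ty":0,"tz":4,"ax":0,"ay":0,"az":0,"hand":30}
    - {"tx":0,"ty":0,"tz":4,"ax":0,"ay":0,"az":0,"hand":30}
    - {"tx":0,"ty":0,"tz":4,"ax":0,"ay":0,"az":0,"hand":30}
    - {"tx":0,"ty":0,"tz":2,"ax":0,"ay":0,"az":0,"hand":30}
    - {"tx":0,"ty":0,"tz":0,"ax":0,"ay":0,"az":0,"hand":30}

```text
time_s: 52.95
ee_pos: [0.6181, 0.0165, 0.1583]
tool_rot: [0.865, 0.502, -0.0, 0.001]
contact_force: [-4.5, 0.1, 9.2]
opening: 0.496
grasp_force: 58.0
```

```bash
python3 -c "
from h import *
st((.6176,.0163,.1565))"
```

```text
t 53.0 p [0.6181 0.0165 0.1583] psi 60.27 zax [ 0.    -0.002 -1.   ] F [-4.5  0.1  9.2] op 45.2 gf 58.0 q [-0.01  0.32  1.93 -0.    0.89  0.51]
delta tool mm [-0.4 -0.3  1.8]
```

Call:
servo_tool:
  moves:
    - {"tx":-0.4,"ty":0,"tz":2,"ax":0,"ay":0,"az":0.05,"hand":30}
    - {"tx":0,"ty":0,"tz":0,"ax":0,"ay":0,"az":0.1,"hand":30}
    - {"tx":0,"ty":0,"tz":0,"ax":0,"ay":0,"az":0.1,"hand":30}
    - {"tx":0,"ty":0,"tz":0,"ax":0,"ay":0,"az":0.1,"hand":30}
    - {"tx":0,"ty":0,"tz":0,"ax":0,"ay":0,"az":0.1,"hand":30}

```text
time_s: 53.45
ee_pos: [0.6187, 0.0161, 0.1571]
tool_rot: [0.956, 0.295, 0.001, 0.002]
contact_force: [-0.1, 0.8, 8.9]
opening: 0.492
grasp_force: 58.0
```

Call:
servo_tool:
  moves:
    - {"tx":0,"ty":0,"tz":0,"ax":0,"ay":0,"az":0.1,"hand":30}
    - {"tx":0,"ty":0,"tz":0,"ax":0,"ay":0,"az":0.1,"hand":30}
    - {"tx":0,"ty":0,"tz":0,"ax":0,"ay":0,"az":0.1,"hand":30}
    - {"tx":0,"ty":0,"tz":0,"ax":0,"ay":0,"az":0.1,"hand":30}
    - {"tx":0,"ty":0,"tz":0,"ax":0,"ay":0,"az":0.1,"hand":30}

```text
time_s: 53.95
ee_pos: [0.6183, 0.0164, 0.1569]
tool_rot: [0.999, 0.049, 0.001, 0.001]
contact_force: [-2.4, 1.2, 10.5]
opening: 0.497
grasp_force: 58.0
```

Call:
servo_tool:
  moves:
    - {"tx":0,"ty":0,"tz":0,"ax":0,"ay":0,"az":0.1,"hand":30}
    - {"tx":0,"ty":0,"tz":0,"ax":0,"ay":0,"az":0,"hand":30}
    - {"tx":0,"ty":0,"tz":0,"ax":0,"ay":0,"az":0,"hand":30}

```text
time_s: 54.25
ee_pos: [0.6187, 0.0162, 0.1571]
tool_rot: [1.0, 0.001, 0.001, 0.001]
contact_force: [-0.7, 1.1, 9.4]
opening: 0.496
grasp_force: 58.0
```

```bash
cat >> h.py <<'E'
def ears():
    s,R=st(); print('moment',s['moment'].round(2)); im,d,p=grab('wrist'); W=cloud(d,p); c=np.array([.6172,.0160])
    dd=W[...,:2]-c; r=np.hypot(dd[...,0],dd[...,1]); a=np.degrees(np.arctan2(dd[...,1],dd[...,0]))
    for lo,hi in((.134,.141),(.141,.15),(.15,.158),(.158,.168)):
        q=(r>.0605)&(r<.076)&(W[...,2]>lo)&(W[...,2]<hi); h,e=np.histogram(a[q],72,(-180,180)); print(lo,[(int(e[i]),int(h[i])) for i in range(72) if h[i]>2])
    k=(r<.05)&(r>.03)&(W[...,2]>.13)&(W[...,2]<.17); print('disc top z',np.median(W[k][:,2]).round(4),k.sum())
E
python3 -c "
from h import *
ears()"
```

```text
t 54.2 p [0.6187 0.0162 0.1571] psi 0.06 zax [ 0.002 -0.002 -1.   ] F [-0.7  1.1  9.4] op 45.3 gf 58.0 q [-0.01  0.33  1.93 -0.    0.88  1.56]
moment [ 0.24  0.42 -0.29]
0.134 [(-180, 4), (-65, 23), (150, 8), (155, 29), (160, 14)]
0.141 [(-180, 8), (-65, 39), (150, 9), (155, 48), (160, 35), (165, 42), (170, 34), (175, 32)]
0.15 [(-65, 38), (150, 3), (155, 16)]
0.158 [(-85, 13), (-80, 66), (-75, 63), (-70, 69), (-65, 42), (-25, 188), (-20, 258), (-15, 247), (-10, 249), (-5, 257), (0, 248), (5, 244), (10, 110)]
disc top z 0.144 4649
```

Call:
servo_tool:
  moves:
    - {"tx":0,"ty":0,"tz":-4,"ax":0,"ay":0,"az":0,"hand":30}
    - {"tx":0,"ty":0,"tz":-4,"ax":0,"ay":0,"az":0,"hand":30}
    - {"tx":0,"ty":0,"tz":-3,"ax":0,"ay":0,"az":0,"hand":30}
    - {"tx":0,"ty":0,"tz":0,"ax":0,"ay":0,"az":0,"hand":30}
    - {"tx":0,"ty":0,"tz":0,"ax":0,"ay":0,"az":0,"hand":30}

```text
time_s: 54.8
ee_pos: [0.6187, 0.0162, 0.168]
tool_rot: [1.0, 0.001, 0.001, 0.001]
contact_force: [1.2, 1.1, 6.1]
opening: 0.495
grasp_force: 58.0
```

```bash
python3 -c "
from h import *
ears()"
```

```text
t 54.8 p [0.6187 0.0162 0.168 ] psi 0.08 zax [ 0.002 -0.002 -1.   ] F [1.2 1.1 6.1] op 45.1 gf 58.0 q [-0.01  0.31  1.93 -0.    0.9   1.56]
moment [ 0.27  0.05 -0.15]
0.134 [(-180, 24), (-175, 7), (-65, 21), (160, 12)]
0.141 [(-180, 9), (-175, 3), (-170, 5), (-65, 33), (150, 5), (155, 21), (160, 7)]
0.15 [(-180, 11), (-175, 46), (-170, 32), (-65, 33), (150, 6), (155, 42), (160, 17), (165, 15), (170, 15), (175, 16)]
0.158 [(-180, 6), (-85, 10), (-80, 59), (-75, 56), (-70, 64), (-65, 37), (-25, 165), (-20, 227), (-15, 220), (-10, 217), (-5, 228), (0, 223), (5, 217), (10, 96), (150, 8), (155, 35), (160, 22), (165, 6)]
disc top z 0.1549 4529
```

Risen with the ears in the pockets. Release and lift away.

Call:
servo_tool:
  moves:
    - {"tx":0,"ty":0,"tz":0,"ax":0,"ay":0,"az":0,"hand":50}
    - {"tx":0,"ty":0,"tz":0,"ax":0,"ay":0,"az":0,"hand":75}
    - {"tx":0,"ty":0,"tz":0,"ax":0,"ay":0,"az":0,"hand":75}
    - {"tx":0,"ty":0,"tz":0,"ax":0,"ay":0,"az":0,"hand":75}
    - {"tx":0,"ty":0,"tz":-10,"ax":0,"ay":0,"az":0,"hand":75}

```text
time_s: 55.35
ee_pos: [0.6168, 0.0162, 0.176]
tool_rot: [1.0, 0.001, -0.001, 0.001]
contact_force: [0.5, 0.6, 0.6]
opening: 0.819
grasp_force: 0.0
```

Call:
servo_tool:
  moves:
    - {"tx":0,"ty":0,"tz":-40,"ax":0,"ay":0,"az":0,"hand":75}
    - {"tx":0,"ty":0,"tz":-50,"ax":0,"ay":0,"az":0,"hand":75}
    - {"tx":-30,"ty":0,"tz":-50,"ax":0,"ay":0,"az":0,"hand":75}
    - {"tx":-30,"ty":0,"tz":-20,"ax":0,"ay":0,"az":0,"hand":75}
    - {"tx":0,"ty":0,"tz":0,"ax":0,"ay":0,"az":0,"hand":75}

```text
time_s: 55.85
ee_pos: [0.561, 0.0165, 0.334]
tool_rot: [1.0, 0.001, 0.003, 0.001]
contact_force: [0.2, -0.2, 0.4]
opening: 0.825
grasp_force: 0.0
```

Run:
```python
from h import *
ears(); im,d,W=cartons('wrist'); cartons('top'); cartons('scene')
k=(np.hypot(W[...,0]-.617,W[...,1]-.016)<.04)&(W[...,2]>.19)&(W[...,2]<.22); print(cv2.minEnclosingCircle(W[k][:,:2].astype(np.float32)),np.median(W[k][:,2]))
cv2.imwrite('pics/w11.png',im)
```

```text
t 55.9 p [0.561  0.0165 0.334 ] psi 0.11 zax [ 0.005 -0.003 -1.   ] F [ 0.2 -0.2  0.4] op 75.2 gf 0.0 q [-0.01  0.03  1.93 -0.    1.18  1.56]
moment [ 0.01 -0.02  0.02]
0.134 [(-25, 3), (155, 4)]
0.141 [(-25, 4), (155, 4)]
0.15 [(-180, 3), (-175, 6), (-170, 4), (-25, 4), (5, 3), (10, 3), (100, 3), (155, 7), (175, 3)]
0.158 [(-180, 47), (-175, 50), (-170, 23), (-85, 4), (-80, 20), (-75, 20), (-70, 19), (-65, 7), (-25, 55), (-20, 71), (-15, 67), (-10, 65), (-5, 63), (0, 76), (5, 69), (10, 36), (95, 6), (100, 23), (105, 18), (110, 22), (115, 4), (155, 45), (160, 56), (165, 51), (170, 49), (175, 59)]
disc top z 0.1564 3271
wrist [303. 251.] 75 ctr [ 0.392 -0.084] size [0.014 0.024] long 126.7 z 0.018
top [273.  72.] 34 ctr [ 1.008 -0.016] size [0.009 0.06 ] long 91.4 z 0.022
top [419. 125.] 52 ctr [ 0.818 -0.562] size [0.019 0.052] long 178.5 z 0.024
scene [191. 154.] 33 ctr [ 1.003 -0.099] size [0.007 0.051] long 93.7 z 0.029
((0.6189045310020447, 0.01690361090004444), 0.02390464022755623) 0.2023272333104401
```

View pics/w11.png

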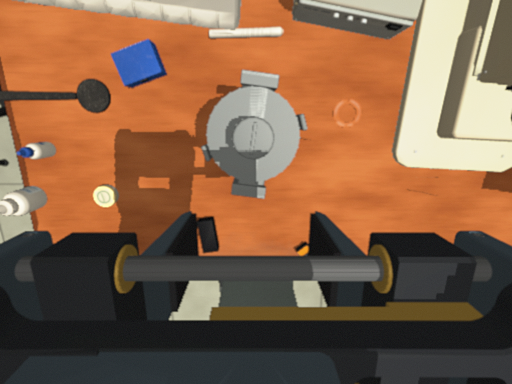

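```bash
python3 -c "
from bench import robot
print(robot.job_done())"
```

```text
the job is handed in; nothing more can be done
None
```

The job is handed in, with the cap re-locked: its underside sits about 148 mm high with the ears in the pockets. All four cartons the gripper could take hold of are in the canister. A fifth carton-shaped object behind the tissue box (about x 0.81, y -0.56) is still there; the closing fingers passed through it, so I took it for scenery, and if it was a real carton that step fails.

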